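Load the purged dry-store canister

ROBOT

A 6-joint arm with a two-finger parallel gripper is mounted at the origin on a cart in front of the work surface, level with it; the furniture and walls round the work are solid. World frame = base frame: x ahead of the robot, y to its left, z up, the work surface at z = 0. Lengths are in m, angles in rad, forces in N, time in s.
With the tool pointing down it reaches from about 0.35 to 0.85 m from the base axis. Payload 8.1 kg.
Tool frame: the origin (TCP) lies midway between the tips of the shut fingers; the grasp point (between the pads) lies 19 mm behind it; z points along the fingers, y is the direction in which the jaws open and shut (so a half turn about z gives the same grasp; the last joint's range is limited). The gripper opens to 93 mm and grips with 3 to 60 N. Pads are 15 mm wide; open, the fingers measure 128 mm over their backs; the gripper's body (75 mm by 188 mm) begins 65 mm behind the grasp point.
Start: joints at [-1.22, 0.13, 1.488, -0, 1.523, -0.085], TCP at [0.253, -0.544, 0.219] pointing down, gripper open.
Joint ranges: [-2.96, 2.96], [-0.89, 2.26], [0.02, 2.5], [-1.34, 4.48], [0, 2.73], [-2.66, 2.66]. Speed limits (rad/s): [2.39, 2.39, 2.79, 3.14, 3.14, 3.14].

INTERFACE

Orientations are given as a rotation vector (axis times angle).
In Python, from plant import robot, optics, ticket gives the robot as it stands.
- The arm moves only by the tool send_rows, never from a script. Its argument "targets" is a list of rows, each a list of 3 entries, a list of its own where there are three numbers: the opening, from -1 (shut) to 1 (fully open), then the shift along the tool's x, y, z in mm, then the turn about the tool's z in rad. A call has 1 to 12 rows; each row shifts and turns the commanded pose from where the row before left it, along the tool's axes as they then stand; what a row does not reach is not made up. A row lasts 1/10 s, in which the tool goes at most 50 mm and 8.59 degrees, less where a joint would pass 70% of its speed; a pose out of reach is approached as far as the arm can. A call with a gripper value outside its range is refused whole. The fingers move at their own pace and stop on an object; "newtons" is the grip in N (left out, the last holds). Time passes only in rows, so rows that do not move let the fingers close. It gives the time, the measured TCP pose, the force and the opening at its end, in the units of the state.
- robot.read_state(): the state, without advancing time (a new reading comes with each control period).
- optics.read_camera(name): name is "side" or "top"; returns a dict with "color" (420x560x3 uint8, red, green, blue), "K" (3x3 intrinsics, pixels), "position" and "orientation" of the camera in the world. Camera axes: x right, y up, looking along -z (the intrinsics and any distortion apply to the point x, -y, -z); pixel columns grow to the right and rows downward; lengths in m; the calibration is good to about 2 mm. A picture is of the moment at which its call begins. There is no depth.
- ticket.close_job(): hands the job in, once; it reports no verdict.
Trained networks look in the newest picture that a camera, given by its name, has taken for a name from the list of things; names that differ only in an ending like _2 or _b are one class to them, and where a whole thing is asked for, a point or a joint stands for the part that bears it (a point fixed in the world has none). Each returns a list of dicts, best first, with "confidence" (0 to 1); they miss things now and then, are a little off and sometimes report something else, mostly with a low value. They report only what shows in the picture. A call takes as long as a camera call. They do not tell look-alikes from the thing itself.
- optics.cut_out(camera, name): "region" (420x560 bool, what is visible of it) and "point" ([column, row] in pixels, amid what is visible of it).
The state is a dict: "t": time; "q": joint angles; "dq": joint speeds; "joint_torque": joint torques, N m; "tool_pos": TCP position; "orientation": TCP orientation; "force": force on the tool from outside, world axes, zero at the start; "wrist_torque": the same for the moment, N m; "opening": finger opening in m.
Only numpy, scipy, OpenCV 4.12 (cv2) and the standard library are available. Lean on these libraries where they do the work, as an engineer would, in place of code of your own. Each camera call takes 0.05 s, during which the arm holds its last target.

TASK

Take the dust cover off the purge dock and lay it right way up on the worktop clear of the dock, set the dry-store canister on the dock so that both pegs come up through its ears, it sits flat and its posting slot is at the dock's front, then open the purge valve fully. With the gas full on, post every sample cassette foot first through the canister's sprung flap, so that the flap springs shut behind them, and only then turn the valve back to 45 degrees. Keep the canister upright throughout and leave the slide box and the tube rack where they are.

Things in the scene. Friction and masses are not known exactly. Their poses are not given: they have to be found in the camera images.
- cover_grip (a point): Dust cover (loose, 0.12 kg), at the start standing over the dock's two pegs: plain grey upturned trough 44 (x) x 128 (y) x 26 mm high, hollow below, with a grip rib 10 mm thick (x), 46 mm long (y) along its middle, 26 to 44 mm above its underside. This point is the middle of the rib, 35 mm above the underside; lift it straight up. A tall fixed bench instrument stands to the right of the dock, over x > 0.57, y from -0.03 to -0.33 m: carry things round its front.
- cover_foot (a point): Centre of the dust cover's underside (its rim), axes as the cover's.
- canister_grip (a point): Dry-store canister (loose, 0.6 kg): clear-walled upright box 136 (x) x 72 (y) x 155 mm high with a flat white lid, a grey lifting fin and two white ears at its foot. This point is the middle of the fin, 177 mm above the canister's underside: the fin is 12 mm thick (x), 46 mm long (y) and rises 40 mm above the lid (155 to 195 mm above the underside). Its axes are the canister's: z up, -x towards the end with the posting slot.
- canister_foot (a point): Centre of the canister's underside, axes as the canister's. The ears are 6 mm thick, at the foot, each with a 15 mm hole; hole centres at x = +10, y = +48 and -48 mm from this point. The middle of the fin stands at x = +32, y = 0, z = 177 mm from it.
- canister_slot (a point): Centre of the posting slot in the canister's lid, at the level of the lid's top: x = -36, y = 0, z = 155 mm from the foot centre. The slot is 30 mm (x) by 62 mm (y); the nearest face of the fin is 62 mm from this point towards +x. Below it a slippery chute sends the cassettes on to the back of the canister, which holds all of them.
- flap (a joint): Sprung flap that closes the slot, hinged along the slot's -x edge, 29 mm broad; rad, 0 = shut, up to 1.45 = hanging straight down into the canister. A light spring shuts it (under 0.01 N m); a cassette pushed down opens it and falls clear by its own weight when let go with its body through the slot.
- dock_seat (a point): Purge dock (fixed): grey plate 15 mm thick, 150 mm (x) x 150 mm (y). This point is the centre of the seat, on top of the plate; when the canister is home its foot centre lies here and its x axis is the dock's x axis (slot towards the dock's -x, its front, the side nearest the robot). Two tapered steel pegs of 12 mm diameter stand 17 mm above the plate at x = +10, y = +48 and -48 mm from here. The valve stands on an extension of the plate at y = +135 mm.
- valve (a joint): Opening angle of the purge valve, rad: 0 = shut (bar handle along the dock's y axis), 1.571 = fully open (handle along the dock's x axis); it opens counter-clockwise seen from above. Marks on the white dial at both ends of the handle show shut, 45 degrees and fully open. Stops at both ends, friction about 0.06 N m, stays where it is left.
- valve_grip (a point): Black bar handle of the valve: 10 mm thick (x), 50 mm long (y), 30 mm high; this point is on its turning axis, 74 mm above the worktop, 13 mm below the handle's top. Its axes turn with the handle.
- cassette1_centre (a point): Sample cassette (loose, 0.09 kg), standing on its steel foot: body 18 mm thick (x), 50 mm long (y), 28 mm high, with a grip rib 10 mm thick (x), 36 mm long (y) on top, from 28 to 44 mm above its underside. This point is its centre, 22 mm above the underside. Three to five of the five are present; absent ones are None at the start.
- cassette2_centre (a point): Sample cassette (loose, 0.09 kg), standing on its steel foot: body 18 mm thick (x), 50 mm long (y), 28 mm high, with a grip rib 10 mm thick (x), 36 mm long (y) on top, from 28 to 44 mm above its underside. This point is its centre, 22 mm above the underside. Three to five of the five are present; absent ones are None at the start.
- cassette3_centre (a point): Sample cassette (loose, 0.09 kg), standing on its steel foot: body 18 mm thick (x), 50 mm long (y), 28 mm high, with a grip rib 10 mm thick (x), 36 mm long (y) on top, from 28 to 44 mm above its underside. This point is its centre, 22 mm above the underside. Three to five of the five are present; absent ones are None at the start.
- cassette4_centre (a point): Sample cassette (loose, 0.09 kg), standing on its steel foot: body 18 mm thick (x), 50 mm long (y), 28 mm high, with a grip rib 10 mm thick (x), 36 mm long (y) on top, from 28 to 44 mm above its underside. This point is its centre, 22 mm above the underside. Three to five of the five are present; absent ones are None at the start.
- cassette5_centre (a point): Sample cassette (loose, 0.09 kg), standing on its steel foot: body 18 mm thick (x), 50 mm long (y), 28 mm high, with a grip rib 10 mm thick (x), 36 mm long (y) on top, from 28 to 44 mm above its underside. This point is its centre, 22 mm above the underside. Three to five of the five are present; absent ones are None at the start.
- slide_box: Bystander: closed white lidded box 93 x 100 x 46 mm at the back on the right; origin at the centre of its underside. Not to be moved.
- tube_rack: Bystander: empty dark grey grid rack for tubes, 62 x 180 x 56 mm, behind the dock; origin at the centre of its underside. Not to be moved.
There are look-alikes about, which are no part of the job. Leave any blue look-alike of the part that bears canister_grip alone.

How it is judged:
On the way, in this order (a step that is already met when the one before it is completed fails the run):
1. the canister sits flat on the dock, pegs through its ears, slot to the front (horizontal distance between canister_foot and dock_seat below 0.005 m and z of canister_foot in the frame of dock_seat between -0.003 and 0.003 m and angle between canister_foot's own z axis and vertical below 0.04 rad and angle between the x axis of canister_foot and the x axis of dock_seat, either way round below 0.08 rad and x of canister_slot in the frame of dock_seat below -0.01 m and contact force between the fingers and canister below 0.1 N), for 0.3 s.
2. the purge valve is fully open and no cassette is in the canister yet (horizontal distance between canister_foot and dock_seat below 0.005 m and z of canister_foot in the frame of dock_seat between -0.003 and 0.003 m and angle between canister_foot's own z axis and vertical below 0.04 rad and angle between the x axis of canister_foot and the x axis of dock_seat, either way round below 0.08 rad and x of canister_slot in the frame of dock_seat below -0.01 m and value of joint valve above 1.45 rad and not (x of cassette1_centre in the frame of canister_foot between -0.068 and 0.068 m and y of cassette1_centre in the frame of canister_foot between -0.036 and 0.036 m and z of cassette1_centre in the frame of canister_foot between 0 and 0.125 m) and not (x of cassette2_centre in the frame of canister_foot between -0.068 and 0.068 m and y of cassette2_centre in the frame of canister_foot between -0.036 and 0.036 m and z of cassette2_centre in the frame of canister_foot between 0 and 0.125 m) and not (x of cassette3_centre in the frame of canister_foot between -0.068 and 0.068 m and y of cassette3_centre in the frame of canister_foot between -0.036 and 0.036 m and z of cassette3_centre in the frame of canister_foot between 0 and 0.125 m) and not (x of cassette4_centre in the frame of canister_foot between -0.068 and 0.068 m and y of cassette4_centre in the frame of canister_foot between -0.036 and 0.036 m and z of cassette4_centre in the frame of canister_foot between 0 and 0.125 m) and not (x of cassette5_centre in the frame of canister_foot between -0.068 and 0.068 m and y of cassette5_centre in the frame of canister_foot between -0.036 and 0.036 m and z of cassette5_centre in the frame of canister_foot between 0 and 0.125 m)), for 0.2 s.
3. with the valve still fully open, every cassette is in the canister and the flap is shut (horizontal distance between canister_foot and dock_seat below 0.005 m and z of canister_foot in the frame of dock_seat between -0.003 and 0.003 m and angle between canister_foot's own z axis and vertical below 0.04 rad and angle between the x axis of canister_foot and the x axis of dock_seat, either way round below 0.08 rad and x of canister_slot in the frame of dock_seat below -0.01 m and x of cassette1_centre in the frame of canister_foot between -0.068 and 0.068 m and y of cassette1_centre in the frame of canister_foot between -0.036 and 0.036 m and z of cassette1_centre in the frame of canister_foot between 0 and 0.125 m and x of cassette2_centre in the frame of canister_foot between -0.068 and 0.068 m and y of cassette2_centre in the frame of canister_foot between -0.036 and 0.036 m and z of cassette2_centre in the frame of canister_foot between 0 and 0.125 m and x of cassette3_centre in the frame of canister_foot between -0.068 and 0.068 m and y of cassette3_centre in the frame of canister_foot between -0.036 and 0.036 m and z of cassette3_centre in the frame of canister_foot between 0 and 0.125 m and x of cassette4_centre in the frame of canister_foot between -0.068 and 0.068 m and y of cassette4_centre in the frame of canister_foot between -0.036 and 0.036 m and z of cassette4_centre in the frame of canister_foot between 0 and 0.125 m and x of cassette5_centre in the frame of canister_foot between -0.068 and 0.068 m and y of cassette5_centre in the frame of canister_foot between -0.036 and 0.036 m and z of cassette5_centre in the frame of canister_foot between 0 and 0.125 m and value of joint flap below 0.1 rad and value of joint valve above 1.4 rad), for 0.3 s.
At the end, for the whole second after the job is handed in: Dust cover upright on the worktop, at least 0.1 m from the seat; canister seated on the dock within 5 mm, flat, square to it, slot to the front; every cassette present lies inside it, centre at most 125 mm above its underside; flap shut (under 0.1 rad); valve at 45 degrees within 0.1 rad (horizontal distance between canister_foot and dock_seat below 0.005 m and z of canister_foot in the frame of dock_seat between -0.003 and 0.003 m and angle between canister_foot's own z axis and vertical below 0.04 rad and angle between the x axis of canister_foot and the x axis of dock_seat, either way round below 0.08 rad and x of canister_slot in the frame of dock_seat below -0.01 m and height (world z) of cover_foot below 0.008 m and angle between cover_foot's own z axis and vertical below 0.15 rad and horizontal distance between cover_foot and dock_seat above 0.1 m and x of cassette1_centre in the frame of canister_foot between -0.068 and 0.068 m and y of cassette1_centre in the frame of canister_foot between -0.036 and 0.036 m and z of cassette1_centre in the frame of canister_foot between 0 and 0.125 m and x of cassette2_centre in the frame of canister_foot between -0.068 and 0.068 m and y of cassette2_centre in the frame of canister_foot between -0.036 and 0.036 m and z of cassette2_centre in the frame of canister_foot between 0 and 0.125 m and x of cassette3_centre in the frame of canister_foot between -0.068 and 0.068 m and y of cassette3_centre in the frame of canister_foot between -0.036 and 0.036 m and z of cassette3_centre in the frame of canister_foot between 0 and 0.125 m and x of cassette4_centre in the frame of canister_foot between -0.068 and 0.068 m and y of cassette4_centre in the frame of canister_foot between -0.036 and 0.036 m and z of cassette4_centre in the frame of canister_foot between 0 and 0.125 m and x of cassette5_centre in the frame of canister_foot between -0.068 and 0.068 m and y of cassette5_centre in the frame of canister_foot between -0.036 and 0.036 m and z of cassette5_centre in the frame of canister_foot between 0 and 0.125 m and value of joint flap below 0.1 rad and value of joint valve between 0.685 and 0.885 rad); the robot touches nothing.
It fails at once if the canister is tipped (angle between canister_foot's own z axis and vertical above 0.5 rad).
It fails at once if the slide box is pushed more than 3 cm (distance of slide_box from where it was at the start of the episode above 0.03 m).
It fails at once if the tube rack is pushed more than 3 cm (distance of tube_rack from where it was at the start of the episode above 0.03 m).
Of cassette1, cassette2, cassette3, cassette4, cassette5 only 3 to 5 are there at a start; the rules pass over those that are not, and their reading is None.
At some moment in a run one of cassette1, cassette2, cassette3, cassette4, cassette5 may be knocked a few centimetres aside while the robot is not near it.
It also fails if it takes over 208 s, if anything falls off the work surface, if the arm or the gripper's body presses on something with over 40 N, if the wrist force passes 120 N, or if a joint passes its speed limit or range.

## Working session

There is one attempt and no reset: what is moved stays moved. The work goes in short steps, Python scripts to look and compute and a tool call to move; the robot and the scene stay as the last step left them, time stands still between calls to the robot, and variables do not carry over. Pictures are saved under pics/ and viewed, and the job is handed in when it is done.

Besides the shell and the picture viewer there is one more tool, called after "Emit:" as name(argument=value, ...) on one line, values as JSON. send_rows: Moves the arm, as the interface text tells. Its arguments: {"type":"object","properties":{"targets":{"type":"array","items":{"type":"array"}},"newtons":{"type":"number"}},"required":["targets"]}

```bash
ls; mkdir -p pics; python3 - <<'E'
from plant import robot, optics, ticket
import cv2,numpy as np
print(robot.read_state())
for n in ["side","top"]:
    c=optics.read_camera(n); print(n,c["K"],c["position"],c["orientation"],[k for k in c])
    cv2.imwrite(f"pics/{n}0.png",cv2.resize(c["color"][:,:,::-1],(800,600),interpolation=cv2.INTER_CUBIC))
E
```

```text
pics
{'t': 0.0, 'q': array([-1.22038687e+00,  1.31173438e-01,  1.48927795e+00,  5.03360393e-06,
        1.52299773e+00, -8.53908665e-02]), 'dq': array([-0.00101102, -0.00292769, -0.00025954,  0.00080568, -0.00035892,
       -0.00126356]), 'joint_torque': array([-3.09508896e-04, -5.59844685e+01, -4.91753483e+01,  7.66977668e-02,
        3.57816217e-02, -2.04415192e-04]), 'tool_pos': array([ 0.25311145, -0.54336759,  0.21758085]), 'orientation': array([-3.06550786e+00, -6.78750894e-01,  3.77234628e-04]), 'force': array([-0.24209286,  0.12549213, -0.9744296 ]), 'wrist_torque': array([-0.05083846, -0.01260748,  0.00037357]), 'opening': 0.09295833301039291}
side [[420.34246593   0.         285.44994464]
 [  0.         420.34246593 204.54881997]
 [  0.           0.           1.        ]] [0.13576882 0.74487821 0.9443646 ] [ 0.27820679 -1.17098026 -2.43223234] ['color', 'K', 'position', 'orientation']
top [[433.88084414   0.         279.02775814]
 [  0.         433.88084414 206.16785002]
 [  0.           0.           1.        ]] [ 0.46562943 -0.15066328  1.45948356] [ 0.07690002 -0.05575443 -1.59463899] ['color', 'K', 'position', 'orientation']
```

View pics/side0.png

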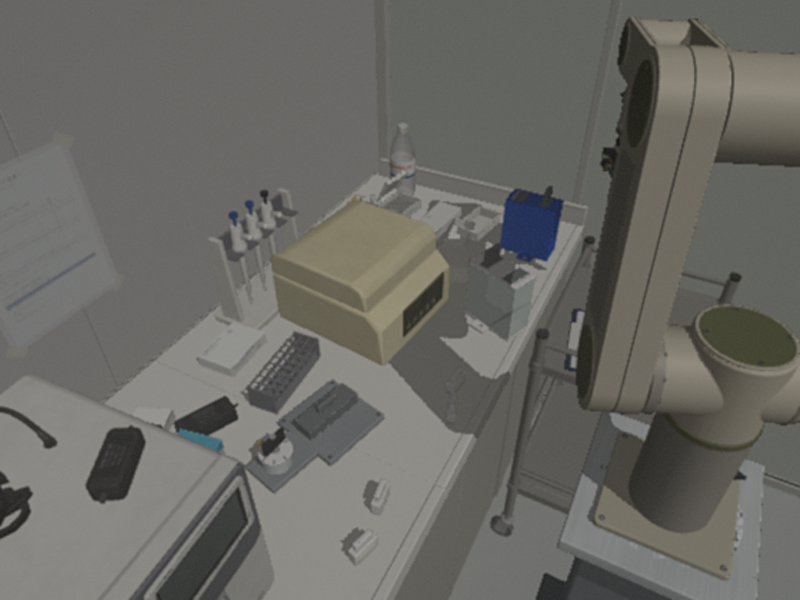

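View pics/top0.png

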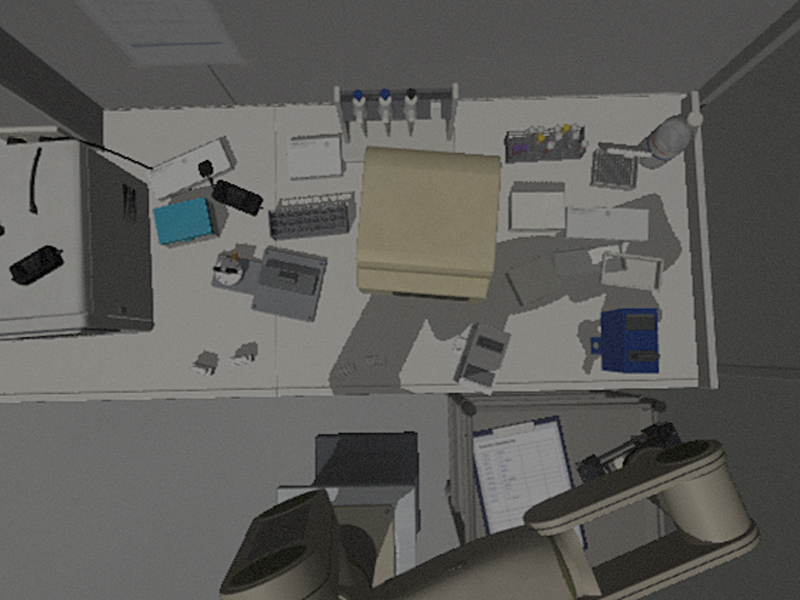

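The top view (800x600) shows the covered dock at (288,283), the valve at (228,268), and the clear canister at (483,355). The blue look-alike canister is at (630,340). Small cassette-like things are at (203,368), (245,357), (345,368) and (375,358). I'll look closer.

```bash
cat > h.py <<'E'
from plant import robot, optics, ticket
import cv2,numpy as np
from scipy.spatial.transform import Rotation as R
def cam(n): return optics.read_camera(n)
def proj(c,P):
    P=np.atleast_2d(P).astype(float); Rm=R.from_rotvec(c["orientation"]).as_matrix()
    p=(P-c["position"])@Rm; p=p*[1,-1,-1]; u=p@c["K"].T
    return u[:,:2]/u[:,2:]
def ray(c,px,z):
    Rm=R.from_rotvec(c["orientation"]).as_matrix()
    d=np.linalg.inv(c["K"])@[px[0],px[1],1.]; d=Rm@(d*[1,-1,-1])
    s=(z-c["position"][2])/d[2]; return c["position"]+s*d
def crop(c,x0,y0,x1,y1,name,g=0.5,W=800,H=600):
    im=c["color"][y0:y1,x0:x1,::-1]; s=min(W/(x1-x0),H/(y1-y0))
    im=(255*(im/255.)**g).astype(np.uint8)
    cv2.imwrite("pics/"+name,cv2.resize(im,None,fx=s,fy=s,interpolation=cv2.INTER_CUBIC)); return s
E
python3 - <<'E'
from h import *
c=cam("top")
print(crop(c,120,150,380,290,"t1.png"))
s=cam("side"); print(crop(s,150,170,410,400,"s1.png"))
for C,n in ((c,"top"),(s,"side")):
  for nm in ["cassette1_centre","canister_grip","canister_foot","cover_grip","valve_grip","dock_seat","slide_box","tube_rack","canister_slot"]:
    print(n,nm,[(np.round(d["point"],1).tolist(),round(d["confidence"],2),int(d["region"].sum())) for d in optics.cut_out(n,nm)])
E
```

```text
3.076923076923077
2.608695652173913
top cassette1_centre []
top canister_grip [([337.5, 249.2], 0.79, 1356), ([437.5, 240.0], 0.72, 1872)]
top canister_foot [([338.1, 251.8], 0.78, 1354), ([439.6, 242.1], 0.6, 1852), ([216.5, 155.7], 0.29, 1083)]
top cover_grip [([201.2, 197.2], 0.56, 563)]
top valve_grip [([200.8, 198.7], 0.34, 478)]
top dock_seat [([190.2, 201.7], 0.88, 2359)]
top slide_box [([372.8, 197.1], 0.95, 896)]
top tube_rack [([215.1, 153.8], 0.66, 1184), ([170.6, 253.0], 0.32, 78)]
top canister_slot [([331.8, 245.4], 0.73, 1391), ([440.7, 238.9], 0.71, 1798)]
side cassette1_centre [([265.7, 350.8], 0.5, 213), ([349.7, 205.1], 0.21, 2344), ([254.1, 382.5], 0.2, 262)]
side canister_grip [([347.0, 204.6], 0.72, 2358), ([370.3, 153.7], 0.61, 1707)]
side canister_foot [([371.3, 156.8], 0.72, 1810), ([348.0, 209.0], 0.71, 2401)]
side cover_grip [([225.7, 288.8], 0.56, 759)]
side valve_grip [([190.8, 309.9], 0.53, 179)]
side dock_seat [([213.9, 308.7], 0.61, 2709)]
side slide_box [([320.1, 181.6], 0.81, 417), ([319.7, 269.6], 0.49, 173)]
side tube_rack [([200.1, 262.9], 0.7, 1472)]
side canister_slot [([366.0, 153.7], 0.67, 1770), ([349.7, 210.2], 0.64, 2358)]
```

View pics/t1.png

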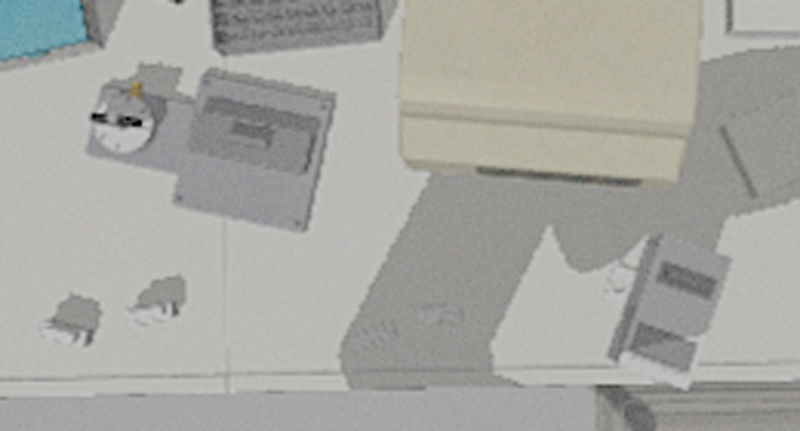

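View pics/s1.png

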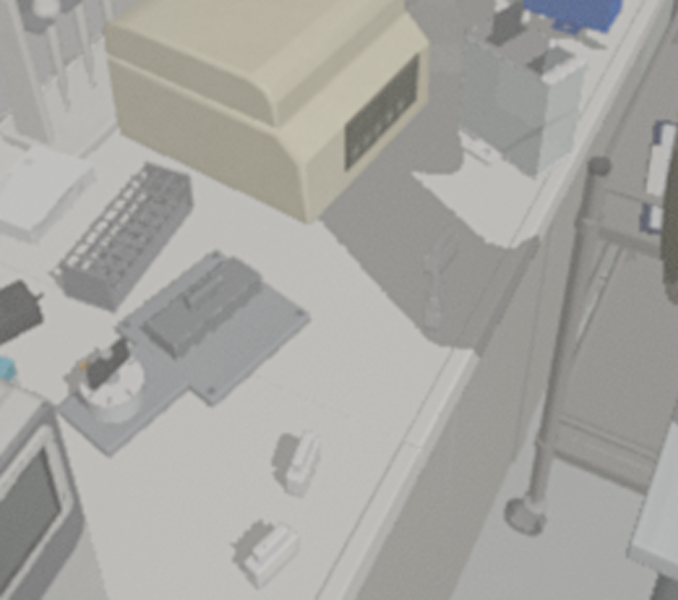

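```bash
python3 - <<'E'
from h import *
c=cam("top");s=cam("side")
def cc(c,x0,y0,x1,y1,name,lo,hi):
    im=c["color"][y0:y1,x0:x1,::-1].astype(float); im=np.clip((im-lo)/(hi-lo),0,1)*255
    k=min(800/(x1-x0),600/(y1-y0)); cv2.imwrite("pics/"+name,cv2.resize(im.astype(np.uint8),None,fx=k,fy=k,interpolation=cv2.INTER_CUBIC)); print(k)
cc(c,225,240,285,285,"t2.png",60,130)
cc(s,290,250,350,310,"s2.png",60,140)
cc(c,130,240,190,275,"t3.png",60,220)
E
```

```text
13.333333333333334
10.0
13.333333333333334
```

View pics/t2.png

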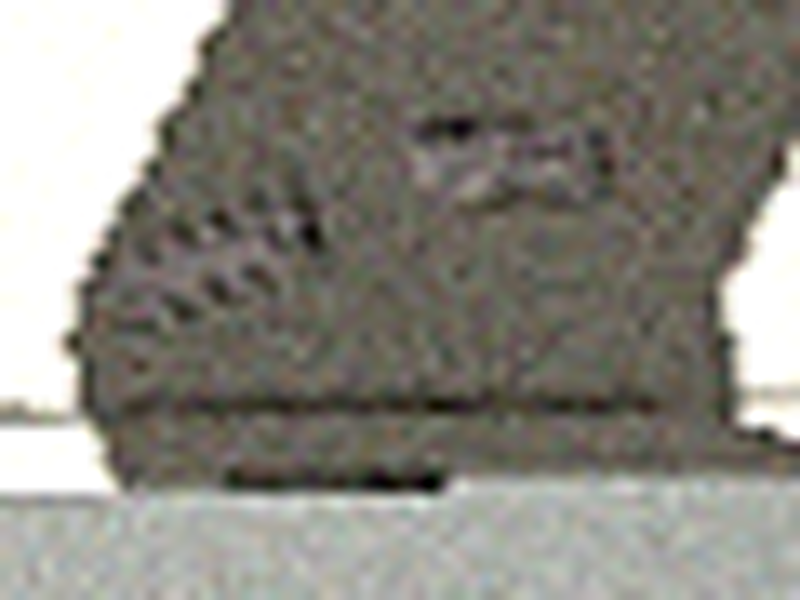

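View pics/s2.png

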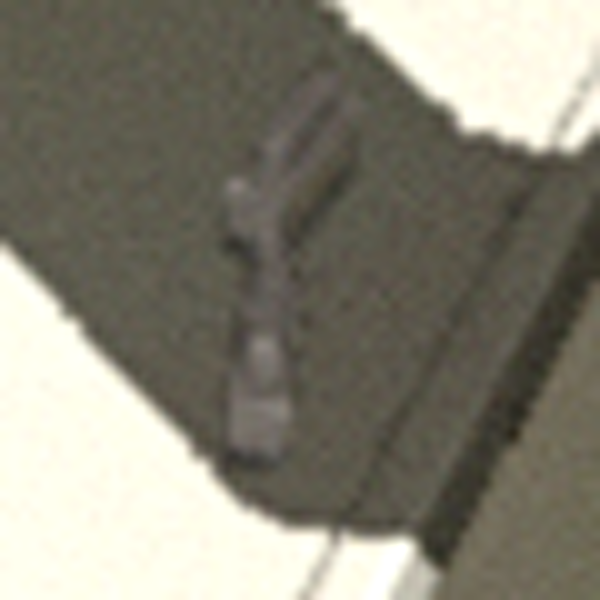

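View pics/t3.png

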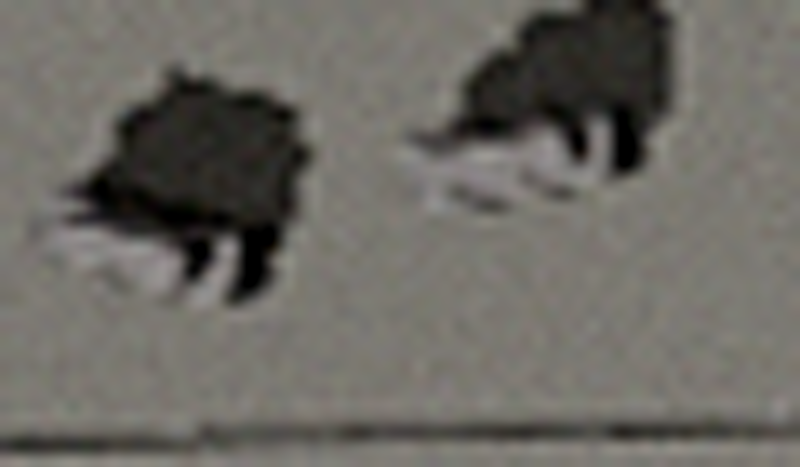

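```bash
cat >> h.py <<'E'
def grab(n,k=4):
    cs=[cam(n) for _ in range(k)]; c=cs[-1]; c["f"]=np.mean([x["color"].astype(float) for x in cs],0)
    c["color"]=c["f"].astype(np.uint8); return c
def box(cx,cy,x,y,z0,z1):
    X=[cx-x/2,cx+x/2];Y=[cy-y/2,cy+y/2];Z=[z0,z1]
    E=[]
    for a in (0,1):
        for b in (0,1):
            E+=[((X[0],Y[a],Z[b]),(X[1],Y[a],Z[b])),((X[a],Y[0],Z[b]),(X[a],Y[1],Z[b])),((X[a],Y[b],Z[0]),(X[a],Y[b],Z[1]))]
    return E
def rect(cx,cy,x,y,z): return [e for e in box(cx,cy,x,y,z,z) if e[0]!=e[1]][:]
def place(E,p):
    E=np.array(E,float)/1000.; c,s=np.cos(p[2]),np.sin(p[2])
    M=np.array([[c,-s,0],[s,c,0],[0,0,1]]); return E@M.T+[p[0],p[1],p[3] if len(p)>3 else 0]
def score(c,E,p,sig):
    if "g" not in c or c.get("sig")!=sig:
        g=cv2.GaussianBlur(np.log(c["f"].mean(2)+10),(0,0),sig); c["g"]=[cv2.Sobel(g,cv2.CV_64F,1,0),cv2.Sobel(g,cv2.CV_64F,0,1)]; c["sig"]=sig
    W=place(E,p); a=proj(c,W[:,0]);b=proj(c,W[:,1]); tot=0;L=0
    for u,v in zip(a,b):
        l=np.hypot(*(v-u)); 
        if l<2: continue
        n=np.array([-(v-u)[1],(v-u)[0]])/l; k=int(l*2)+2
        t=np.linspace(0.05,.95,k)[:,None]; q=(u+(v-u)*t).astype(np.float32)
        gx=cv2.remap(c["g"][0],q[:,0],q[:,1],cv2.INTER_LINEAR);gy=cv2.remap(c["g"][1],q[:,0],q[:,1],cv2.INTER_LINEAR)
        d=np.abs(gx*n[0]+gy*n[1]).ravel(); tot+=np.minimum(d,.6).mean()*l; L+=l
    return tot/max(L,1)
def fit(cams,Es,p0,rng=(.02,.02,.2)):
    from scipy.optimize import differential_evolution,minimize
    p0=np.array(p0,float); r=np.array(rng); 
    f=lambda p,s:-sum(score(c,E,np.r_[p,p0[3:]],s) for c,E in zip(cams,Es))
    o=differential_evolution(f,[(a-b,a+b) for a,b in zip(p0[:3],r)],args=(1.5,),maxiter=40,popsize=12,seed=1,tol=1e-6,polish=False)
    o=minimize(f,o.x,args=(1.0,),method="Nelder-Mead",options=dict(initial_simplex=o.x+np.array([[0,0,0],[.002,0,0],[0,.002,0],[0,0,.03]])))
    return np.r_[o.x,p0[3:]],-o.fun
def draw(c,items,x0,y0,x1,y1,name,g=.5):
    k=min(800/(x1-x0),600/(y1-y0)); im=c["color"][y0:y1,x0:x1,::-1]; im=(255*(im/255.)**g).astype(np.uint8)
    im=cv2.resize(im,None,fx=k,fy=k,interpolation=cv2.INTER_CUBIC)
    for E,p in items:
        W=place(E,p)
        for a,b in zip(proj(c,W[:,0]),proj(c,W[:,1])):
            f=lambda q:tuple(int(v) for v in ((q-[x0,y0]+.5)*k)); cv2.line(im,f(a),f(b),(0,0,255),1,cv2.LINE_AA)
    cv2.imwrite("pics/"+name,im)
PLATE=rect(0,0,150,150,15)
COVER=box(0,0,44,128,0,26)+box(0,0,10,46,26,44)
CAN=rect(0,0,136,72,155)+rect(-36,0,30,62,155)+box(32,0,12,46,155,195)
CANB=CAN+rect(0,0,136,72,0)
CAS=box(0,0,18,50,0,28)+box(0,0,10,36,28,44)
E
python3 - <<'E'
from h import *
t=grab("top");s=grab("side")
f=lambda x,y,k=3.0769:(120+x/k,150+y/k)
print("cover",ray(t,f(250,133),.03)[:2]);print("valve",ray(t,f(120,120),.087))
for q in [(70,335),(155,312),(378,333),(440,315)]: print("cas",ray(t,f(*q),.02)[:2])
print("fin",ray(t,f(690,280),.175)[:2],"slot",ray(t,f(665,347),.155)[:2])
sf=lambda x,y,k=2.6087:(150+x/k,170+y/k)
for q in [(270,553),(302,463)]: print("cas side",ray(s,sf(*q),.02)[:2])
for q in [(316,293),(320,263)]: print("cas side",ray(s,q,.02)[:2])
p,sc=fit([t,s],[PLATE,PLATE],[*ray(t,f(250,150),.015)[:2],-.2]); print("plate",p.round(4),sc)
for z in (.015,):
  pc,sc=fit([t,s],[COVER,COVER],[*ray(t,f(250,133),.05)[:2],-.2,z]); print("cover",pc.round(4),sc)
draw(t,[(PLATE,p),(COVER,pc)],120,150,270,262,"t4.png");draw(s,[(PLATE,p),(COVER,pc)],160,240,300,345,"s4.png")
E
```

```text
cover [0.63621494 0.12445607]
valve [0.64652379 0.24881058 0.087     ]
cas [0.42373879 0.32255121]
cas [0.44616173 0.2306919 ]
cas [ 0.41798572 -0.00925645]
cas [ 0.43559013 -0.07619063]
fin [ 0.46639663 -0.32427488] slot [ 0.4023729  -0.30044548]
cas side [0.42716258 0.33086776]
cas side [0.44571607 0.23992742]
cas side [0.40469308 0.02664459]
cas side [ 0.44036528 -0.08342954]
plate [ 0.6214  0.1259 -0.2355] 0.8918336108006815
cover [ 0.6484  0.1165 -0.2493  0.015 ] 0.6824212393419646
```

View pics/t4.png

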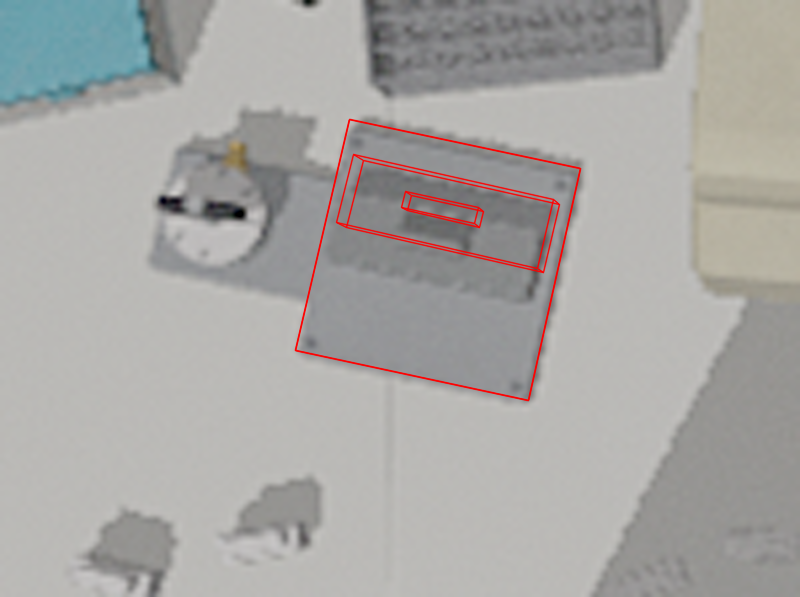

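View pics/s4.png

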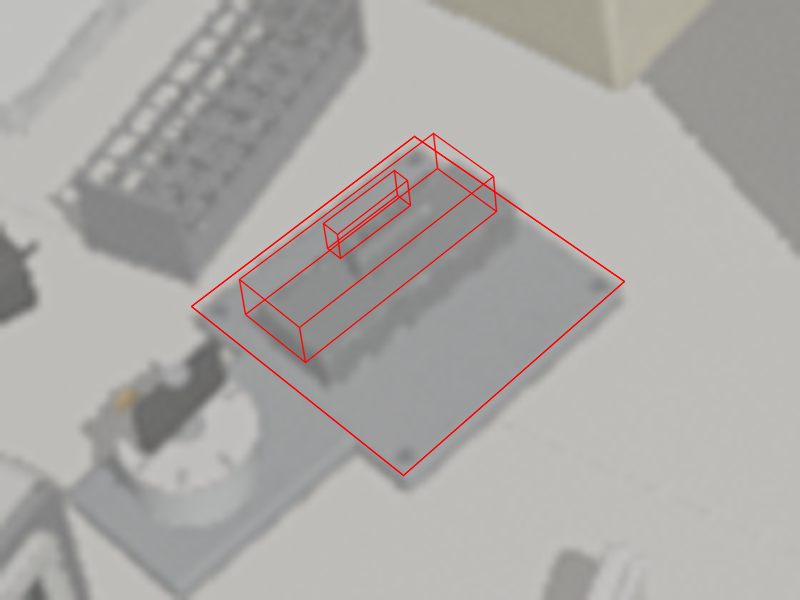

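```bash
python3 - <<'E'
from h import *
t=grab("top");s=grab("side")
SB=box(0,0,150,150,0,15)
for cs,nm in (([t],"top"),([s],"side"),([t,s],"both")):
    p,sc=fit(cs,[PLATE]*2,[.618,.125,-.23],(.015,.015,.08)); print(nm,"plate",p.round(4),sc)
    pc,sc=fit(cs,[COVER]*2,[p[0]+.0097,p[1]-.0023,-.235,.015],(.012,.012,.08)); print(nm,"cover",pc.round(4),sc)
    draw(cs[0],[(PLATE,p),(COVER,pc)],*((120,150,270,262,"t5.png") if nm!="side" else (160,240,300,345,"s5.png")))
E
```

```text
top plate [ 0.6213  0.1234 -0.2185] 0.5500741209652339
top cover [ 0.6254  0.1218 -0.2317  0.015 ] 0.40418979481561423
side plate [ 0.6147  0.1311 -0.2381] 0.49700082765034487
side cover [ 0.6309  0.1251 -0.2656  0.015 ] 0.2924936039008119
both plate [ 0.6214  0.1259 -0.2355] 0.8929573263975991
both cover [ 0.6273  0.1257 -0.2373  0.015 ] 0.6803877956533224
```

View pics/t5.png

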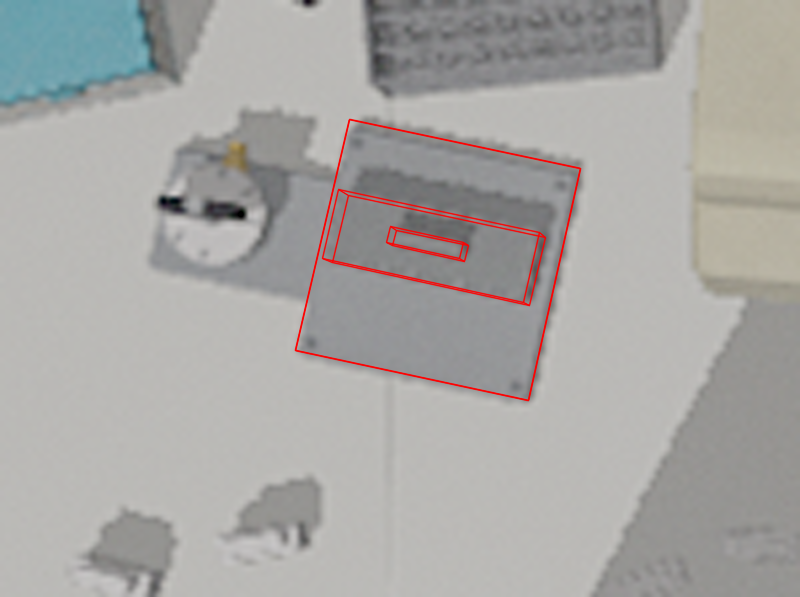

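View pics/s5.png

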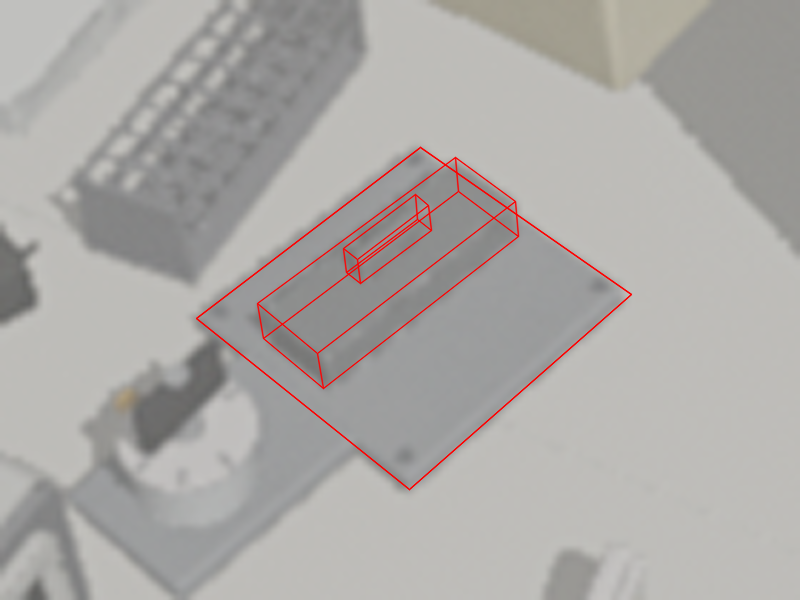

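```bash
cat >> h.py <<'E'
def tool():
    st=robot.read_state(); M=R.from_rotvec(st["orientation"]).as_matrix(); return st,M
def plan(targets,st=None,show=True):
    """targets: list of (x,y,z,jawyaw or None). prints tool-frame total shift (mm) & turn per leg; turn made together with shift at end"""
    st,M=tool(); p=st["tool_pos"].copy(); 
    print("t %.1f"%st["t"],"tcp",p.round(4),"jaw yaw %.3f"%np.arctan2(M[1,1],M[0,1]),"tilt",M[:,2].round(3),"q",st["q"].round(2),"F",st["force"].round(1),"op %.4f"%st["opening"])
    ang=np.arctan2(M[1,1],M[0,1])
    for T in targets:
        d=np.array(T[:3])-p; ty=np.array([np.cos(ang),np.sin(ang),0]); tz=np.array([0,0,-1.]); tx=np.cross(ty,tz)
        turn=0
        if T[3] is not None:
            dw=(T[3]-ang+np.pi/2)%np.pi-np.pi/2; turn=-dw  # tool z is down
        sh=np.array([d@tx,d@ty,d@tz])*1000
        print("  shift",sh.round(1),"turn %.3f"%turn,"|d| %.0f -> %d rows"%(np.linalg.norm(sh),int(np.ceil(max(np.linalg.norm(sh)/50,abs(turn)/.15)))))
        p=np.array(T[:3]); ang-=turn
E
python3 - <<'E'
from h import *
plan([(.253,-.544,.36,None),(.40,-.2,.36,None),(.626,.123,.36,-.235),(.626,.123,.12,None)])
t=grab("top",2);s=grab("side",2)
for cs,nm in (([t],"top"),([s],"side"),([t,s],"both")):
    p,sc=fit(cs,[CAN]*2,[.434,-.312,-.35],(.025,.025,.15)); print(nm,"can",p.round(4),sc)
    draw(cs[0],[(CANB,p)],*((300,210,380,270,"t6.png") if nm!="side" else (310,150,390,250,"s6.png")))
E
```

```text
t 2.0 tcp [ 0.2533 -0.5439  0.2186] jaw yaw -1.135 tilt [ 0.  0. -1.] q [-1.22  0.13  1.49  0.    1.52 -0.09] F [-0.8 -0.9  0.1] op 0.0931
  shift [  -0.3   -0.  -141.4] turn 0.000 |d| 141 -> 3 rows
  shift [ 278.5 -249.8    0. ] turn 0.000 |d| 374 -> 8 rows
  shift [ 341.2 -197.4    0. ] turn -0.900 |d| 394 -> 8 rows
  shift [  0.   0. 240.] turn 0.000 |d| 240 -> 5 rows
top can [ 0.4368 -0.3096 -0.3798] 0.49940535880724374
side can [ 0.4351 -0.3105 -0.4462] 0.4101412608425957
both can [ 0.437  -0.3097 -0.3865] 0.8974380735967548
```

View pics/t6.png

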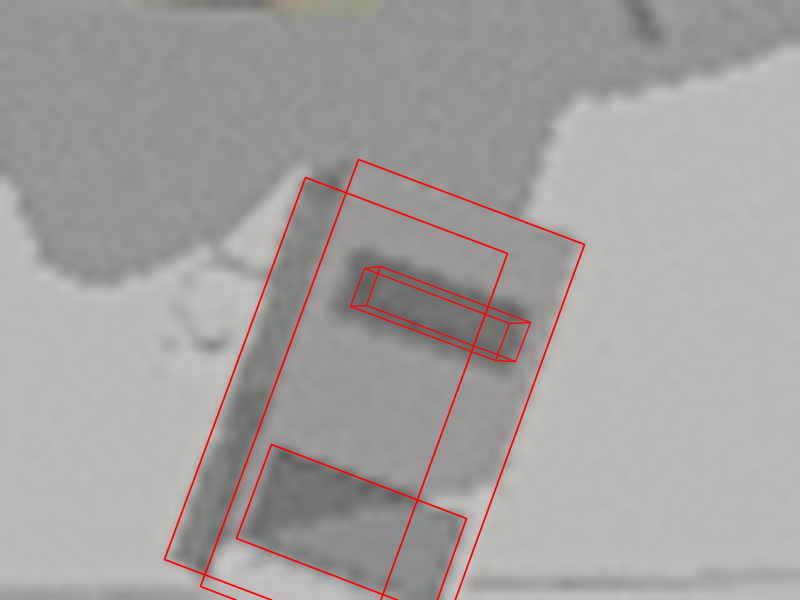

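View pics/s6.png

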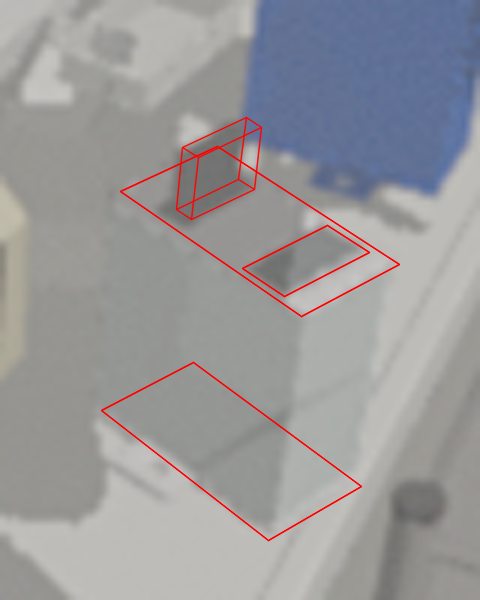

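Emit:
send_rows(targets=[[1, [0, 0, -47], 0], [1, [0, 0, -47], 0], [1, [0, 0, -47], 0], [1, [31, -28, 0], 0], [1, [31, -28, 0], 0], [1, [31, -28, 0], 0], [1, [31, -28, 0], 0], [1, [31, -28, 0], 0], [1, [31, -28, 0], 0], [1, [31, -28, 0], 0], [1, [31, -28, 0], 0], [1, [31, -28, 0], 0]], newtons=25)

```text
t: 3.4
tool_pos: [0.4002, -0.1961, 0.3599]
orientation: [3.067, 0.679, 0.001]
force: [0.2, -0.1, 0.5]
opening: 0.0931
```

```bash
python3 - <<'E'
from h import *
plan([(.626,.1235,.36,None),(.626,.1235,.36,-.235),(.626,.1235,.10,None)])
E
```

```text
t 3.4 tcp [ 0.4002 -0.1961  0.3599] jaw yaw -1.135 tilt [ 0.001 -0.    -1.   ] q [-0.57 -0.3   1.64  0.    1.8   0.56] F [ 0.2 -0.1  0.5] op 0.0931
  shift [ 3.396e+02 -1.945e+02 -1.000e-01] turn 0.000 |d| 391 -> 8 rows
  shift [0. 0. 0.] turn -0.900 |d| 0 -> 7 rows
  shift [  0.   0. 260.] turn 0.000 |d| 260 -> 6 rows
```

Emit:
send_rows(targets=[[1, [17, -36, 0], 0], [1, [17, -36, 0], 0], [1, [17, -36, 0], 0], [1, [17, -36, 0], -0.1], [1, [17, -37, 0], -0.1]])

```text
t: 3.9
tool_pos: [0.3962, 0.0036, 0.3597]
orientation: [2.982, 0.987, 0.001]
force: [0.9, 0.8, -0.0]
opening: 0.0928
```

```bash
python3 - <<'E'
from h import *
plan([(.48,.1235,.36,-.235),(.626,.1235,.36,-.235),(.626,.1235,.10,None)])
E
```

```text
t 3.9 tcp [0.3962 0.0036 0.3597] jaw yaw -0.931 tilt [ 0.001 -0.    -1.   ] q [-0.12 -0.44  1.75  0.    1.83  0.81] F [ 0.9  0.8 -0. ] op 0.0928
  shift [138.8 -46.3  -0.3] turn -0.696 |d| 146 -> 5 rows
  shift [ 34. 142.   0.] turn -0.000 |d| 146 -> 3 rows
  shift [  0.   0. 260.] turn 0.000 |d| 260 -> 6 rows
```

Emit:
send_rows(targets=[[1, [40, -20, 0], 0], [1, [40, -20, 0], 0], [1, [40, -10, 0], 0], [1, [0, 0, 0], -0.139], [1, [0, 0, 0], -0.139], [1, [0, 0, 0], -0.139], [1, [0, 0, 0], -0.139], [1, [0, 0, 0], -0.14], [1, [0, 0, 0], 0]])

```text
t: 4.8
tool_pos: [0.4633, 0.1136, 0.3597]
orientation: [2.468, 1.944, 0.0]
force: [-0.5, -0.1, 0.6]
opening: 0.0935
```

```bash
python3 - <<'E'
from h import *
plan([(.626,.1235,.36,-.235),(.626,.1235,.10,None)])
E
```

```text
t 4.8 tcp [0.4633 0.1136 0.3597] jaw yaw -0.237 tilt [ 0.  0. -1.] q [ 0.13 -0.22  1.57 -0.    1.79  0.37] F [-0.5 -0.1  0.6] op 0.0935
  shift [ 47.8 155.9  -0.3] turn -0.002 |d| 163 -> 4 rows
  shift [  0.   0. 260.] turn 0.000 |d| 260 -> 6 rows
```

Emit:
send_rows(targets=[[1, [12, 39, 0], 0], [1, [12, 39, 0], 0], [1, [12, 39, 0], 0], [1, [12, 39, 0], 0], [1, [0, 0, 45], 0], [1, [0, 0, 45], 0], [1, [0, 0, 45], 0], [1, [0, 0, 45], 0], [1, [0, 0, 40], 0], [1, [0, 0, 40], 0], [1, [0, 0, 0], 0]])

```text
t: 5.9
tool_pos: [0.6211, 0.1226, 0.0921]
orientation: [-2.469, -1.932, 0.016]
force: [-1.6, -1.0, 0.0]
opening: 0.0932
```

```bash
python3 - <<'E'
from h import *
plan([(.626,.1235,.044,None)])
s=cam("side");crop(s,140,200,320,340,"s7.png");t=cam("top");crop(t,120,120,280,250,"t7.png")
st,M=tool()
for q in [(0,0,0),(0,.0465,0),(0,-.0465,0)]:
    P=st["tool_pos"]+M@np.array(q); print(proj(s,P),proj(t,P))
E
```

```text
t 5.9 tcp [0.6211 0.1226 0.0921] jaw yaw -0.243 tilt [-0.012 -0.001 -1.   ] q [ 0.11  0.32  1.51 -0.    1.33  0.36] F [-1.6 -1.   0. ] op 0.0932
  shift [ 2.1  4.5 48.1] turn 0.000 |d| 48 -> 1 rows
[[227.88731268 269.20710937]] [[197.42679945 193.99549831]]
[[216.32460285 260.94955663]] [[200.80879785 179.75336399]]
[[239.94569905 277.81865139]] [[194.02631373 208.31548568]]
```

View pics/s7.png

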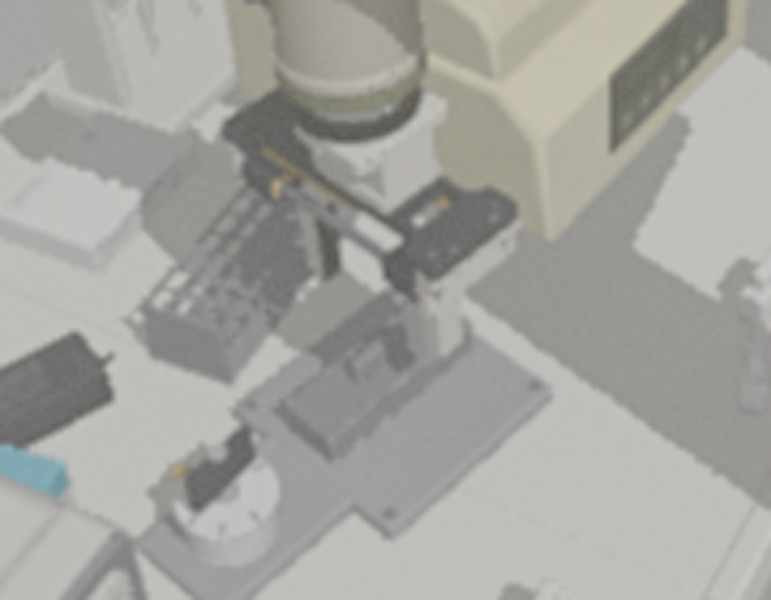

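View pics/t7.png

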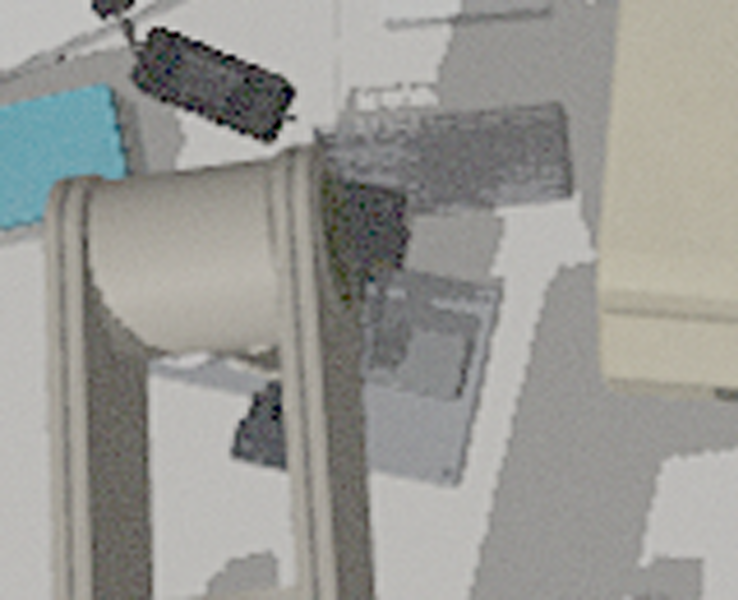

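Emit:
send_rows(targets=[[1, [0, 0, 0], 0], [1, [0, 0, 0], 0]])

```text
t: 6.2
tool_pos: [0.6284, 0.1235, 0.1032]
orientation: [2.469, 1.938, 0.007]
force: [0.6, 1.1, -0.0]
opening: 0.0932
```

```bash
python3 - <<'E'
from h import *
plan([(.626,.1235,.0445,None)])
E
```

```text
t 6.2 tcp [0.6284 0.1235 0.1032] jaw yaw -0.240 tilt [ 0.005  0.001 -1.   ] q [0.11 0.31 1.5  0.   1.33 0.35] F [ 0.6  1.1 -0. ] op 0.0932
  shift [-0.6 -2.3 58.7] turn 0.000 |d| 59 -> 2 rows
```

Emit:
send_rows(targets=[[1, [0, 0, 20], 0], [1, [0, 0, 20], 0], [1, [0, 0, 16], 0], [1, [0, 0, 0], 0], [1, [0, 0, 0], 0], [1, [0, 0, 0], 0]])

```text
t: 6.8
tool_pos: [0.6273, 0.1234, 0.0453]
orientation: [2.47, 1.94, 0.003]
force: [0.3, -0.1, -0.2]
opening: 0.0932
```

```bash
python3 - <<'E'
from h import *
plan([(.626,.1235,.0445,None)])
E
```

```text
t 6.8 tcp [0.6273 0.1234 0.0453] jaw yaw -0.239 tilt [ 0.002  0.    -1.   ] q [0.11 0.37 1.53 0.   1.23 0.35] F [ 0.3 -0.1 -0.2] op 0.0932
  shift [-0.2 -1.3  0.8] turn 0.000 |d| 2 -> 1 rows
```

Emit:
send_rows(targets=[[-0.5, [0, 0, 0], 0], [-0.9, [0, 0, 0], 0], [-0.9, [0, 0, 0], 0], [-0.9, [0, 0, 0], 0], [-1, [0, 0, 0], 0], [-1, [0, 0, 0], 0], [-1, [0, 0, 0], 0], [-1, [0, 0, 0], 0]])

```text
t: 7.6
tool_pos: [0.6262, 0.1232, 0.0436]
orientation: [-2.47, -1.941, 0.0]
force: [-0.1, 0.0, -0.3]
opening: 0.0337
```

```bash
python3 - <<'E'
from h import *
plan([(.626,.1235,.0445,None)])
s=cam("side");crop(s,160,220,300,330,"s8.png")
E
```

```text
t 7.6 tcp [0.6262 0.1232 0.0436] jaw yaw -0.239 tilt [-0.  0. -1.] q [0.11 0.37 1.54 0.   1.23 0.35] F [-0.1  0.  -0.3] op 0.0337
  shift [ 0.2 -0.3 -0.9] turn 0.000 |d| 1 -> 1 rows
```

View pics/s8.png

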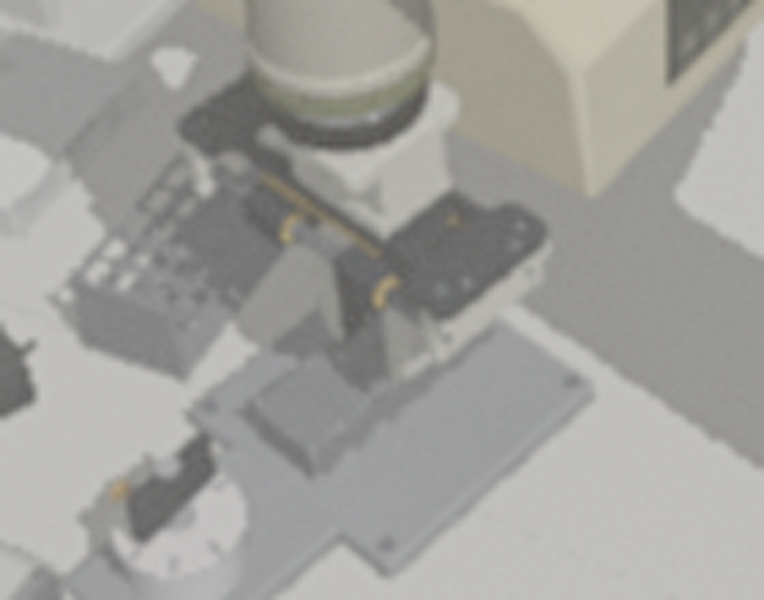

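Emit:
send_rows(targets=[[-1, [0, 0, 0], 0], [-1, [0, 0, 0], 0], [-1, [0, 0, 0], 0], [-1, [0, 0, 0], 0], [-1, [0, 0, 0], 0], [-1, [0, 0, 0], 0]])

```text
t: 8.25
tool_pos: [0.6263, 0.1232, 0.0437]
orientation: [2.47, 1.941, 0.0]
force: [0.9, 0.2, -0.5]
opening: 0.0096
```

```bash
python3 - <<'E'
from h import *
plan([(.626,.1235,.0445,None)])
E
```

```text
t 8.2 tcp [0.6263 0.1232 0.0437] jaw yaw -0.239 tilt [ 0. -0. -1.] q [ 0.11  0.37  1.54 -0.    1.23  0.35] F [ 0.9  0.2 -0.5] op 0.0096
  shift [ 0.2 -0.4 -0.8] turn 0.000 |d| 1 -> 1 rows
```

Emit:
send_rows(targets=[[-1, [0, 0, -20], 0], [-1, [0, 0, -30], 0], [-1, [0, 0, -30], 0], [-1, [0, 0, -20], 0], [-1, [0, 0, 0], 0], [-1, [0, 0, 0], 0]])

```text
t: 8.85
tool_pos: [0.6261, 0.1233, 0.1431]
orientation: [-2.47, -1.941, 0.0]
force: [0.2, -0.2, -2.4]
opening: 0.0096
```

```bash
python3 - <<'E'
from h import *
plan([(.45,.112,.143,None),(.45,.112,.143,0),(.45,.112,.029,None)])
s=cam("side");crop(s,160,200,300,330,"s9.png")
E
```

```text
t 8.8 tcp [0.6261 0.1233 0.1431] jaw yaw -0.239 tilt [-0.  0. -1.] q [0.11 0.28 1.46 0.   1.4  0.35] F [ 0.2 -0.2 -2.4] op 0.0096
  shift [-5.260e+01 -1.684e+02  1.000e-01] turn 0.000 |d| 176 -> 4 rows
  shift [0. 0. 0.] turn -0.239 |d| 0 -> 2 rows
  shift [  0.   0. 114.] turn 0.000 |d| 114 -> 3 rows
```

View pics/s9.png

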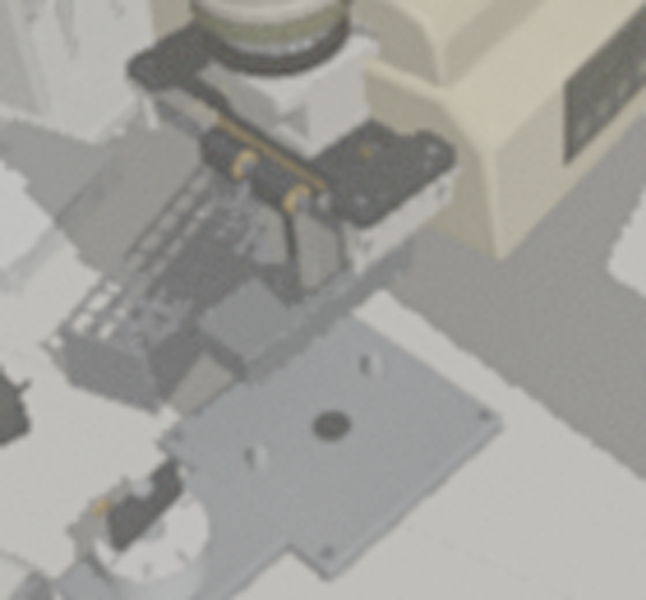

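Emit:
send_rows(targets=[[-1, [-10.5, -33.7, 0], 0], [-1, [-10.5, -33.7, 0], 0], [-1, [-10.5, -33.7, 0], 0], [-1, [-10.5, -33.7, 0], 0], [-1, [-10.5, -33.6, 0], 0], [-1, [0, 0, 0], -0.12], [-1, [0, 0, 0], -0.12], [-1, [0, 0, 40], 0], [-1, [0, 0, 40], 0], [-1, [0, 0, 20], 0], [-1, [0, 0, 0], 0], [-1, [0, 0, 0], 0]])

```text
t: 10.1
tool_pos: [0.449, 0.1119, 0.0427]
orientation: [-2.219, -2.221, 0.004]
force: [0.7, 0.7, -0.4]
opening: 0.0099
```

```bash
python3 - <<'E'
from h import *
plan([(.45,.112,.0288,None)])
E
```

```text
t 10.1 tcp [0.449  0.1119 0.0427] jaw yaw 0.001 tilt [-0.003 -0.    -1.   ] q [ 0.13 -0.08  2.03 -0.    1.19  0.13] F [ 0.7  0.7 -0.4] op 0.0099
  shift [ 0.   1.  13.9] turn 0.000 |d| 14 -> 1 rows
```

Emit:
send_rows(targets=[[-1, [0, 0, 7], 0], [-1, [0, 0, 5], 0], [-1, [0, 0, 2], 0], [-1, [0, 0, 0], 0], [-1, [0, 0, 0], 0], [-1, [0, 0, 0], 0]])

```text
t: 10.7
tool_pos: [0.4505, 0.1122, 0.03]
orientation: [2.22, 2.222, 0.001]
force: [-0.9, 0.4, -0.7]
opening: 0.01
```

```bash
python3 - <<'E'
from h import *
plan([(.45,.112,.0288,None)])
E
```

```text
t 10.7 tcp [0.4505 0.1122 0.03  ] jaw yaw 0.001 tilt [ 0.001  0.    -1.   ] q [ 0.13 -0.06  2.04  0.    1.16  0.13] F [-0.9  0.4 -0.7] op 0.0100
  shift [-0.2 -0.5  1.2] turn 0.000 |d| 1 -> 1 rows
```

Emit:
send_rows(targets=[[-1, [0, 0, 1], 0], [-1, [0, 0, 0], 0], [-0.3, [0, 0, 0], 0], [-0.3, [0, 0, 0], 0], [-0.3, [0, 0, 0], 0], [-0.3, [0, 0, 0], 0], [0, [0, 0, 0], 0], [0, [0, 0, -30], 0], [0, [0, 0, -40], 0], [0, [0, 0, -45], 0], [1, [0, 0, -45], 0], [1, [0, 0, -45], 0]])

```text
t: 11.9
tool_pos: [0.4498, 0.1121, 0.2355]
orientation: [2.22, 2.222, 0.0]
force: [1.0, 0.2, 0.2]
opening: 0.058
```

Emit:
send_rows(targets=[[1, [0, -20, -45], 0], [1, [0, -20, -45], 0], [1, [-20, -20, -30], 0], [1, [-20, 0, 0], 0], [1, [-25, 0, 0], 0], [1, [-30, 0, 0], 0], [1, [-30, 0, 0], 0], [1, [-30, 0, 0], 0]])

```text
t: 12.7
tool_pos: [0.3901, -0.044, 0.3538]
orientation: [2.22, 2.223, 0.0]
force: [-0.2, -0.2, -0.2]
opening: 0.0935
```

```bash
python3 - <<'E'
from h import *
plan([(.465,-.321,.35,-.385)])
s=cam("side");crop(s,140,200,340,380,"s10.png")
E
```

```text
t 12.7 tcp [ 0.3901 -0.044   0.3538] jaw yaw 0.001 tilt [ 0. -0. -1.] q [-0.24 -0.45  1.77  0.    1.83 -0.24] F [-0.2 -0.2 -0.2] op 0.0935
  shift [-277.1   74.5    3.8] turn 0.386 |d| 287 -> 6 rows
```

View pics/s10.png

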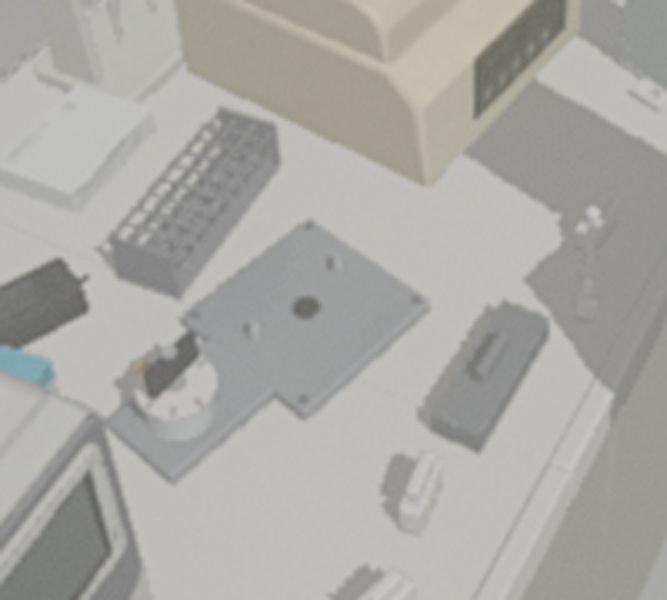

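```bash
python3 - <<'E'
from h import *
t=grab("top",4);s=grab("side",4)
def cc(c,x0,y0,x1,y1,name,lo,hi):
    im=np.clip((c["f"][y0:y1,x0:x1,::-1]-lo)/(hi-lo),0,1)*255
    k=min(800/(x1-x0),600/(y1-y0)); cv2.imwrite("pics/"+name,cv2.resize(im.astype(np.uint8),None,fx=k,fy=k,interpolation=cv2.INTER_CUBIC)); print(k)
cc(t,165,165,240,225,"t11.png",40,170); cc(s,175,240,275,320,"s11.png",40,170)
E
```

```text
10.0
7.5
```

View pics/t11.png

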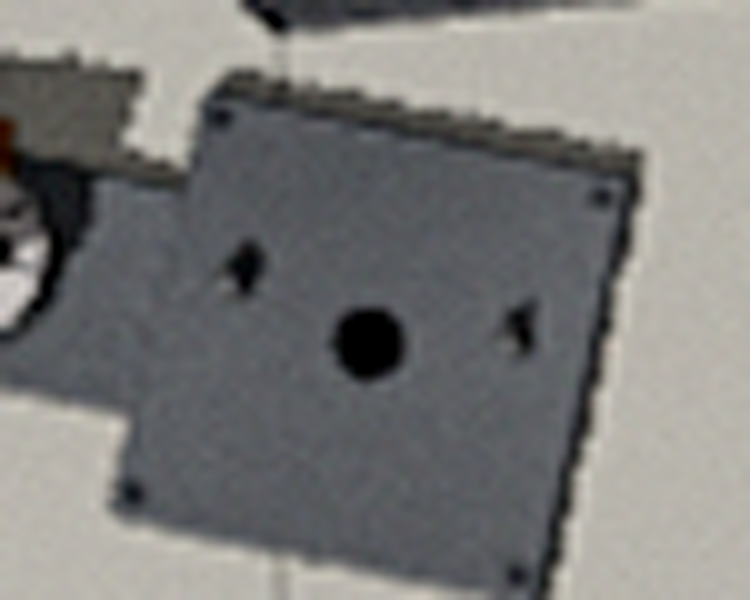

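View pics/s11.png

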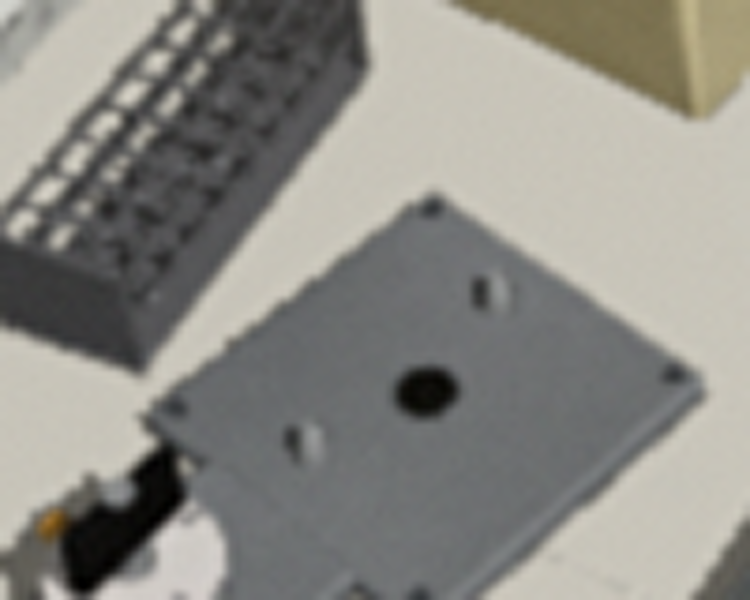

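```bash
python3 - <<'E'
from h import *
t=cam("top");s=cam("side")
T=lambda q:(165+q[0]/10-.5+.05,165+q[1]/10-.45); S=lambda q:(175+q[0]/7.5-.43,240+q[1]/7.5-.43)
b=[ray(t,T(q),.0155)[:2] for q in [(222,118),(600,197),(517,575),(132,493)]]
print("disc top",ray(t,T((369,344)),.015),"bolt mean",np.mean(b,0))
for i in range(4):
    d=b[(i+1)%4]-b[i]; print(np.hypot(*d),np.arctan2(d[1],d[0])+np.pi/2*[1,2,-1,0][i])
print("disc side",ray(s,S((427,391)),.015))
b=[ray(s,S(q),.0155)[:2] for q in [(433,206),(675,374),(177,407)]]
print("side bolts mid", (b[1]+b[2])/2, b)
for u,w in ((0,1),(2,0)):
    d=b[w]-b[u]; print(np.hypot(*d),np.arctan2(d[1],d[0]))
E
```

```text
disc top [0.61866441 0.1268505  0.015     ] bolt mean [0.61827628 0.12721794]
0.13075424897447152 -0.23292294676437386
0.12978547008389008 6.0539870440576955
0.1323561876124873 -0.23391905223621245
0.1296575533007132 -0.2415493485284391
disc side [0.61906389 0.12755278 0.015     ]
side bolts mid [0.61883019 0.12758126] [array([0.66771478, 0.04784018]), array([0.54030366, 0.07816373]), array([0.69735672, 0.1769988 ])]
0.13096988491914896 2.9079418273201822
0.13251639514760027 -1.7963900522269731
```

```bash
python3 - <<'E'
from h import *
s=cam("side");t=cam("top")
b=ray(s,(266.5,255),0);print(b)
for z in (.1,.15,.2,.25,.3): print(z,proj(s,[b[0],b[1],z]), proj(t,[b[0],b[1],z]),proj(t,[b[0],-.33,z]))
crop(s,180,140,340,265,"s12.png"); crop(t,240,90,370,280,"t12.png",.5)
E
```

```text
[ 6.09295771e-01 -5.58316489e-02 -1.11022302e-16]
0.1 [[265.67468061 231.29696536]] [[254.08128475 197.71270233]] [[341.16824763 195.47591704]]
0.15 [[265.23037523 218.53658935]] [[252.90057374 196.01228598]] [[343.28473231 193.68635516]]
0.2 [[264.76275897 205.10672877]] [[251.62709814 194.1782735 ]] [[345.56794751 191.7558168 ]]
0.25 [[264.26994787 190.95327656]] [[250.24947862 192.19427678]] [[348.03840289 189.66696031]]
0.3 [[263.74984934 176.01613375]] [[248.7543953  190.04111304]] [[350.72011582 187.39947817]]
```

View pics/s12.png

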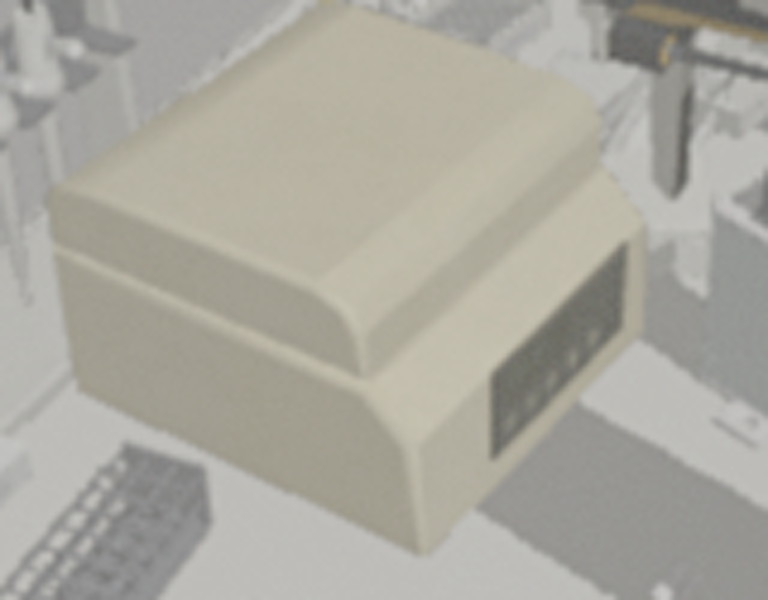

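View pics/t12.png

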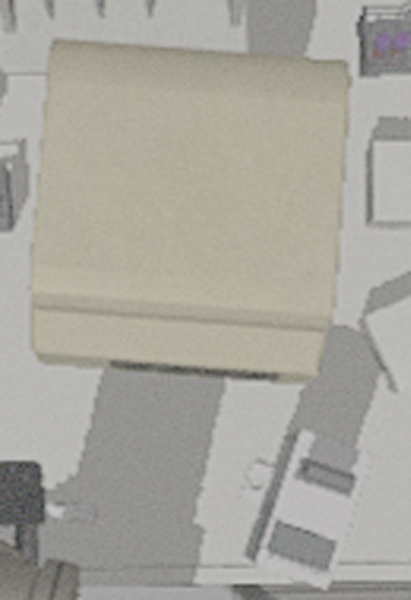

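```bash
python3 - <<'E'
from h import *
t=grab("top",4);s=grab("side",4)
FIN=box(32,0,12,46,155,195)
for cs,nm in (([t],"top"),([s],"side"),([t,s],"both")):
    p,sc=fit(cs,[CAN]*2,[.437,-.310,-.385],(.012,.012,.1)); print(nm,"can",p.round(4),sc,"fin",place([((32,0,0),(32,0,0))],p)[0,0,:2].round(4))
    draw(cs[0],[(CANB,p)],*((300,210,380,270,"t13.png") if nm!="side" else (310,150,390,250,"s13.png")))
E
```

```text
top can [ 0.4363 -0.306  -0.3577] 0.4748266283891833 fin [ 0.4663 -0.3172]
side can [ 0.4371 -0.3058 -0.4229] 0.4419506122988449 fin [ 0.4663 -0.3189]
both can [ 0.4362 -0.3063 -0.3699] 0.9120420080117042 fin [ 0.4661 -0.3179]
```

View pics/t13.png

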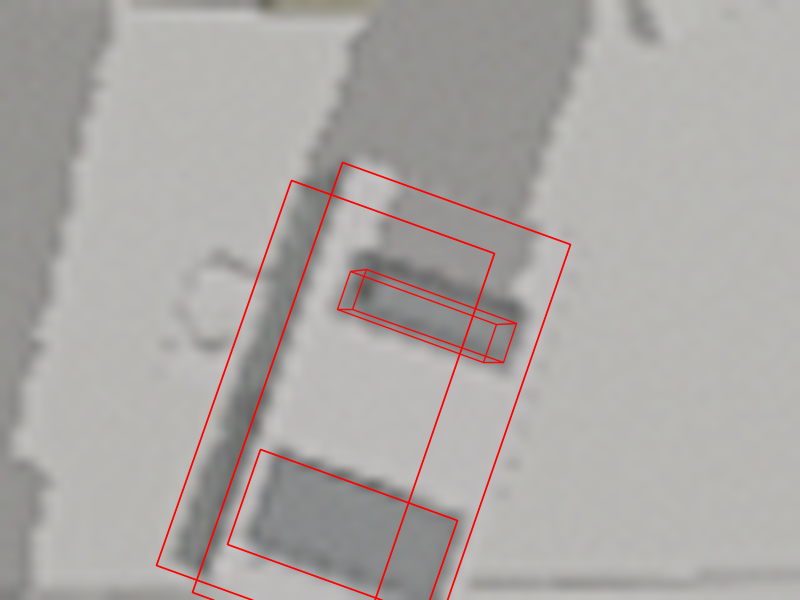

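View pics/s13.png

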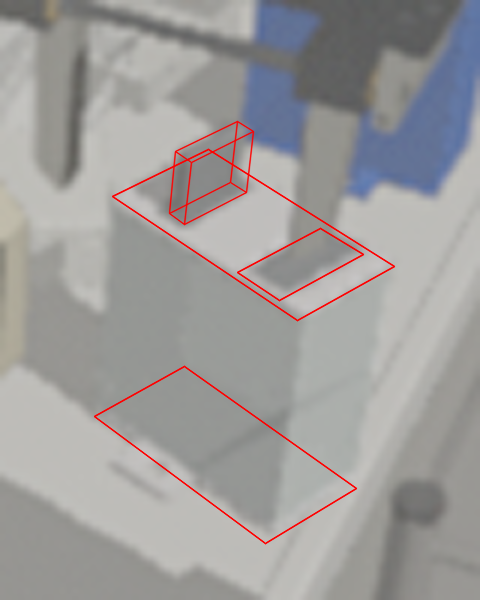

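Emit:
send_rows(targets=[[1, [-30, 0, 0], 0], [1, [-40, 0, 0], 0], [1, [-40, 0, 0], 0.1], [1, [-40, 0, 0], 0.1], [1, [-40, 0, 0], 0.1], [1, [-40, 0, 0], 0.075], [1, [-30, 10, 0], 0], [1, [0, 0, 0], 0], [1, [0, 0, 0], 0]])

```text
t: 14.65
tool_pos: [0.3649, -0.302, 0.3533]
orientation: [-2.596, -1.767, -0.0]
force: [-0.1, -0.4, -0.1]
opening: 0.093
```

```bash
python3 - <<'E'
from h import *
plan([(.466,-.3205,.354,-.375),(.466,-.3205,.2,None)])
E
```

```text
t 14.7 tcp [ 0.3649 -0.302   0.3533] jaw yaw -0.376 tilt [-0.001  0.001 -1.   ] q [-0.8  -0.23  1.59  0.    1.78 -0.42] F [-0.1 -0.4 -0.1] op 0.0930
  shift [ 19.9 100.9  -0.7] turn -0.001 |d| 103 -> 3 rows
  shift [  0.   0. 154.] turn 0.000 |d| 154 -> 4 rows
```

Emit:
send_rows(targets=[[1, [7, 34, 0], 0], [1, [7, 34, 0], 0], [1, [6, 33, 0], 0], [1, [0, 0, 40], 0], [1, [0, 0, 40], 0], [1, [0, 0, 30], 0], [1, [0, 0, 30], 0], [1, [0, 0, 0], 0], [1, [0, 0, 0], 0], [1, [0, 0, 0], 0]])

```text
t: 15.65
tool_pos: [0.4677, -0.3202, 0.2164]
orientation: [2.592, 1.769, 0.002]
force: [0.4, -0.2, 1.5]
opening: 0.0932
```

```bash
python3 - <<'E'
from h import *
plan([(.466,-.3205,.162,-.375)])
s=cam("side");crop(s,300,120,400,250,"s14.png");t=cam("top");crop(t,280,200,400,290,"t14.png")
E
```

```text
t 15.7 tcp [ 0.4677 -0.3202  0.2164] jaw yaw -0.373 tilt [ 0.003 -0.002 -1.   ] q [-0.69  0.04  1.59  0.    1.51 -0.32] F [ 0.4 -0.2  1.5] op 0.0932
  shift [-0.9 -1.5 54.4] turn 0.002 |d| 54 -> 2 rows
```

View pics/s14.png

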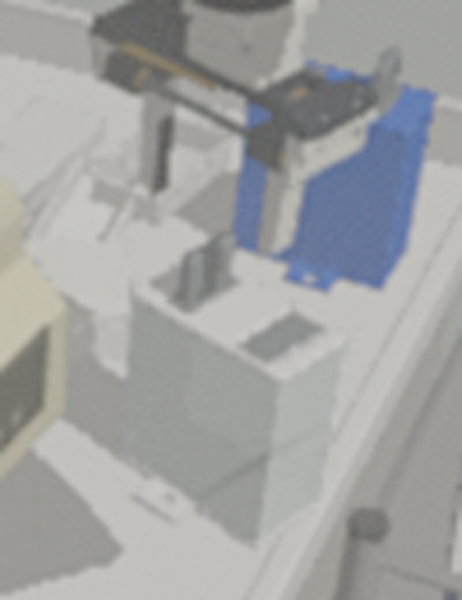

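View pics/t14.png

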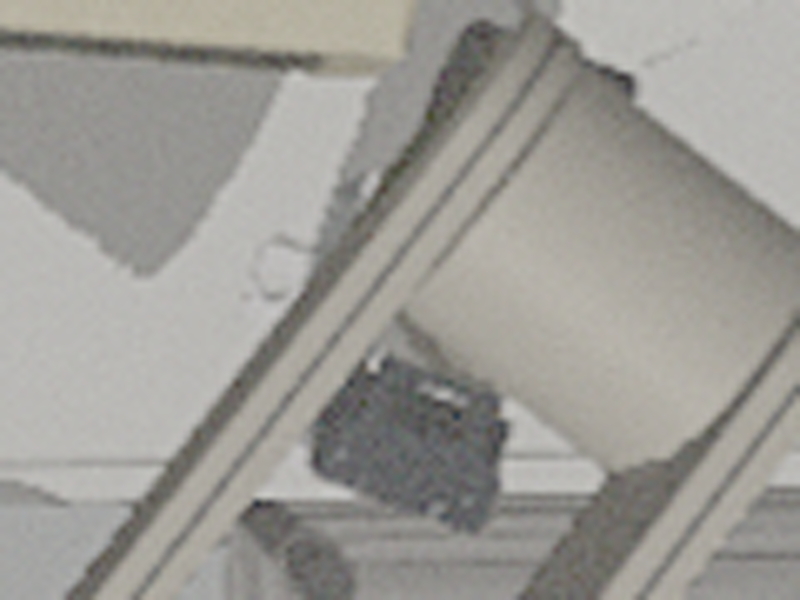

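Emit:
send_rows(targets=[[1, [0, -1, 30], 0], [0, [0, 0, 15], 0], [-0.3, [0, 0, 8], 0], [-1, [0, 0, 0], 0], [-1, [0, 0, 0], 0], [-1, [0, 0, 0], 0], [-1, [0, 0, 0], 0], [-1, [0, 0, 0], 0], [-1, [0, 0, 0], 0], [-1, [0, 0, 0], 0], [-1, [0, 0, 0], 0], [-1, [0, 0, 0], 0]], newtons=40)

```text
t: 16.95
tool_pos: [0.467, -0.3204, 0.1619]
orientation: [2.593, 1.768, 0.003]
force: [-4.3, 0.7, -5.3]
opening: 0.0119
```

```bash
python3 - <<'E'
from h import *
plan([(.466,-.3205,.162,-.375)])
s=cam("side");crop(s,300,120,400,250,"s15.png")
E
```

```text
t 16.9 tcp [ 0.467  -0.3204  0.1619] jaw yaw -0.374 tilt [ 0.003 -0.002 -1.   ] q [-0.69  0.07  1.66  0.    1.41 -0.32] F [-4.3  0.7 -5.3] op 0.0119
  shift [-0.4 -0.9 -0.1] turn 0.001 |d| 1 -> 1 rows
```

View pics/s15.png

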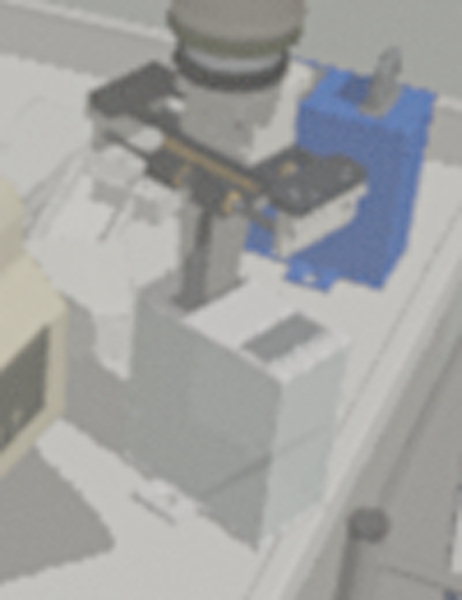

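Emit:
send_rows(targets=[[-1, [0, 0, 0], 0], [-1, [0, 0, -10], 0], [-1, [0, 0, -20], 0], [-1, [0, 0, -30], 0], [-1, [0, 0, -30], 0], [-1, [0, 0, -25], 0], [-1, [0, 0, -15], 0], [-1, [0, 0, 0], 0], [-1, [0, 0, 0], 0]], newtons=60)

```text
t: 17.9
tool_pos: [0.4651, -0.3194, 0.2892]
orientation: [-2.594, -1.768, 0.001]
force: [0.6, 0.6, -7.7]
opening: 0.0114
```

```bash
python3 - <<'E'
from h import *
plan([(.44,-.29,.29,-.374),(.46,.12,.29,None),(.46,.12,.29,-.233),(.65,.12,.29,-.233)])
s=cam("side");crop(s,300,80,400,250,"s16.png")
E
```

```text
t 17.9 tcp [ 0.4651 -0.3194  0.2892] jaw yaw -0.374 tilt [-0.002  0.001 -1.   ] q [-0.69  0.02  1.48 -0.    1.65 -0.32] F [ 0.6  0.6 -7.7] op 0.0114
  shift [ 18.2 -34.1  -0.8] turn -0.000 |d| 39 -> 1 rows
  shift [ 389.  -131.2    0. ] turn 0.000 |d| 410 -> 9 rows
  shift [0. 0. 0.] turn -0.141 |d| 0 -> 1 rows
  shift [ 43.9 184.9   0. ] turn -0.000 |d| 190 -> 4 rows
```

View pics/s16.png

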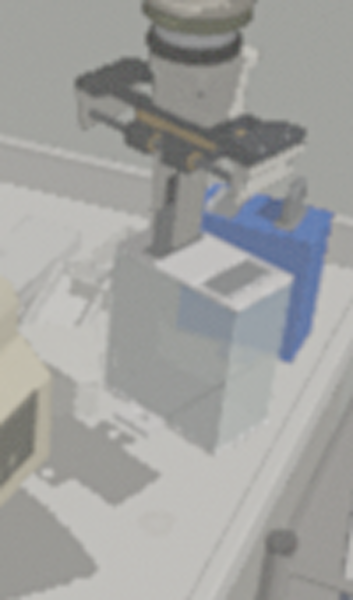

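Emit:
send_rows(targets=[[-1, [9, -17, 0], 0], [-1, [14, -20, 0], 0], [-1, [25, -9, 0], 0], [-1, [35, -12, 0], 0], [-1, [35, -12, 0], 0], [-1, [35, -12, 0], 0], [-1, [35, -12, 0], 0], [-1, [35, -12, 0], 0], [-1, [35, -12, 0], 0], [-1, [35, -12, 0], 0], [-1, [35, -12, 0], 0], [-1, [35, -12, 0], 0]])

```text
t: 19.15
tool_pos: [0.4537, 0.0759, 0.2886]
orientation: [-2.594, -1.769, 0.004]
force: [0.9, -0.5, -6.9]
opening: 0.0119
```

Emit:
send_rows(targets=[[-1, [30, -10, 0], 0], [-1, [20, -6, 0], 0], [-1, [10, 0, 0], 0], [-1, [0, 0, 0], -0.05], [-1, [0, 0, 0], -0.06], [-1, [0, 0, 0], -0.03], [-1, [0, 0, 0], 0], [-1, [0, 0, 0], 0]])

```text
t: 19.95
tool_pos: [0.4617, 0.1357, 0.2902]
orientation: [-2.467, -1.944, 0.001]
force: [0.2, 0.5, -8.0]
opening: 0.0115
```

```bash
python3 - <<'E'
from h import *
plan([(.65,.12,.26,-.233)])
E
```

```text
t 19.9 tcp [0.4617 0.1357 0.2902] jaw yaw -0.236 tilt [-0.001 -0.    -1.   ] q [ 0.18 -0.21  1.69 -0.    1.66  0.42] F [ 0.2  0.5 -8. ] op 0.0115
  shift [ 28.7 186.7  30.2] turn -0.003 |d| 191 -> 4 rows
```

Emit:
send_rows(targets=[[-1, [3, 20, 0], 0], [-1, [5, 35, 0], 0], [-1, [6, 36, 0], 0], [-1, [6, 36, 0], 0], [-1, [5, 34, 0], 0], [-1, [3, 20, 0], 0], [-1, [1, 6, 15], 0], [-1, [0, 0, 20], 0], [-1, [0, 0, 20], 0], [-1, [0, 0, 13], 0], [-1, [0, 0, 0], 0], [-1, [0, 0, 0], 0]])

```text
t: 21.15
tool_pos: [0.6501, 0.121, 0.2227]
orientation: [-2.466, -1.947, 0.001]
force: [0.1, -0.1, -6.3]
opening: 0.0116
```

Emit:
send_rows(targets=[[-1, [0, 0, 0], 0], [-1, [0, 0, 0], 0], [-1, [0, 0, 0], 0]])

```text
t: 21.45
tool_pos: [0.651, 0.1211, 0.2239]
orientation: [2.465, 1.946, 0.003]
force: [-0.4, 0.0, -8.0]
opening: 0.0115
```

```bash
python3 - <<'E'
from h import *
plan([(.65,.12,.222,-.233)])
t=grab("top",4);s=grab("side",4)
st,M=tool()
z=st["tool_pos"][2]-.1619
yaw=np.arctan2(M[1,1],M[0,1]); 
def foot(dy): 
    return st["tool_pos"][:2]-np.array([np.cos(yaw),np.sin(yaw)])*.032-np.array([-np.sin(yaw),np.cos(yaw)])*dy
f=foot(0);print(f,yaw,z)
draw(t,[(CANB+rect(10,48,15,15,3)+rect(10,-48,15,15,3),[*f,yaw,z])],150,140,250,215,"t17.png")
draw(s,[(CANB+rect(10,48,15,15,3)+rect(10,-48,15,15,3),[*f,yaw,z])],160,180,290,300,"s17.png")
E
```

```text
t 21.4 tcp [0.651  0.1211 0.2239] jaw yaw -0.234 tilt [ 0.002  0.    -1.   ] q [ 0.11  0.29  1.29 -0.    1.55  0.34] F [-0.4  0.  -8. ] op 0.0115
  shift [-1.3 -0.7  1.9] turn -0.001 |d| 2 -> 1 rows
[0.61930585 0.12840291] -0.234016774939563 0.06066545065419657
```

View pics/t17.png

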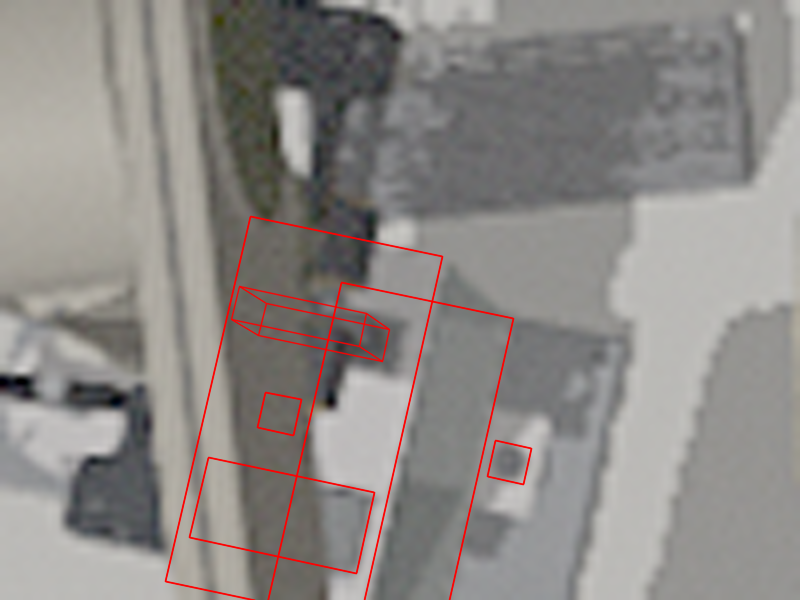

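View pics/s17.png

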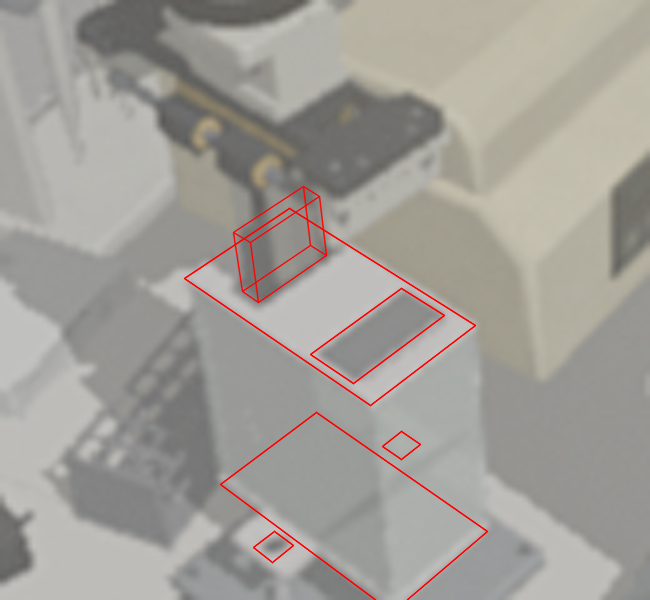

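```bash
python3 - <<'E'
from h import *
t=grab("top",4);s=grab("side",4)
def cc(c,x0,y0,x1,y1,name,lo,hi):
    im=np.clip((c["f"][y0:y1,x0:x1,::-1]-lo)/(hi-lo),0,1)*255
    k=min(800/(x1-x0),600/(y1-y0)); cv2.imwrite("pics/"+name,cv2.resize(im.astype(np.uint8),None,fx=k,fy=k,interpolation=cv2.INTER_CUBIC)); print(k)
cc(t,200,182,232,206,"t18.png",50,200); cc(s,195,275,255,320,"s18.png",50,220)
st,M=tool(); yaw=-.234; f=np.array([.6193,.1284]);z=.0607
for (h,nm) in ((6,'hole'),):
  for y in (48,-48):
    P=place([((10,y,6),(10,y,6))],[*f,yaw,z])[0,0]; print(y,"top px",proj(t,P),"side",proj(s,P))
E
```

```text
25.0
13.333333333333334
48 top px [[184.18685143 191.11488049]] side [[214.14993853 288.07306089]]
-48 top px [[213.00879863 197.20402497]] side [[239.79166072 267.90804286]]
```

View pics/t18.png

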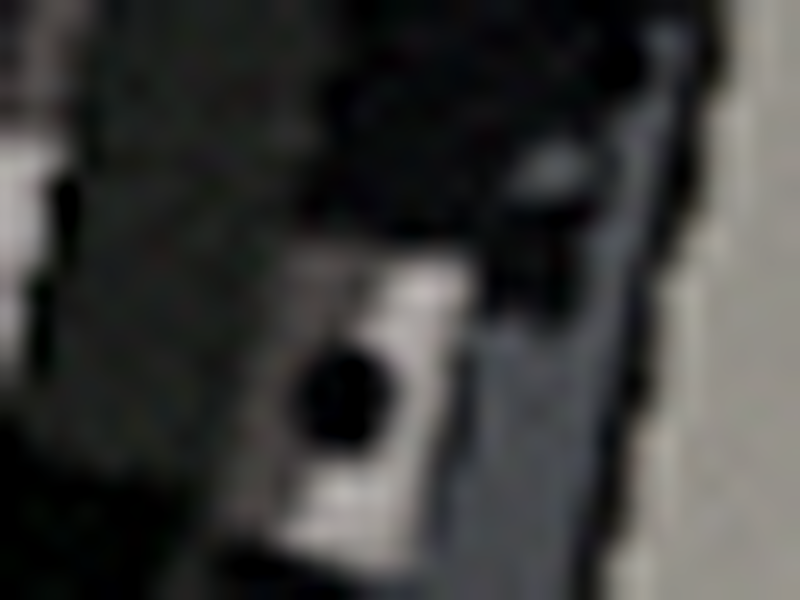

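View pics/s18.png

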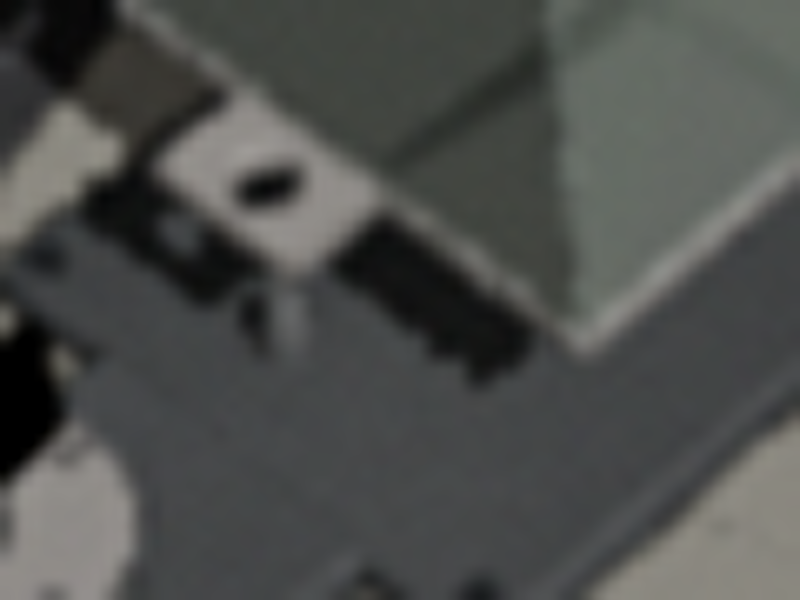

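```bash
python3 - <<'E'
from h import *
t=cam("top");s=cam("side")
plan([])
for c,px,yy,seat in ((t,(213.32,197.44),-48,(.6187,.1269)),(s,(214.79,288.57),48,(.6191,.1276))):
    h=ray(c,px,.0607+.006)[:2]
    peg=place([((10,yy,0),(10,yy,0))],[*seat,-.234])[0,0,:2]
    d=peg-h; e=np.array([[np.cos(-.234),np.sin(-.234)],[-np.sin(-.234),np.cos(-.234)]])@d
    print(h,peg,"need world",d*1000,"need canister-frame (jaw y, tool -x)",e*1000)
E
```

```text
t 22.4 tcp [0.6505 0.121  0.2226] jaw yaw -0.234 tilt [-0.  0. -1.] q [0.11 0.3  1.29 0.   1.55 0.34] F [-0.  -0.8 -7.1] op 0.0116
[0.61710437 0.07838975] [0.61729769 0.07788945] need world [ 0.19331897 -0.5002931 ] need canister-frame (jaw y, tool -x) [ 0.30405353 -0.44183352]
[0.63766013 0.17340103] [0.63995724 0.17197314] need world [ 2.29711566 -1.4278955 ] need canister-frame (jaw y, tool -x) [ 2.56559831 -0.85634761]
```

Emit:
send_rows(targets=[[-1, [-0.9, 0.3, 10], 0], [-1, [0, 0, 10], 0], [-1, [0, 0, 5], 0], [-1, [0, 0, 0], 0], [-1, [0, 0, 0], 0], [-1, [0, 0, 0], 0]])

```text
t: 22.95
tool_pos: [0.6508, 0.1201, 0.1981]
orientation: [2.465, 1.947, 0.001]
force: [0.5, 0.4, -6.7]
opening: 0.0117
```

```bash
python3 - <<'E'
from h import *
plan([])
t=grab("top",3);s=grab("side",3)
def cc(c,x0,y0,x1,y1,name,lo,hi):
    im=np.clip((c["f"][y0:y1,x0:x1,::-1]-lo)/(hi-lo),0,1)*255
    k=min(800/(x1-x0),600/(y1-y0)); cv2.imwrite("pics/"+name,cv2.resize(im.astype(np.uint8),None,fx=k,fy=k,interpolation=cv2.INTER_CUBIC)); print(k)
cc(t,200,182,232,206,"t19.png",50,200); cc(s,195,275,255,320,"s19.png",50,220)
E
```

```text
t 22.9 tcp [0.6508 0.1201 0.1981] jaw yaw -0.234 tilt [ 0.001  0.    -1.   ] q [ 0.11  0.3   1.33 -0.    1.51  0.34] F [ 0.5  0.4 -6.7] op 0.0117
25.0
13.333333333333334
```

View pics/t19.png

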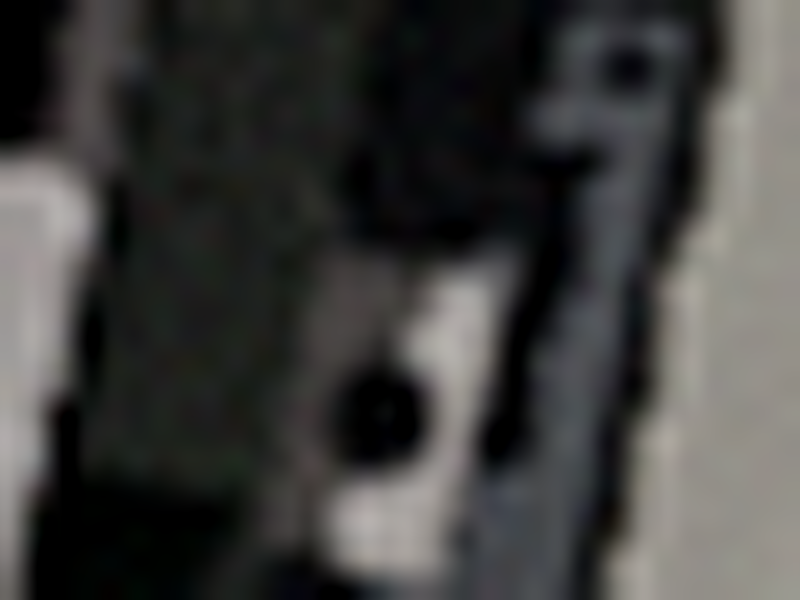

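View pics/s19.png

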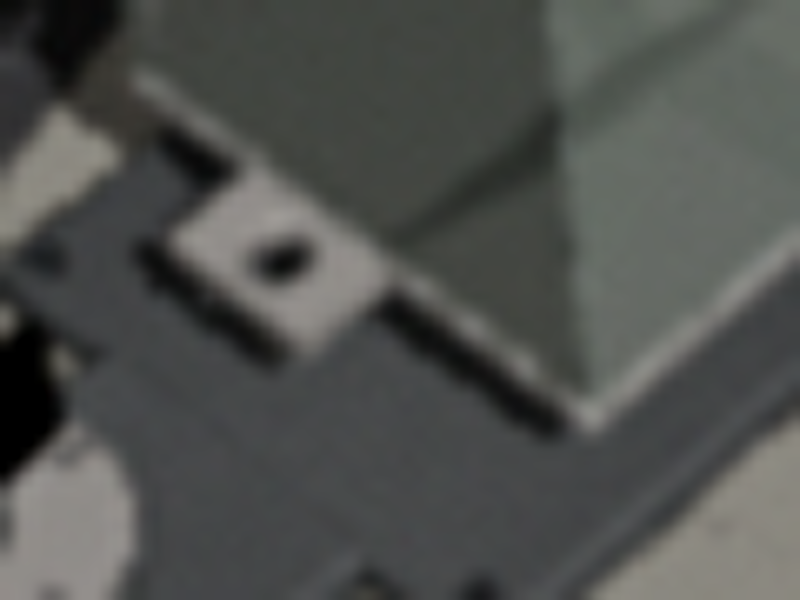

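```bash
python3 - <<'E'
from h import *
t=cam("top");s=cam("side")
for c,px,yy,seat in ((t,(200+382/25-.48,182+418/25-.48),-48,(.6187,.1269)),(s,(215.7,293.8),48,(.6191,.1276))):
    h=ray(c,px,.0362+.004)[:2]
    peg=place([((10,yy,0),(10,yy,0))],[*seat,-.234])[0,0,:2]
    d=peg-h; e=np.array([[np.cos(-.234),np.sin(-.234)],[-np.sin(-.234),np.cos(-.234)]])@d
    print(h,peg,"need canister-frame (jaw y, tool x)",e*1000)
E
```

```text
[0.61721026 0.07789196] [0.61729769 0.07788945] need canister-frame (jaw y, tool x) [0.08562353 0.01783327]
[0.64017311 0.17013159] [0.63995724 0.17197314] need canister-frame (jaw y, tool x) [-0.63698807  1.74130621]
```

Good agreement. Lower slowly.

Emit:
send_rows(targets=[[-1, [0.2, 0, 4], 0], [-1, [0, 0, 4], 0], [-1, [0, 0, 3], 0], [-1, [0, 0, 0], 0], [-1, [0, 0, 0], 0]])

```text
t: 23.85
tool_pos: [0.6504, 0.1202, 0.1863]
orientation: [-2.465, -1.947, 0.001]
force: [-0.6, 1.2, -7.0]
opening: 0.0114
```

```bash
python3 - <<'E'
from h import *
plan([])
E
```

```text
t 23.9 tcp [0.6504 0.1202 0.1863] jaw yaw -0.234 tilt [-0. -0. -1.] q [ 0.11  0.31  1.34 -0.    1.49  0.34] F [-0.6  1.2 -7. ] op 0.0114
```

Emit:
send_rows(targets=[[-1, [0, 0, 3], 0], [-1, [0, 0, 3], 0], [-1, [0, 0, 2], 0], [-1, [0, 0, 0], 0], [-1, [0, 0, 0], 0]])

```text
t: 24.35
tool_pos: [0.6505, 0.1203, 0.1785]
orientation: [-2.465, -1.947, 0.0]
force: [-1.8, 1.0, -7.7]
opening: 0.0116
```

```bash
python3 - <<'E'
from h import *
plan([])
E
```

```text
t 24.4 tcp [0.6505 0.1203 0.1785] jaw yaw -0.234 tilt [-0. -0. -1.] q [0.11 0.32 1.35 0.   1.48 0.34] F [-1.8  1.  -7.7] op 0.0116
```

Emit:
send_rows(targets=[[-1, [0, 0, 1], 0], [-1, [0, 0, 0.8], 0], [-1, [0, 0, 0], 0], [-1, [0, 0, 0], 0]])

```text
t: 24.75
tool_pos: [0.6506, 0.1203, 0.1768]
orientation: [-2.466, -1.947, -0.0]
force: [1.1, -0.8, -7.5]
opening: 0.0116
```

```bash
python3 - <<'E'
from h import *
plan([])
E
```

```text
t 24.8 tcp [0.6506 0.1203 0.1768] jaw yaw -0.234 tilt [ 0.  0. -1.] q [0.11 0.32 1.35 0.   1.47 0.34] F [ 1.1 -0.8 -7.5] op 0.0116
```

Emit:
send_rows(targets=[[-1, [0, 0, 1], 0], [-1, [0, 0, 0.5], 0], [-1, [0, 0, 0], 0], [-1, [0, 0, 0], 0]])

```text
t: 25.15
tool_pos: [0.6508, 0.1203, 0.1757]
orientation: [2.465, 1.947, 0.001]
force: [0.4, 0.1, -4.2]
opening: 0.0112
```

```bash
python3 - <<'E'
from h import *
plan([])
E
```

```text
t 25.1 tcp [0.6508 0.1203 0.1757] jaw yaw -0.234 tilt [ 0.001  0.    -1.   ] q [0.11 0.32 1.35 0.   1.47 0.34] F [ 0.4  0.1 -4.2] op 0.0112
```

Emit:
send_rows(targets=[[-1, [0, 0, 0.5], 0], [-0.6, [0, 0, 0], 0], [-0.4, [0, 0, 0], 0], [-0.2, [0, 0, 0], 0], [-0.1, [0, 0, 0], 0], [-0.1, [0, 0, 0], 0], [-0.1, [0, 0, -20], 0], [-0.1, [0, 0, -40], 0], [-0.1, [0, 0, -45], 0], [-0.1, [0, 0, 0], 0], [-0.1, [0, 0, 0], 0]])

```text
t: 26.25
tool_pos: [0.6516, 0.1204, 0.2822]
orientation: [2.464, 1.946, 0.005]
force: [-0.5, 1.1, -0.9]
opening: 0.0419
```

```bash
python3 - <<'E'
from h import *
plan([])
s=cam("side");t=cam("top")
p=[.6189,.1272,-.234,.015]
draw(t,[],150,140,250,215,"t20.png")
draw(s,[(CANB,p)],160,180,290,300,"s20.png")
E
```

```text
t 26.2 tcp [0.6516 0.1204 0.2822] jaw yaw -0.234 tilt [ 0.004  0.    -1.   ] q [ 0.11  0.28  1.2  -0.    1.65  0.34] F [-0.5  1.1 -0.9] op 0.0419
```

View pics/s20.png

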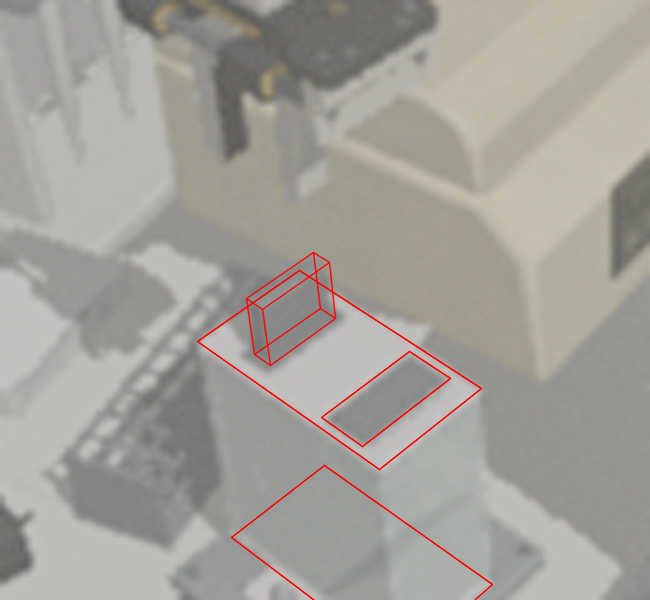

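```bash
python3 - <<'E'
from h import *
s=grab("side");t=grab("top")
H=box(0,0,10,50,57,87)
p=[.6502,.2585,-.234]
draw(t,[(H,p)],130,160,190,205,"t21.png")
draw(s,[(H,p)],160,280,220,330,"s21.png")
E
```

```text
(no output)
```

View pics/s21.png

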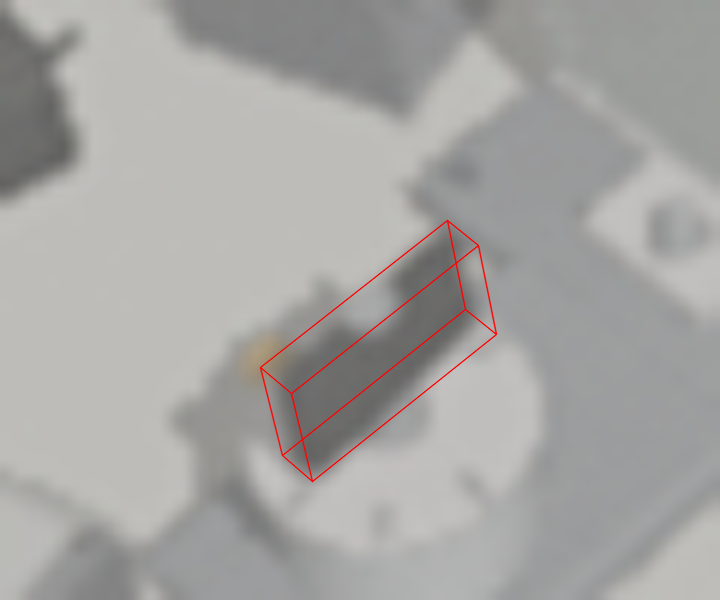

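View pics/t21.png

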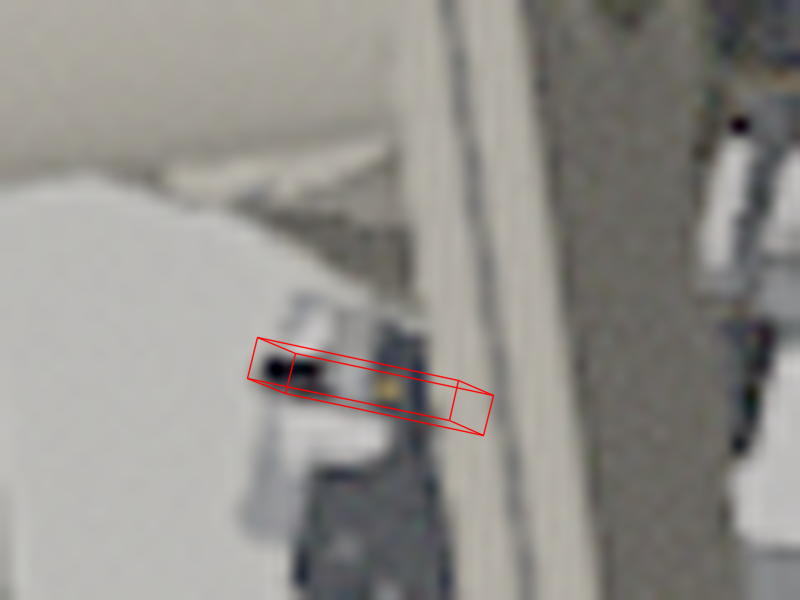

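```bash
python3 - <<'E'
from h import *
plan([(.6502,.2585,.282,-.234),(.6502,.2585,.12,None)])
E
```

```text
t 26.8 tcp [0.6504 0.1202 0.2793] jaw yaw -0.234 tilt [-0.001 -0.    -1.   ] q [0.11 0.28 1.2  0.   1.65 0.34] F [-0.  -0.3  0. ] op 0.0415
  shift [134.5 -32.3  -2.7] turn -0.000 |d| 138 -> 3 rows
  shift [  0.   0. 162.] turn 0.000 |d| 162 -> 4 rows
```

Emit:
send_rows(targets=[[0, [34, -8, 0], 0], [0, [40, -10, 0], 0], [0, [40, -10, 0], 0], [0, [20.5, -4.3, 0], 0], [0, [0, 0, 30], 0], [0, [0, 0, 40], 0], [0, [0, 0, 40], 0], [0, [0, 0, 40], 0], [0, [0, 0, 10], 0], [0, [0, 0, 0], 0], [0, [0, 0, 0], 0], [0, [0, 0, 0], 0]], newtons=25)

```text
t: 27.95
tool_pos: [0.6524, 0.2591, 0.1236]
orientation: [2.464, 1.946, 0.008]
force: [0.6, 0.1, 2.0]
opening: 0.0463
```

```bash
python3 - <<'E'
from h import *
plan([(.6502,.2585,.064,-.234)])
s=grab("side",2);crop(s,150,250,230,330,"s22.png")
E
```

```text
t 27.9 tcp [0.6524 0.2591 0.1236] jaw yaw -0.234 tilt [ 0.005  0.002 -1.   ] q [ 0.31  0.45  1.28 -0.    1.41  0.54] F [0.6 0.1 2. ] op 0.0463
  shift [-1.1 -2.  59.6] turn -0.000 |d| 60 -> 2 rows
```

View pics/s22.png

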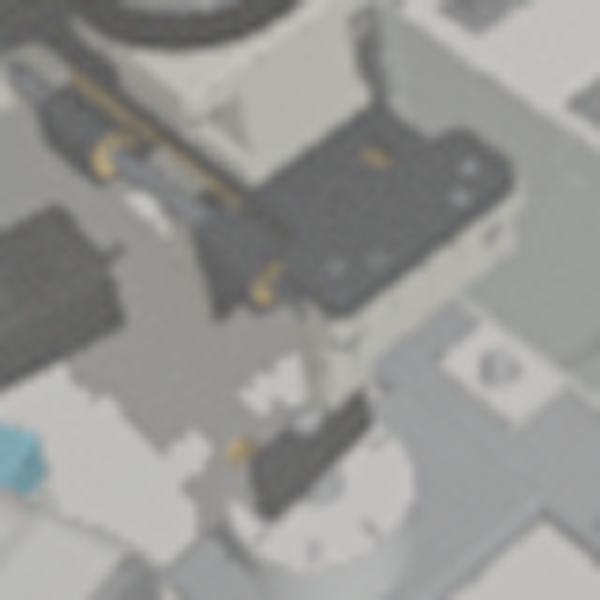

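Emit:
send_rows(targets=[[0, [0, 0, 15], 0], [0, [0, 0, 15], 0], [0, [0, 0, 14], 0], [0, [0, 0, 10], 0], [0, [0, 0, 0], 0], [0, [0, 0, 0], 0], [0, [0, 0, 0], 0]])

```text
t: 28.75
tool_pos: [0.651, 0.2588, 0.0667]
orientation: [2.465, 1.947, 0.002]
force: [-0.4, 0.2, 0.3]
opening: 0.0463
```

```bash
python3 - <<'E'
from h import *
plan([(.6502,.2585,.064,-.234)])
E
```

```text
t 28.8 tcp [0.651  0.2588 0.0667] jaw yaw -0.234 tilt [ 0.001  0.    -1.   ] q [ 0.31  0.5   1.32 -0.    1.32  0.54] F [-0.4  0.2  0.3] op 0.0463
  shift [-0.4 -0.7  2.7] turn -0.000 |d| 3 -> 1 rows
```

Close on the handle.

Emit:
send_rows(targets=[[-1, [0, 0, 0], 0], [-1, [0, 0, 0], 0], [-1, [0, 0, 0], 0], [-1, [0, 0, 0], 0], [-1, [0, 0, 0], 0], [-1, [0, 0, 0], 0], [-1, [0, 0, 0], 0], [-1, [0, 0, 0], 0]])

```text
t: 29.55
tool_pos: [0.6504, 0.2584, 0.0659]
orientation: [2.466, 1.947, -0.0]
force: [0.2, -1.3, 0.4]
opening: 0.0097
```

```bash
python3 - <<'E'
from h import *
plan([(.6502,.2585,.064,-.234)])
E
```

```text
t 29.6 tcp [0.6504 0.2584 0.0659] jaw yaw -0.234 tilt [ 0. -0. -1.] q [ 0.31  0.5   1.32 -0.    1.32  0.54] F [ 0.2 -1.3  0.4] op 0.0097
  shift [ 0.  -0.2  1.9] turn -0.000 |d| 2 -> 1 rows
```

Emit:
send_rows(targets=[[-1, [0, 0, 0], -0.1], [-1, [0, 0, 0], -0.1], [-1, [0, 0, 0], -0.1], [-1, [0, 0, 0], -0.1], [-1, [0, 0, 0], -0.1], [-1, [0, 0, 0], -0.1], [-1, [0, 0, 0], -0.1], [-1, [0, 0, 0], -0.1], [-1, [0, 0, 0], 0], [-1, [0, 0, 0], 0]])

```text
t: 30.55
tool_pos: [0.6495, 0.2583, 0.0659]
orientation: [-1.512, -2.752, 0.002]
force: [-5.3, -3.7, 3.0]
opening: 0.0097
```

```bash
python3 - <<'E'
from h import *
plan([(.6502,.2585,.064,-.234)])
print(robot.read_state()["wrist_torque"])
s=grab("side",2);crop(s,150,230,260,330,"s23.png")
E
```

```text
t 30.6 tcp [0.6495 0.2583 0.0659] jaw yaw 0.566 tilt [-0.002 -0.001 -1.   ] q [ 0.31  0.5   1.32 -0.    1.32 -0.26] F [-5.3 -3.7  3. ] op 0.0097
  shift [-0.2  0.7  1.9] turn 0.800 |d| 2 -> 6 rows
[-0.44218372  0.71150571  0.06444636]
```

View pics/s23.png

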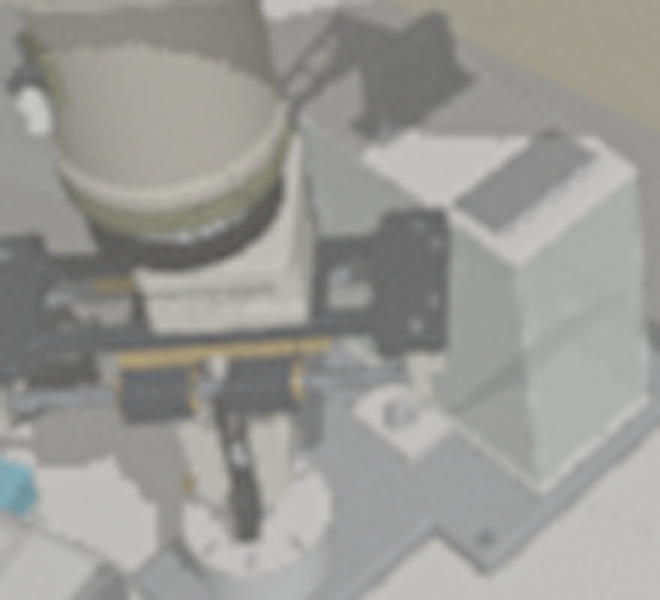

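```bash
python3 - <<'E'
from h import *
s=cam("side");t=cam("top")
for z in np.arange(.0,.1,.01):
    print(z,ray(t,(164,178),z)[:2].round(4),ray(s,(181.6,309.2),z)[:2].round(4))
E
```

```text
0.0 [0.6953 0.257 ] [0.7151 0.2318]
0.01 [0.6937 0.2542] [0.7089 0.2372]
0.02 [0.6922 0.2514] [0.7028 0.2427]
0.03 [0.6906 0.2486] [0.6966 0.2481]
0.04 [0.689  0.2458] [0.6905 0.2535]
0.05 [0.6874 0.243 ] [0.6844 0.259 ]
0.06 [0.6859 0.2402] [0.6782 0.2644]
0.07 [0.6843 0.2374] [0.6721 0.2698]
0.08 [0.6827 0.2346] [0.666  0.2753]
0.09 [0.6811 0.2319] [0.6598 0.2807]
```

Emit:
send_rows(targets=[[-0.6, [0, 0, 0], 0], [-0.5, [0, 0, 0], 0], [-0.5, [0, 0, 0], 0], [-0.5, [0, 0, 0], 0], [-0.5, [0, 0, -10], 0], [-0.5, [0, 0, -20], 0], [-0.7, [10, 20, -10], 0], [-1, [2, 13, 0], 0], [-1, [0, 0, 0], 0], [-1, [0, 0, 0], 0], [-1, [0, 0, 0], 0]])

```text
t: 31.85
tool_pos: [0.6712, 0.2858, 0.1054]
orientation: [-1.513, -2.753, 0.002]
force: [-0.2, -0.1, 1.1]
opening: 0.0004
```

```bash
python3 - <<'E'
from h import *
plan([])
st,M=tool(); d=st["tool_pos"][:2]-[.6502,.2585]; print("rel tool x,y", M[:2,0]@d*1000, M[:2,1]@d*1000)
s=grab("side",2);crop(s,150,230,260,330,"s24.png")
E
```

```text
t 31.9 tcp [0.6712 0.2858 0.1054] jaw yaw 0.566 tilt [-0.001 -0.001 -1.   ] q [ 0.33  0.55  1.19 -0.    1.41 -0.23] F [-0.2 -0.1  1.1] op 0.0004
rel tool x,y 11.816815230143982 32.37138994568015
```

View pics/s24.png

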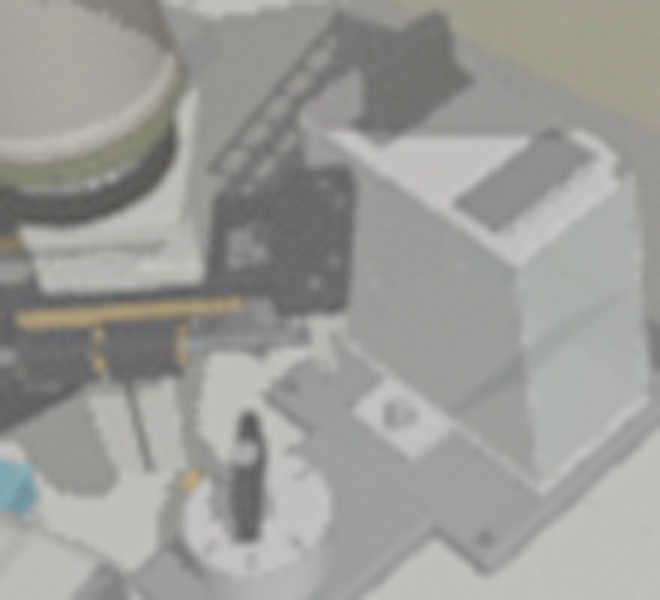

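Emit:
send_rows(targets=[[-1, [0, 0, 15], 0], [-1, [0, 0, 15], 0], [-1, [0, 0, 6], 0], [-1, [0, 0, 0], 0], [-1, [0, -4, 0], 0], [-1, [0, -3, 0], 0], [-1, [0, 0, 0], 0], [-1, [0, 0, 0], 0]])

```text
t: 32.75
tool_pos: [0.6662, 0.2827, 0.0706]
orientation: [1.512, 2.753, 0.001]
force: [0.2, 0.1, -0.5]
opening: 0.0007
```

```bash
python3 - <<'E'
from h import *
plan([])
st,M=tool(); d=st["tool_pos"][:2]-[.6502,.2585]; print("rel tool x,y", M[:2,0]@d*1000, M[:2,1]@d*1000)
E
```

```text
t 32.8 tcp [0.6662 0.2827 0.0706] jaw yaw 0.566 tilt [ 0.001  0.    -1.   ] q [ 0.33  0.56  1.24  0.    1.35 -0.24] F [ 0.2  0.1 -0.5] op 0.0007
rel tool x,y 11.892903472916657 26.49554571829032
```

Emit:
send_rows(targets=[[-1, [2.4, -2, 0], -0.1], [-1, [2.4, -2, 0], -0.1], [-1, [2.4, -2, 0], -0.1], [-1, [2.3, -2, 0], -0.1], [-1, [2.2, -1.7, 0], -0.1], [-1, [0, 0, 0], 0], [-1, [0, 0, 0], 0]])

```text
t: 33.45
tool_pos: [0.6512, 0.2851, 0.0703]
orientation: [0.789, 3.04, 0.002]
force: [-0.4, 3.8, 0.1]
opening: 0.0004
```

```bash
python3 - <<'E'
from h import *
plan([])
st,M=tool(); d=st["tool_pos"][:2]-[.6502,.2585]; print("rel tool x,y", M[:2,0]@d*1000, M[:2,1]@d*1000)
s=grab("side",2);crop(s,150,230,260,330,"s25.png")
E
```

```text
t 33.5 tcp [0.6512 0.2851 0.0703] jaw yaw 1.063 tilt [ 0.001  0.001 -1.   ] q [ 0.34  0.53  1.28  0.    1.33 -0.72] F [-0.4  3.8  0.1] op 0.0004
rel tool x,y 12.06144270009087 23.685427664962265
```

View pics/s25.png

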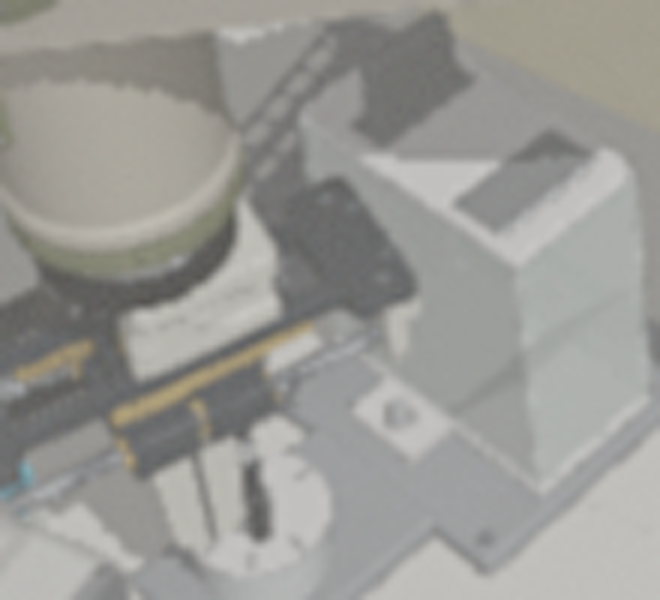

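Emit:
send_rows(targets=[[-1, [2.2, -2, 0], -0.1], [-1, [2.2, -2, 0], -0.1], [-1, [1.7, -1.8, 0], -0.074], [-1, [0, 0, 0], 0], [-1, [0, 0, 0], 0], [-1, [0, 0, 0], 0]])

```text
t: 34.15
tool_pos: [0.6431, 0.2817, 0.07]
orientation: [0.365, 3.12, 0.0]
force: [-0.6, 3.7, 1.9]
opening: 0.0003
```

```bash
python3 - <<'E'
from h import *
plan([])
st,M=tool(); d=st["tool_pos"][:2]-[.6502,.2585]; print("rel tool x,y", M[:2,0]@d*1000, M[:2,1]@d*1000)
s=grab("side",2);crop(s,150,230,260,330,"s26.png")
E
```

```text
t 34.1 tcp [0.6431 0.2817 0.07  ] jaw yaw 1.338 tilt [ 0.  0. -1.] q [ 0.34  0.5   1.31  0.    1.33 -1.  ] F [-0.6  3.7  1.9] op 0.0003
rel tool x,y 12.24556505117387 20.972103506420762
```

View pics/s26.png

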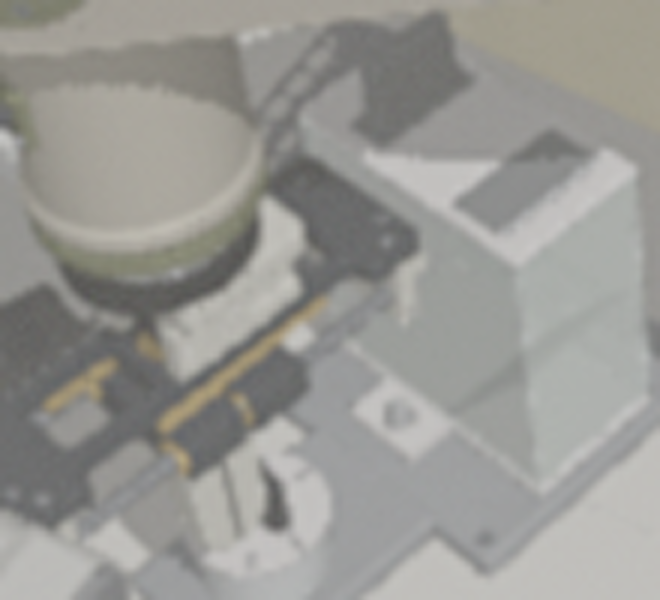

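Emit:
send_rows(targets=[[-1, [0, -1, 0], 0], [-1, [0, -1, 0], 0], [-1, [0, 0, 0], 0], [-1, [0, 0, 0], 0]])

```text
t: 34.65
tool_pos: [0.6424, 0.2796, 0.0698]
orientation: [-0.362, -3.12, -0.0]
force: [-1.8, 4.5, 1.8]
opening: 0.0008
```

```bash
python3 - <<'E'
from h import *
plan([])
st,M=tool(); d=st["tool_pos"][:2]-[.6502,.2585]; print("rel tool x,y", M[:2,0]@d*1000, M[:2,1]@d*1000)
E
```

```text
t 34.6 tcp [0.6424 0.2796 0.0698] jaw yaw 1.340 tilt [-0.  0. -1.] q [ 0.34  0.5   1.32  0.    1.32 -1.  ] F [-1.8  4.5  1.8] op 0.0008
rel tool x,y 12.41041568987156 18.798237355608595
```

Emit:
send_rows(targets=[[-1, [0, -1, 0], 0], [-1, [0, -1, 0], 0], [-1, [0, 0, 0], 0], [-1, [0, 0, 0], 0]])

```text
t: 35.05
tool_pos: [0.6422, 0.2792, 0.0699]
orientation: [0.361, 3.12, 0.004]
force: [0.3, 10.9, -0.6]
opening: 0.0006
```

```bash
python3 - <<'E'
from h import *
plan([])
st,M=tool(); d=st["tool_pos"][:2]-[.6502,.2585]; print("rel tool x,y", M[:2,0]@d*1000, M[:2,1]@d*1000)
E
```

```text
t 35.0 tcp [0.6422 0.2792 0.0699] jaw yaw 1.340 tilt [ 0.001  0.002 -1.   ] q [ 0.34  0.5   1.32  0.    1.32 -1.  ] F [ 0.3 10.9 -0.6] op 0.0006
rel tool x,y 12.496875023267341 18.32712540038561
```

Emit:
send_rows(targets=[[-1, [0, 5, 0], 0], [-1, [0, 5, 0], 0], [-1, [0, 3, -20], 0], [-1, [0, 0, -45], 0], [-1, [0, 0, -45], 0], [0, [0, 0, -45], 0], [0, [0, 0, -45], 0], [0, [20, -40, 0], 0.1], [0, [20, -40, 0], 0.14], [0, [0, 0, 0], 0.14], [0, [0, 0, 0], 0.14], [0, [0, 0, 0], 0.14]])

```text
t: 36.25
tool_pos: [0.5845, 0.2235, 0.2698]
orientation: [1.363, 2.83, -0.002]
force: [0.1, -0.5, -0.6]
opening: 0.0461
```

```bash
python3 - <<'E'
from h import *
plan([(.42,.2,.27,None)])
s=grab("side",2);crop(s,150,230,260,330,"s27.png")
E
```

```text
t 36.2 tcp [0.5845 0.2235 0.2698] jaw yaw 0.673 tilt [ 0.    -0.001 -1.   ] q [ 0.28  0.19  1.34 -0.    1.62 -0.39] F [ 0.1 -0.5 -0.6] op 0.0461
  shift [  84.1 -143.3   -0.2] turn 0.000 |d| 166 -> 4 rows
```

View pics/s27.png

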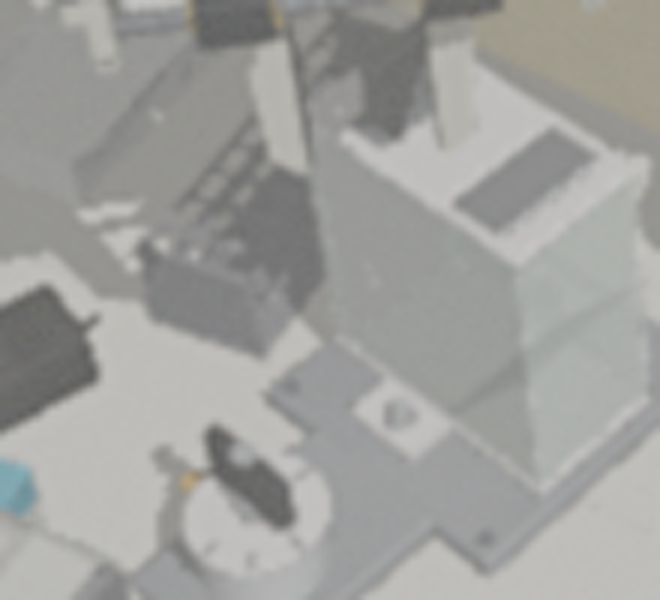

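```bash
python3 - <<'E'
from h import *
s=grab("side",4)
H=box(0,0,10,50,57,87)
for a in (1.571,):
  draw(s,[(H,[.6502,.2585,-.234+a])],165,290,215,328,"s28.png")
for a in np.arange(1.1,1.75,.05):
  print(round(a,2),round(score(s,H,[.6502,.2585,-.234+a],1.0),4))
E
```

```text
1.1 0.4199
1.15 0.4245
1.2 0.4357
1.25 0.4198
1.3 0.4412
1.35 0.4747
1.4 0.4918
1.45 0.493
1.5 0.5011
1.55 0.511
1.6 0.5282
1.65 0.516
1.7 0.535
```

View pics/s28.png

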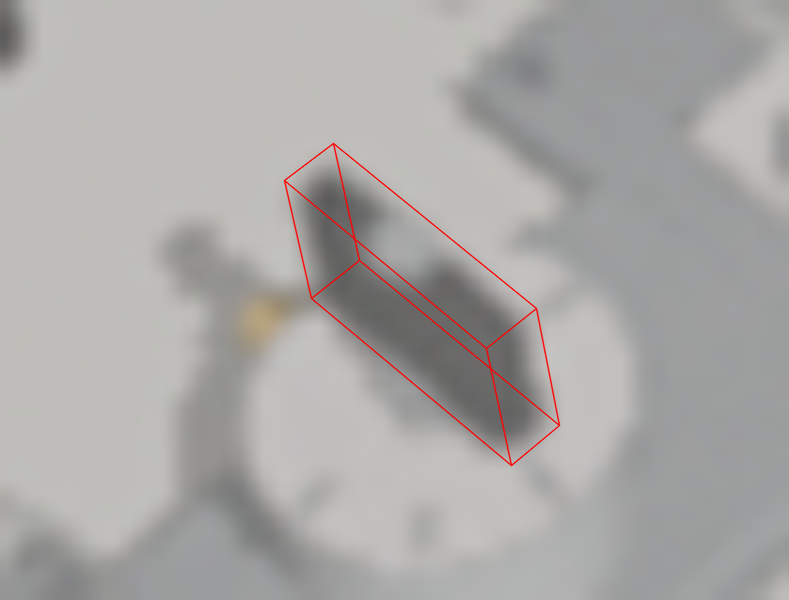

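```bash
python3 - <<'E'
from h import *
s=grab("side",2);t=grab("top",2)
crop(s,220,230,370,400,"s29.png");crop(t,120,180,300,300,"t29.png")
E
```

```text
(no output)
```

View pics/s29.png

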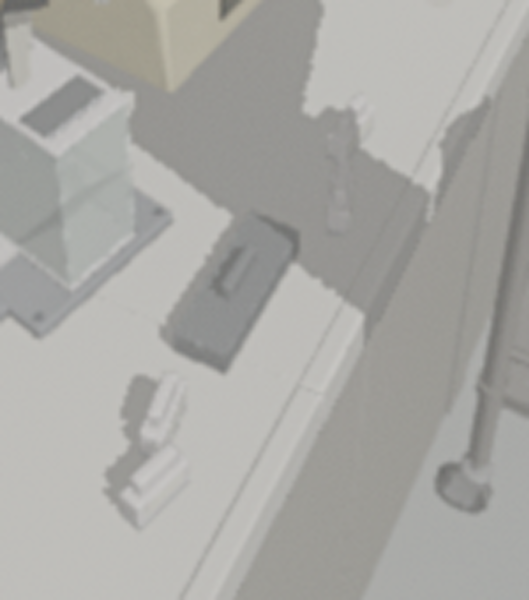

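View pics/t29.png

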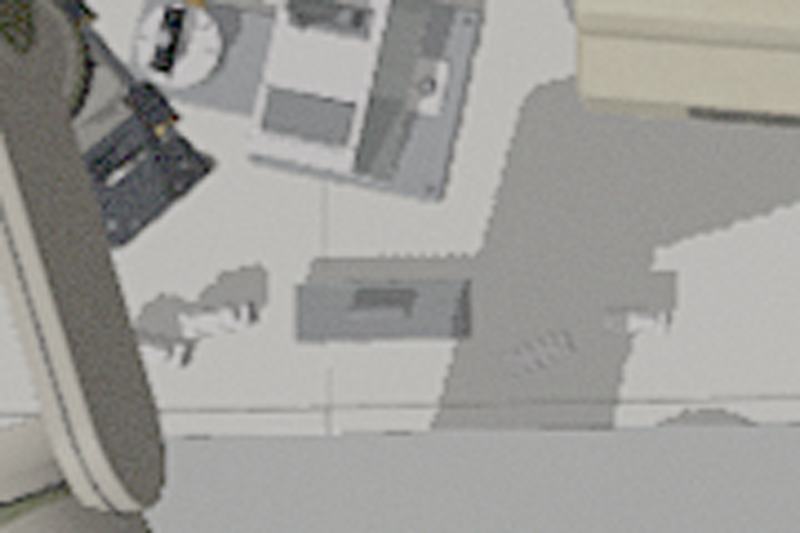

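```bash
python3 - <<'E'
from h import *
plan([(.42,.2,.30,None),(.40,-.25,.30,-.234)])
E
```

```text
t 36.8 tcp [0.5846 0.2246 0.2698] jaw yaw 0.681 tilt [-0. -0. -1.] q [ 0.29  0.19  1.33 -0.    1.62 -0.4 ] F [-0.3  0.5  0.4] op 0.0463
  shift [  84.5 -143.4  -30.2] turn 0.000 |d| 169 -> 4 rows
  shift [-337.  -298.9    0. ] turn 0.915 |d| 450 -> 10 rows
```

Emit:
send_rows(targets=[[0, [21, -36, -8], 0], [0, [21, -36, -8], 0], [0, [21, -36, -8], 0], [0, [21, -36, -8], 0], [0, [-36, -32, 0], 0], [0, [-36, -32, 0], 0], [0, [-36, -32, 0], 0], [0, [-36, -32, 0], 0], [0, [-36, -32, 0], 0], [0, [-36, -32, 0], 0], [0, [-36, -32, 0], 0], [0, [-36, -32, 0], 0]])

```text
t: 37.95
tool_pos: [0.4013, -0.1875, 0.3022]
orientation: [1.352, 2.835, -0.0]
force: [1.1, 0.3, 0.1]
opening: 0.0465
```

Emit:
send_rows(targets=[[0, [0, 0, 0], 0.14], [0, [0, 0, 0], 0.14], [0, [0, 0, 0], 0.14], [0, [0, 0, 0], 0.14], [0, [0, 0, 0], 0.14], [0, [0, 0, 0], 0.14], [0, [0, 0, 0], 0.075]])

```text
t: 38.65
tool_pos: [0.4018, -0.1855, 0.302]
orientation: [2.471, 1.94, 0.0]
force: [-0.9, -0.2, -0.7]
opening: 0.0463
```

```bash
python3 - <<'E'
from h import *
plan([])
s=grab("side",5);t=grab("top",5)
def cc(c,x0,y0,x1,y1,name,lo,hi):
    im=np.clip((c["f"][y0:y1,x0:x1,::-1]-lo)/(hi-lo),0,1)*255
    k=min(800/(x1-x0),600/(y1-y0)); cv2.imwrite("pics/"+name,cv2.resize(im.astype(np.uint8),None,fx=k,fy=k,interpolation=cv2.INTER_CUBIC)); print(k)
cc(s,245,330,285,370,"s30a.png",60,230);cc(s,300,245,340,305,"s30b.png",60,200)
cc(t,140,235,190,270,"t30a.png",60,230);cc(t,225,235,285,275,"t30b.png",60,200)
E
```

```text
t 38.6 tcp [ 0.4018 -0.1855  0.302 ] jaw yaw -0.240 tilt [ 0. -0. -1.] q [-0.55 -0.32  1.76 -0.    1.7  -0.31] F [-0.9 -0.2 -0.7] op 0.0463
15.0
10.0
16.0
13.333333333333334
```

View pics/s30a.png

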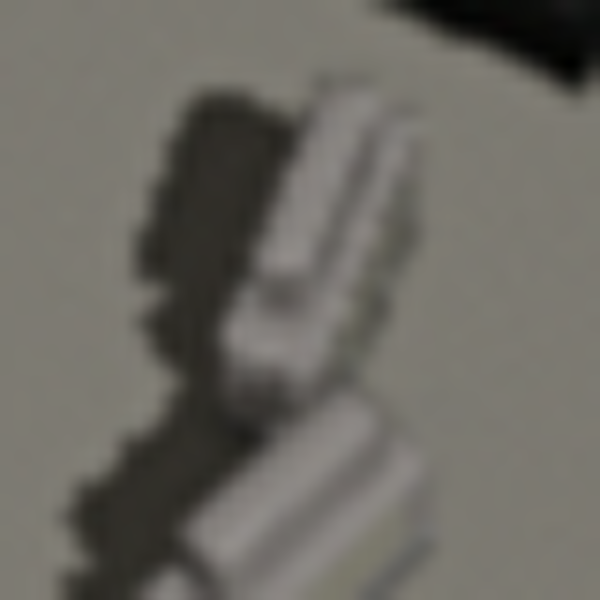

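View pics/s30b.png

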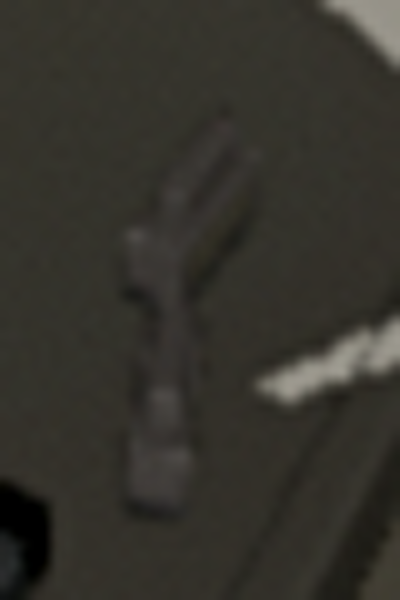

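View pics/t30a.png

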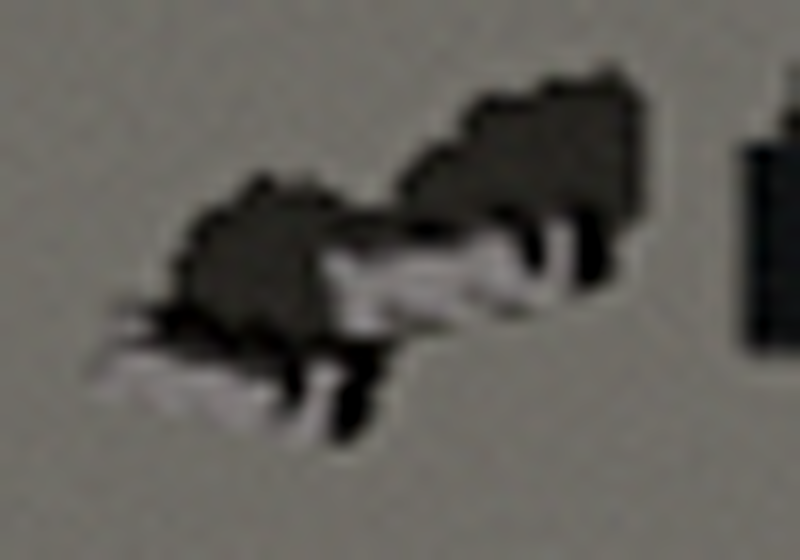

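View pics/t30b.png

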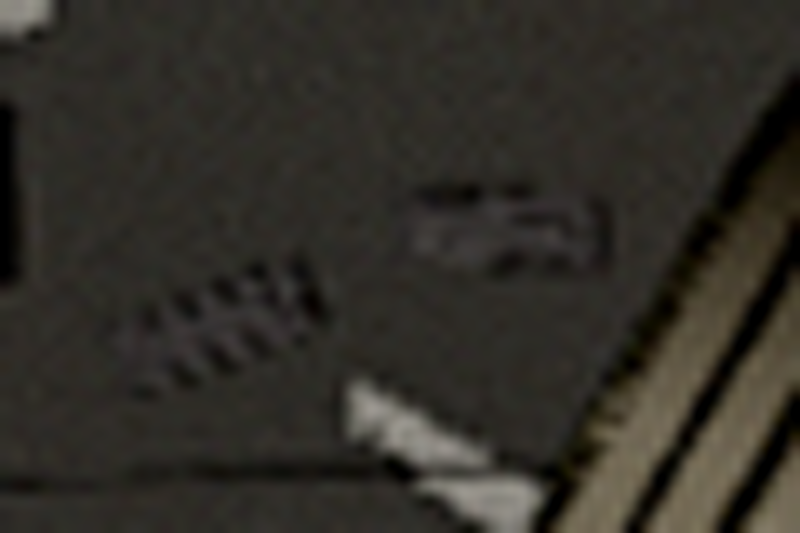

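```bash
cat > fc.py <<'E'
from h import *
import sys
def fitcas(cs,p0,r=(.02,.02,.6)):
    out=[]
    for sub in ([cs[0]],[cs[1]],cs):
        p,sc=fit(sub,[CAS]*2,p0,r); out.append((p.round(4).tolist(),round(sc,3)))
    return out
if __name__=="__main__":
    t=grab("top",4);s=grab("side",4); cs=[t,s]
    f=lambda x,y,k,x0,y0:(x0+x/k-.5,y0+y/k-.5)
    G=[ray(t,f(215,390,16,140,235),.02),ray(t,f(445,285,16,140,235),.02),ray(t,f(220,325,13.33,225,235),.02),ray(t,f(505,232,13.33,225,235),.02)]
    Y=[-.25,.1,.3,-.1]
    res=[]
    for g,y in zip(G,Y):
        o=fitcas(cs,[g[0],g[1],y]); print(g[:2].round(4),o); res.append(o[2][0])
    draw(s,[(CAS,p) for p in res[:2]],235,330,295,390,"s31a.png");draw(s,[(CAS,p) for p in res[2:]],295,245,345,305,"s31b.png")
    draw(t,[(CAS,p) for p in res[:2]],140,235,190,270,"t31a.png");draw(t,[(CAS,p) for p in res[2:]],225,235,285,275,"t31b.png",.4)
    im=[cv2.resize(cv2.imread(f"pics/{n}.png"),(400,300)) for n in ("s31a","s31b","t31a","t31b")]
    cv2.imwrite("pics/m31.png",np.vstack([np.hstack(im[:2]),np.hstack(im[2:])]))
E
python3 fc.py
```

```text
[0.4229 0.2887] [([0.429, 0.2793, -0.3793], np.float64(0.486)), ([0.4434, 0.2886, -0.0922], np.float64(0.357)), ([0.4374, 0.2847, 0.0833], np.float64(0.712))]
[0.4434 0.2409] [([0.4592, 0.2459, 0.1721], np.float64(0.423)), ([0.4617, 0.249, 0.4245], np.float64(0.435)), ([0.4618, 0.2489, 0.4095], np.float64(0.819))]
[ 0.416  -0.0031] [([0.3835, -0.0551, -0.5844], np.float64(0.534)), ([0.3673, -0.0437, -0.4856], np.float64(0.38)), ([0.3907, -0.0378, -0.0092], np.float64(0.443))]
[ 0.4372 -0.0742] [([0.4487, -0.0672, -0.024], np.float64(0.121)), ([0.4254, -0.0492, 0.2079], np.float64(0.087)), ([0.4355, -0.0686, -0.0251], np.float64(0.197))]
```

View pics/m31.png

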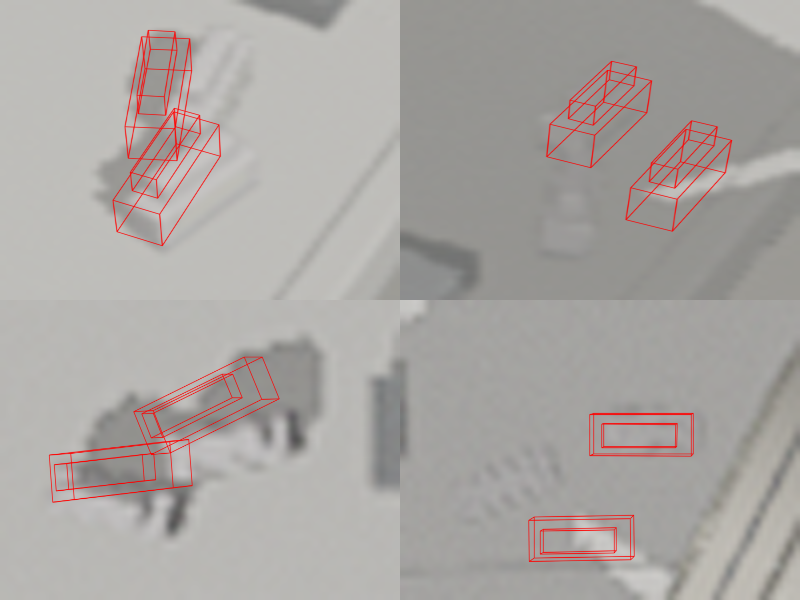

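```bash
python3 - <<'E'
from h import *
from fc import fitcas
t=grab("top",4);s=grab("side",4)
def L(a,b,k,x0,y0,z=.044):
    A,B=[ray(s,(x0+q[0]/k-.5,y0+q[1]/k-.5),z) for q in (a,b)]
    d=B-A; m=(A+B)/2; print("len %.4f"%np.hypot(*d[:2])); yaw=np.arctan2(d[1],d[0])-np.pi/2; yaw=(yaw+np.pi/2)%np.pi-np.pi/2
    return [m[0],m[1],yaw]
G=[L((210,490-0),(240,455),1,0,0)] if 0 else []
G=[L((345,90),(280,265),15,245,330),L((220,125),(172,195),10,300,245),L((150,310),(163,395),10,300,245)]
res=[]
for g in G:
    o=fitcas([t,s],g,(.007,.007,.2)); print(np.round(g,4),o); res+=[g,o[2][0]]
draw(s,[(CAS,p) for p in res[:2]],245,330,285,370,"s31a.png",.7);draw(s,[(CAS,p) for p in res[2:]],295,245,345,305,"s31b.png",.4)
draw(t,[(CAS,p) for p in res[:2]],140,235,190,270,"t31a.png",.7);draw(t,[(CAS,p) for p in res[2:]],225,235,285,275,"t31b.png",.4)
im=[cv2.resize(cv2.imread(f"pics/{n}.png"),(400,300)) for n in ("s31a","s31b","t31a","t31b")]
cv2.imwrite("pics/m32.png",np.vstack([np.hstack(im[:2]),np.hstack(im[2:])]))
E
```

```text
len 0.0337
len 0.0325
len 0.0313
[0.4469 0.2386 0.1929] [([0.4454, 0.2413, 0.1378], np.float64(0.44)), ([0.4559, 0.2474, 0.035], np.float64(0.312)), ([0.4469, 0.2423, 0.2635], np.float64(0.692))]
[ 0.4388 -0.0701 -0.0374] [([0.437, -0.0688, 0.1646], np.float64(0.135)), ([0.4363, -0.0574, -0.1858], np.float64(0.078)), ([0.4357, -0.0685, -0.0252], np.float64(0.2))]
[0.419  0.0031 0.5355] [([0.4184, -0.0054, 0.238], np.float64(0.105)), ([0.4098, 0.0171, 0.3121], np.float64(0.113)), ([0.4181, -0.0051, 0.3048], np.float64(0.204))]
```

View pics/m32.png

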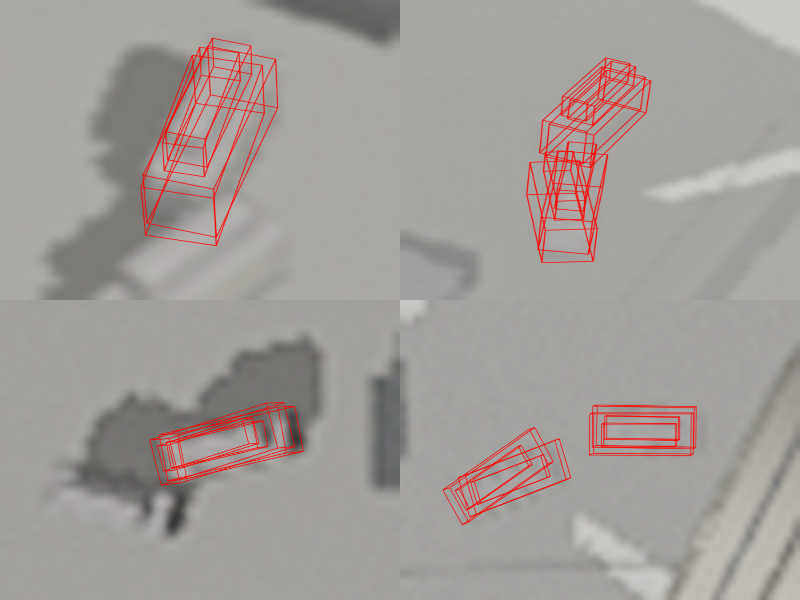

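```bash
python3 - <<'E'
from h import *
plan([(.437,-.0695,.302,-.03),(.437,-.0695,.09,None)])
E
```

```text
t 40.0 tcp [ 0.4018 -0.1855  0.3019] jaw yaw -0.235 tilt [ 0. -0. -1.] q [-0.55 -0.32  1.76  0.    1.7  -0.31] F [-0.9  0.6 -0.1] op 0.0467
  shift [ 1.21e+02  7.20e+00 -1.00e-01] turn -0.205 |d| 121 -> 3 rows
  shift [  0.   0. 212.] turn 0.000 |d| 212 -> 5 rows
```

Emit:
send_rows(targets=[[0, [35, 2, 0], 0], [0, [45, 3, 0], 0], [0, [41, 2, 0], 0], [0, [0, 0, 40], -0.1], [0, [0, 0, 45], -0.105], [0, [0, 0, 45], 0], [0, [0, 0, 45], 0], [0, [0, 0, 37], 0], [0, [0, 0, 0], 0], [0, [0, 0, 0], 0], [0, [0, 0, 0], 0]], newtons=25)

```text
t: 41.05
tool_pos: [0.4387, -0.07, 0.0926]
orientation: [2.252, 2.186, 0.003]
force: [-0.1, -0.1, 0.7]
opening: 0.0466
```

```bash
python3 - <<'E'
from h import *
plan([(.437,-.0695,.030,-.03)])
s=grab("side",2);crop(s,285,220,355,300,"s33.png")
E
```

```text
t 41.0 tcp [ 0.4387 -0.07    0.0926] jaw yaw -0.030 tilt [ 0.004 -0.001 -1.   ] q [-0.27 -0.21  2.05  0.    1.29 -0.24] F [-0.1 -0.1  0.7] op 0.0466
  shift [ 0.4 -1.7 62.6] turn -0.000 |d| 63 -> 2 rows
```

View pics/s33.png

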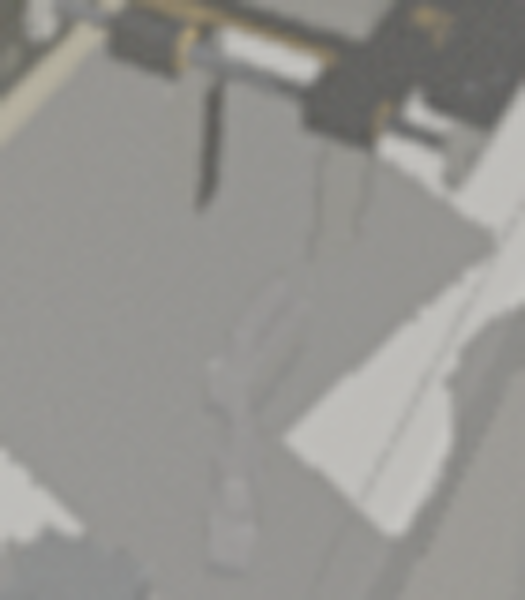

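Emit:
send_rows(targets=[[0, [0, 0, 30], 0], [0, [0, 0, 22], 0], [0, [0, 0, 8], 0], [0, [0, 0, 0], 0], [0, [0, 0, 0], 0], [0, [0, 0, 0], 0]])

```text
t: 41.75
tool_pos: [0.4381, -0.0698, 0.0315]
orientation: [2.253, 2.186, 0.002]
force: [-0.5, -0.8, 0.6]
opening: 0.0467
```

```bash
python3 - <<'E'
from h import *
plan([(.437,-.0695,.030,-.03)])
E
```

```text
t 41.8 tcp [ 0.4381 -0.0698  0.0315] jaw yaw -0.030 tilt [ 0.003 -0.001 -1.   ] q [-0.27 -0.12  2.1  -0.    1.16 -0.24] F [-0.5 -0.8  0.6] op 0.0467
  shift [ 0.3 -1.1  1.5] turn 0.000 |d| 2 -> 1 rows
```

Emit:
send_rows(targets=[[-1, [0, 0, 0], 0], [-1, [0, 0, 0], 0], [-1, [0, 0, 0], 0], [-1, [0, 0, 0], 0], [-1, [0, 0, 0], 0], [-1, [0, 0, 0], 0], [-1, [0, 0, 0], 0], [-1, [0, 0, 0], 0]])

```text
t: 42.55
tool_pos: [0.4367, -0.0695, 0.0298]
orientation: [-2.254, -2.188, 0.0]
force: [0.6, -0.9, -0.8]
opening: 0.0098
```

```bash
python3 - <<'E'
from h import *
plan([(.437,-.0695,.030,-.03)])
s=grab("side",2);crop(s,285,220,355,300,"s34.png")
E
```

```text
t 42.5 tcp [ 0.4367 -0.0695  0.0298] jaw yaw -0.030 tilt [-0.  0. -1.] q [-0.27 -0.12  2.1  -0.    1.16 -0.24] F [ 0.6 -0.9 -0.8] op 0.0098
  shift [-0.   0.3 -0.2] turn -0.000 |d| 0 -> 1 rows
```

View pics/s34.png

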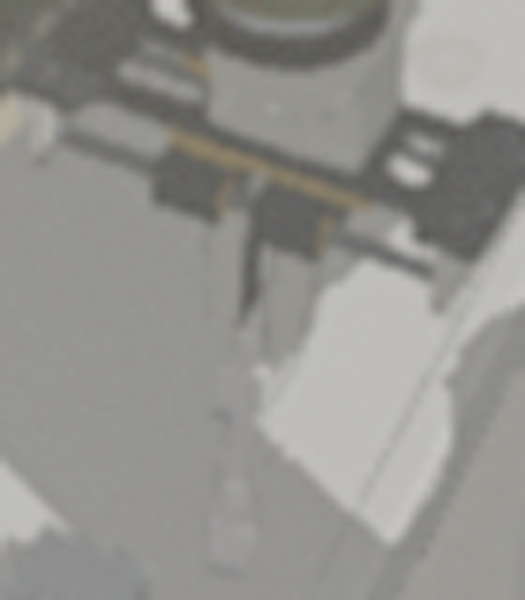

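Emit:
send_rows(targets=[[-1, [0, 0, -20], 0], [-1, [0, 0, -45], 0], [-1, [0, 0, -45], 0], [-1, [0, 0, -45], 0], [-1, [0, 0, -45], 0], [-1, [0, 0, -10], 0], [-1, [30, 0, 0], 0], [-1, [40, 0, 0], 0], [-1, [45, 0, 0], 0], [-1, [45, 0, 0], 0], [-1, [30, 0, 0], 0], [-1, [0, 0, 0], 0]])

```text
t: 43.85
tool_pos: [0.4416, 0.1236, 0.2386]
orientation: [-2.248, -2.191, 0.001]
force: [0.2, -1.0, -1.5]
opening: 0.0099
```

```bash
python3 - <<'E'
from h import *
plan([(.5839,.1355,.24,None),(.5839,.1355,.24,-.234)])
E
```

```text
t 43.9 tcp [0.4416 0.1236 0.2386] jaw yaw -0.026 tilt [-0.002  0.001 -1.   ] q [ 0.16 -0.27  1.83  0.    1.58  0.19] F [ 0.2 -1.  -1.5] op 0.0099
  shift [ 15.6 141.9  -1.4] turn 0.000 |d| 143 -> 3 rows
  shift [0. 0. 0.] turn 0.208 |d| 0 -> 2 rows
```

Emit:
send_rows(targets=[[-1, [4, 35, 0], 0], [-1, [5, 45, 0], 0], [-1, [4, 40, 0], 0], [-1, [2.6, 21.9, 0], 0.1], [-1, [0, 0, 0], 0.108], [-1, [0, 0, 0], 0], [-1, [0, 0, 0], 0], [-1, [0, 0, 0], 0]])

```text
t: 44.65
tool_pos: [0.5844, 0.1313, 0.2397]
orientation: [-2.467, -1.945, 0.001]
force: [0.9, -0.4, -0.9]
opening: 0.0099
```

```bash
cat > post.py <<'E'
from h import *
import sys
n=sys.argv[1]
plan([(.5839,.1355,.172,-.234)])
s=grab("side",3);t=grab("top",3)
st,M=tool(); yaw=np.arctan2(M[1,1],M[0,1]); p=st["tool_pos"]
SL=rect(-36,0,30,62,155)+rect(0,0,136,72,155)
draw(s,[(CAS,[p[0],p[1],yaw,p[2]-.030]),(SL,[.6189,.1272,-.234,.015])],205,225,275,300,f"s{n}.png")
draw(t,[(SL,[.6189,.1272,-.234,.015]),(CAS,[p[0],p[1],yaw,p[2]-.030])],160,180,215,222,f"t{n}.png")
E
python3 post.py 35
```

```text
t 44.6 tcp [0.5844 0.1313 0.2397] jaw yaw -0.236 tilt [-0. -0. -1.] q [ 0.14  0.12  1.46 -0.    1.56  0.37] F [ 0.9 -0.4 -0.9] op 0.0099
  shift [ 3.9 -1.4 67.7] turn -0.002 |d| 68 -> 2 rows
```

View pics/s35.png

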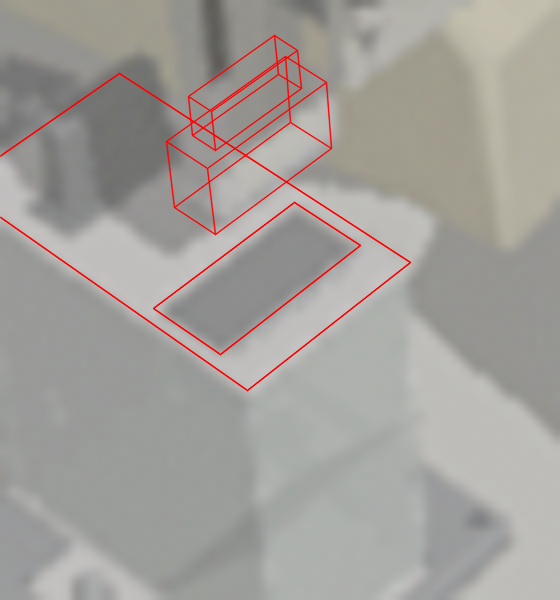

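View pics/t35.png

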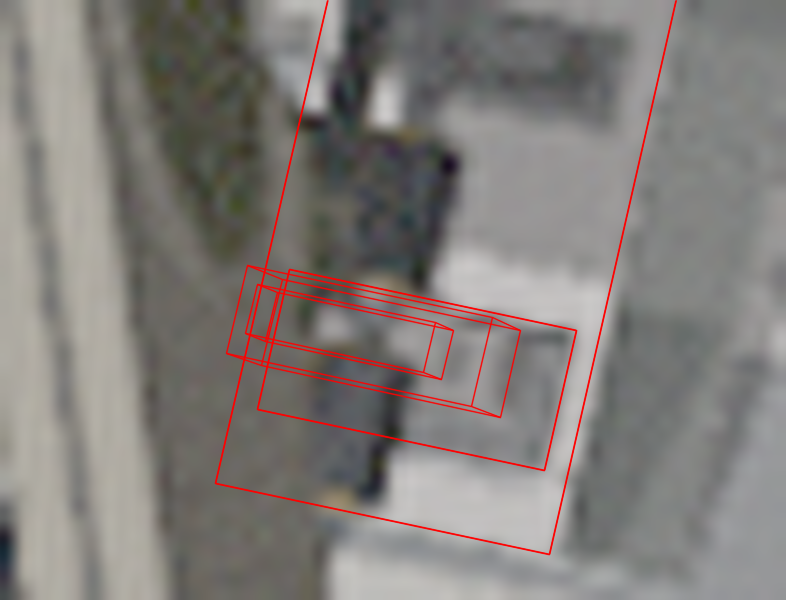

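```bash
cat > look.py <<'E'
from h import *
import sys
n=sys.argv[1]
s=grab("side",3);t=grab("top",3)
def cc(c,x0,y0,x1,y1,lo,hi):
    im=np.clip((c["f"][y0:y1,x0:x1,::-1]-lo)/(hi-lo),0,1)*255
    return cv2.resize(im.astype(np.uint8),(400,400*(y1-y0)//(x1-x0)),interpolation=cv2.INTER_CUBIC)
a=cc(s,215,225,255,270,30,170);b=cc(t,165,185,205,230,30,170)
cv2.imwrite(f"pics/m{n}.png",np.hstack([a,b]))
E
python3 look.py 36
```

```text
(no output)
```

View pics/m36.png

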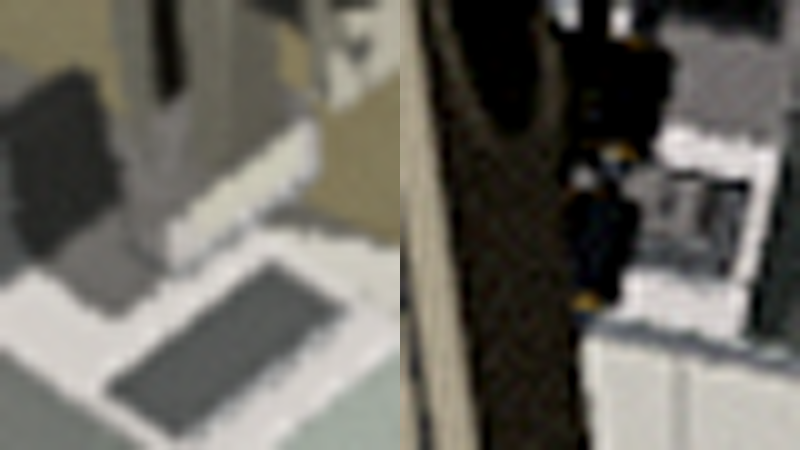

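Emit:
send_rows(targets=[[-1, [3.9, -1.2, 15], 0], [-1, [0, 0, 15], 0], [-1, [0, 0, 5], 0], [-1, [0, 0, 0], 0], [-1, [0, 0, 0], 0], [-1, [0, 0, 0], 0]])

```text
t: 45.85
tool_pos: [0.5849, 0.1359, 0.2055]
orientation: [2.469, 1.942, 0.001]
force: [0.3, -0.1, -1.3]
opening: 0.0096
```

```bash
python3 post.py 37; python3 look.py 38
```

```text
t 45.9 tcp [0.5849 0.1359 0.2055] jaw yaw -0.238 tilt [ 0.001  0.    -1.   ] q [0.14 0.14 1.51 0.   1.5  0.38] F [ 0.3 -0.1 -1.3] op 0.0096
  shift [-0.6 -0.9 33.5] turn -0.004 |d| 34 -> 1 rows
```

View pics/m38.png

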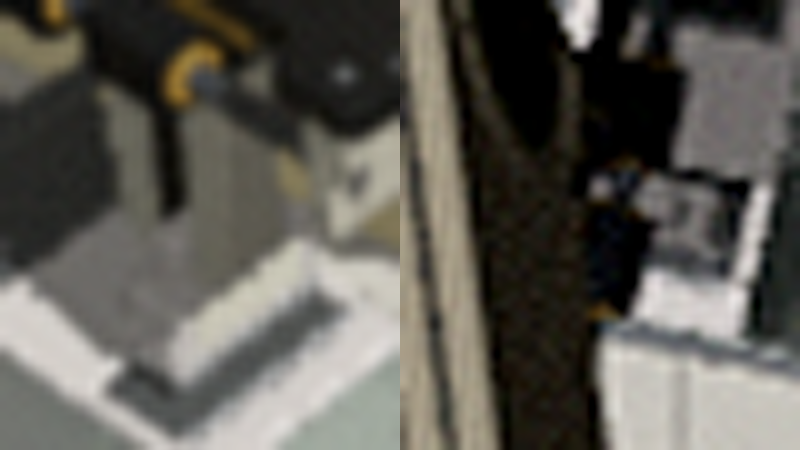

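View pics/s37.png

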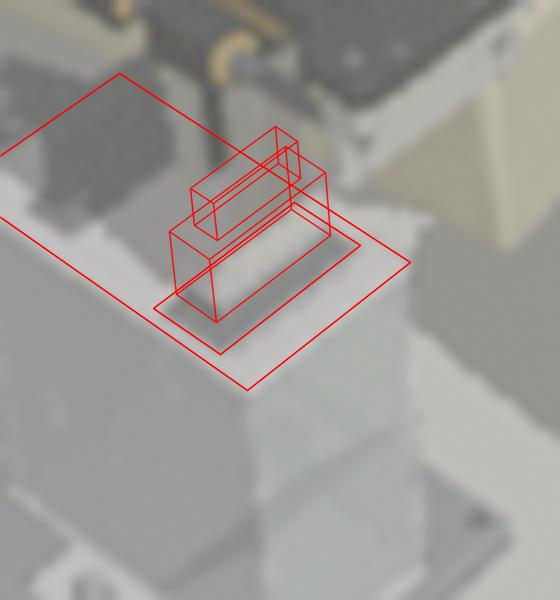

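Emit:
send_rows(targets=[[-1, [-0.4, 0, 6], 0], [-1, [0, 0, 6], 0], [-1, [0, 0, 6], 0], [-1, [0, 0, 0], 0], [-1, [0, 0, 0], 0]])

```text
t: 46.95
tool_pos: [0.5842, 0.1354, 0.1863]
orientation: [-2.469, -1.942, 0.001]
force: [1.3, -0.4, -1.5]
opening: 0.0097
```

```bash
python3 post.py 37; python3 look.py 39
```

```text
t 47.0 tcp [0.5842 0.1354 0.1863] jaw yaw -0.238 tilt [-0.001 -0.    -1.   ] q [ 0.14  0.15  1.53 -0.    1.47  0.38] F [ 1.3 -0.4 -1.5] op 0.0097
  shift [ 0.  -0.3 14.3] turn -0.004 |d| 14 -> 1 rows
```

View pics/m39.png

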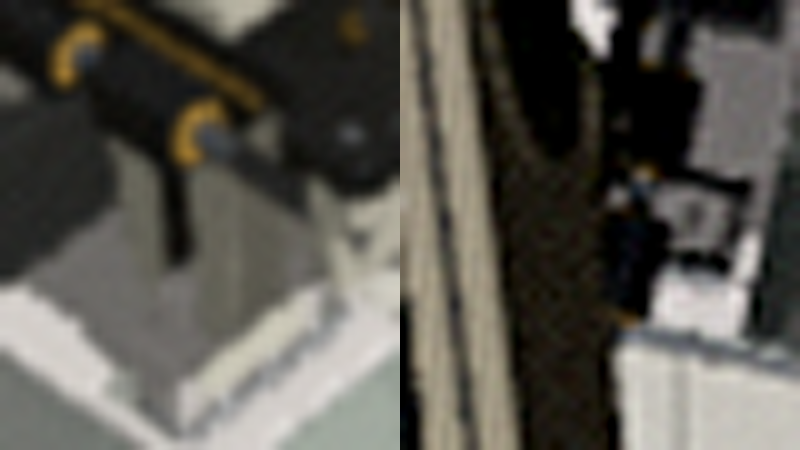

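Emit:
send_rows(targets=[[-1, [0, 0, 6], 0], [-1, [0, 0, 5], 0], [-1, [0, 0, 2], 0], [-1, [0, 0, 0], 0], [-1, [0, 0, 0], 0], [-0.5, [0, 0, 0], 0], [-0.4, [0, 0, 0], 0], [-0.4, [0, 0, 0], 0], [-0.4, [0, 0, 0], 0], [-0.4, [0, 0, -20], 0], [-0.4, [0, 0, -40], 0], [-0.2, [0, 0, -30], 0]])

```text
t: 48.75
tool_pos: [0.5845, 0.1354, 0.2656]
orientation: [2.469, 1.942, 0.001]
force: [-0.1, -0.0, 0.3]
opening: 0.0317
```

```bash
python3 post.py 40
```

```text
t 48.8 tcp [0.5845 0.1354 0.2656] jaw yaw -0.238 tilt [ 0.  0. -1.] q [0.14 0.11 1.42 0.   1.61 0.38] F [-0.1 -0.   0.3] op 0.0317
  shift [-0.1 -0.6 93.6] turn -0.004 |d| 94 -> 2 rows
```

View pics/s40.png

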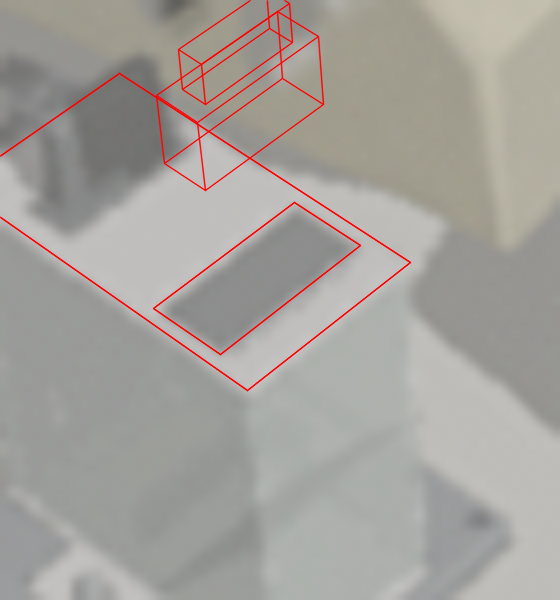

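```bash
python3 - <<'E'
from h import *
plan([(.45,.10,.265,None),(.4183,-.003,.265,.30),(.418,-.003,.09,None)])
E
```

```text
t 49.0 tcp [0.5838 0.1354 0.2623] jaw yaw -0.238 tilt [-0.002 -0.    -1.   ] q [0.14 0.12 1.42 0.   1.6  0.38] F [-0.2  0.4  0. ] op 0.0373
  shift [ -65.9 -121.7   -2.7] turn 0.000 |d| 138 -> 3 rows
  shift [-107.6   -6.5    0. ] turn -0.538 |d| 108 -> 4 rows
  shift [ 1.00e-01 -3.00e-01  1.75e+02] turn 0.000 |d| 175 -> 4 rows
```

Emit:
send_rows(targets=[[0, [-16, -30, 0], 0], [0, [-25, -46, 0], 0], [0, [-25, -46, 0], 0], [0, [-35, -2, 0], 0], [0, [-40, -2, 0], 0], [0, [-32.5, -2.2, 0], 0], [0, [0, 0, 30], -0.14], [0, [0, 0, 45], -0.14], [0, [0, 0, 45], -0.14], [0, [0, 0, 40], -0.118], [0, [0, 0, 12], 0], [0, [0, 0, 0], 0]])

```text
t: 50.25
tool_pos: [0.421, -0.0014, 0.0893]
orientation: [-1.866, -2.521, 0.005]
force: [-0.4, -0.2, -0.1]
opening: 0.0466
```

```bash
python3 - <<'E'
from h import *
plan([(.418,-.003,.03,.30)])
s=grab("side",2);crop(s,275,220,345,310,"s41.png",.4)
E
```

```text
t 50.2 tcp [ 0.421  -0.0014  0.0893] jaw yaw 0.296 tilt [-0.006  0.001 -1.   ] q [-0.13 -0.26  2.11 -0.    1.31 -0.42] F [-0.4 -0.2 -0.1] op 0.0466
  shift [-0.6 -3.4 59.3] turn -0.004 |d| 59 -> 2 rows
```

View pics/s41.png

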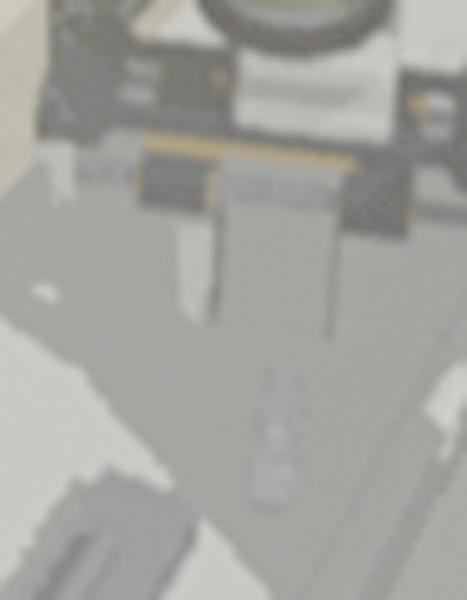

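```bash
python3 - <<'E'
from h import *
s=grab("side",2)
draw(s,[(CAS,[.418,-.003,.30])],295,260,335,305,"s42.png",.4)
E
```

```text
(no output)
```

View pics/s42.png

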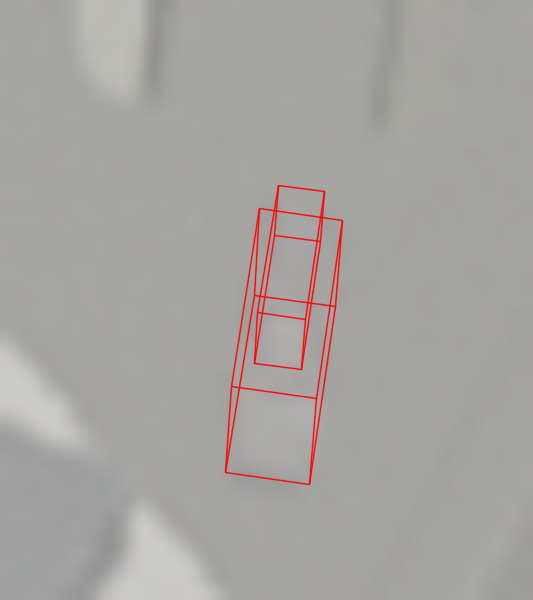

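Emit:
send_rows(targets=[[0, [0, 0, 30], 0], [0, [0, 0, 22], 0], [0, [1, 0, 7], 0], [0, [0, 0, 0], 0], [0, [0, 0, 0], 0], [0, [0, 0, 0], 0]])

```text
t: 51.05
tool_pos: [0.4246, -0.0009, 0.0345]
orientation: [1.863, 2.526, 0.002]
force: [-0.5, 0.7, 0.8]
opening: 0.0464
```

```bash
python3 - <<'E'
from h import *
plan([(.418,-.003,.03,.30)])
E
```

```text
t 51.0 tcp [ 0.4246 -0.0009  0.0345] jaw yaw 0.300 tilt [ 0.003 -0.    -1.   ] q [-0.12 -0.18  2.15  0.    1.17 -0.42] F [-0.5  0.7  0.8] op 0.0464
  shift [-0.  -7.   4.5] turn -0.000 |d| 8 -> 1 rows
```

Emit:
send_rows(targets=[[0, [0, -5, 3], 0], [0, [0, 0, 0], 0], [-1, [0, 0, 0], 0], [-1, [0, 0, 0], 0], [-1, [0, 0, 0], 0], [-1, [0, 0, 0], 0], [-1, [0, 0, 0], 0], [-1, [0, 0, 0], 0], [-1, [0, 0, 0], 0], [-1, [0, 0, 0], 0]])

```text
t: 52.05
tool_pos: [0.4184, -0.0022, 0.0297]
orientation: [-1.864, -2.528, 0.0]
force: [-0.1, -0.2, -0.5]
opening: 0.01
```

```bash
python3 - <<'E'
from h import *
plan([(.418,-.003,.03,.30)])
E
```

```text
t 52.0 tcp [ 0.4184 -0.0022  0.0297] jaw yaw 0.300 tilt [-0.  0. -1.] q [-0.13 -0.19  2.16  0.    1.17 -0.43] F [-0.1 -0.2 -0.5] op 0.0100
  shift [-0.6 -0.6 -0.3] turn 0.000 |d| 1 -> 1 rows
```

Lift and carry.

Emit:
send_rows(targets=[[-1, [0, 0, -20], 0], [-1, [0, 0, -45], 0], [-1, [0, 0, -45], 0], [-1, [0, 0, -45], 0], [-1, [0, 0, -45], 0], [-1, [0, 0, -10], 0], [-1, [0, 0, 0], 0.14], [-1, [0, 0, 0], 0.14], [-1, [0, 0, 0], 0.14], [-1, [0, 0, 0], 0.114], [-1, [0, 0, 0], 0]])

```text
t: 53.15
tool_pos: [0.418, -0.0022, 0.2388]
orientation: [-2.466, -1.944, 0.002]
force: [-0.2, -0.0, -0.7]
opening: 0.0099
```

```bash
python3 - <<'E'
from h import *
plan([(.45,.11,.24,None),(.584,.1355,.24,-.236)])
E
```

```text
t 53.1 tcp [ 0.418  -0.0022  0.2388] jaw yaw -0.236 tilt [-0.001  0.    -1.   ] q [-0.13 -0.39  1.93  0.    1.6   0.11] F [-0.2 -0.  -0.7] op 0.0099
  shift [116.5   4.9  -1.2] turn 0.000 |d| 117 -> 3 rows
  shift [ 56.1 124.3   0. ] turn 0.000 |d| 136 -> 3 rows
```

Emit:
send_rows(targets=[[-1, [30, 1, 0], 0], [-1, [45, 2, 0], 0], [-1, [41, 2, 0], 0], [-1, [18, 40, 0], 0], [-1, [20, 45, 0], 0], [-1, [18, 39, 0], 0], [-1, [0, 0, 0], 0], [-1, [0, 0, 15], 0], [-1, [0, 0, 15], 0], [-1, [0, 0, 3], 0], [-1, [0, 0, 0], 0], [-1, [0, 0, 0], 0]])

```text
t: 54.35
tool_pos: [0.5836, 0.1351, 0.2078]
orientation: [2.465, 1.947, 0.002]
force: [-0.3, 0.1, -0.9]
opening: 0.0096
```

```bash
python3 post.py 43; python3 look.py 43
```

```text
t 54.4 tcp [0.5836 0.1351 0.2078] jaw yaw -0.234 tilt [ 0.001  0.    -1.   ] q [0.14 0.13 1.51 0.   1.5  0.38] F [-0.3  0.1 -0.9] op 0.0096
  shift [ 0.5  0.2 35.8] turn 0.000 |d| 36 -> 1 rows
```

View pics/s43.png

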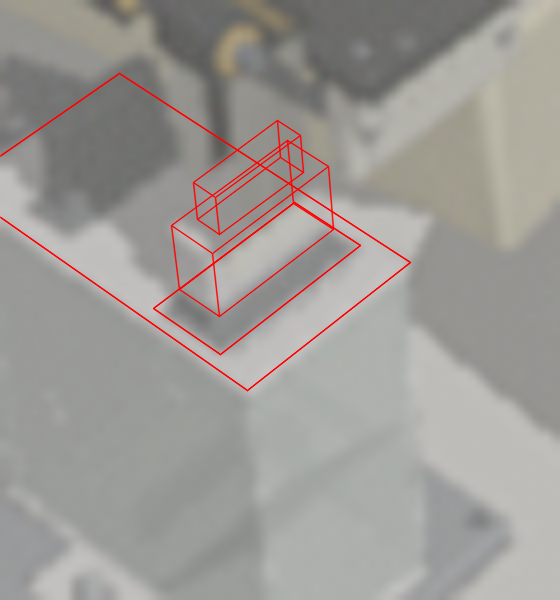

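View pics/m43.png

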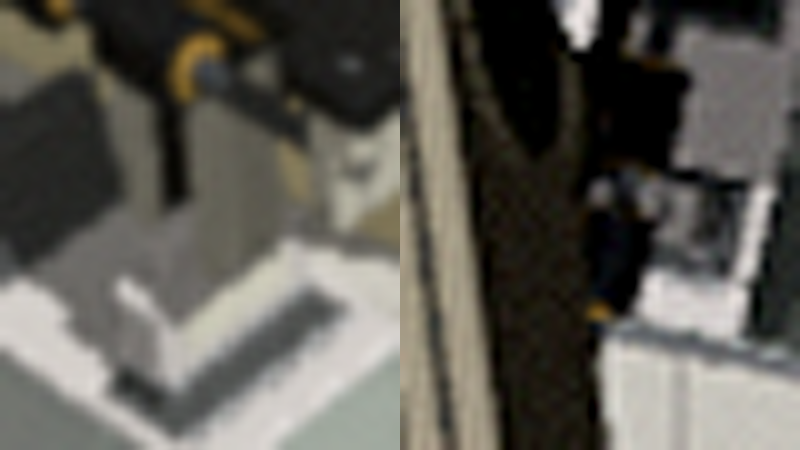

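```bash
python3 - <<'E'
from h import *
s=grab("side",4)
im=np.clip((s["f"][240:275,222:257,::-1]-60)/130,0,1)*255
st,M=tool(); p=st["tool_pos"]
im=cv2.resize(im.astype(np.uint8),(600,600),interpolation=cv2.INTER_CUBIC); k=600/35
W=place(CAS,[p[0],p[1],-.234,p[2]-.03])
for a,b in zip(proj(s,W[:,0]),proj(s,W[:,1])):
    f=lambda q:tuple(int(v) for v in ((q-[222,240]+.5)*k)); cv2.line(im,f(a),f(b),(0,0,255),1,cv2.LINE_AA)
cv2.imwrite("pics/s44.png",im)
E
```

```text
(no output)
```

View pics/s44.png

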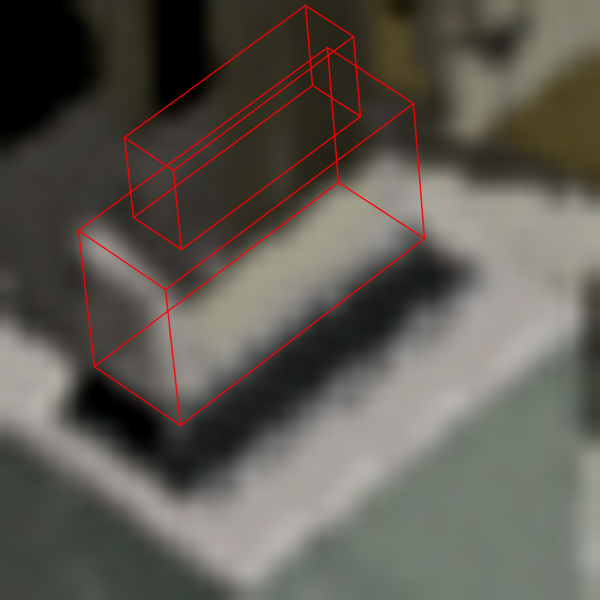

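Emit:
send_rows(targets=[[-1, [-0.7, 0, 6], 0], [-1, [0, 0, 6], 0], [-1, [0, 0, 6], 0], [-1, [0, 0, 6], 0], [-1, [0, 0, 0], 0], [-1, [0, 0, 0], 0]])

```text
t: 55.75
tool_pos: [0.5834, 0.1344, 0.1824]
orientation: [-2.465, -1.947, 0.001]
force: [1.1, -0.3, -0.6]
opening: 0.0097
```

```bash
python3 post.py 45
```

```text
t 55.8 tcp [0.5834 0.1344 0.1824] jaw yaw -0.234 tilt [-0.001 -0.    -1.   ] q [ 0.14  0.15  1.54 -0.    1.46  0.37] F [ 1.1 -0.3 -0.6] op 0.0097
  shift [ 1.1  0.2 10.4] turn -0.000 |d| 10 -> 1 rows
```

Emit:
send_rows(targets=[[-1, [0, 0, 5], 0], [-1, [0, 0, 4.5], 0], [-1, [0, 0, 0], 0], [-1, [0, 0, 0], 0], [-0.5, [0, 0, 0], 0], [-0.4, [0, 0, 0], 0], [-0.4, [0, 0, 0], 0], [-0.4, [0, 0, 0], 0], [-0.4, [0, 0, -20], 0], [-0.4, [0, 0, -40], 0], [-0.2, [0, 0, -30], 0]])

```text
t: 57.15
tool_pos: [0.5837, 0.1345, 0.2652]
orientation: [2.465, 1.947, 0.001]
force: [1.5, 0.7, -0.2]
opening: 0.0322
```

```bash
python3 post.py 46
python3 - <<'E'
from h import *
s=grab("side",3); crop(s,225,325,305,400,"s47.png",.8)
E
```

```text
t 57.1 tcp [0.5837 0.1345 0.2652] jaw yaw -0.234 tilt [ 0.001  0.    -1.   ] q [0.14 0.11 1.42 0.   1.61 0.37] F [ 1.5  0.7 -0.2] op 0.0322
  shift [ 1.  -0.  93.2] turn 0.000 |d| 93 -> 2 rows
```

View pics/s46.png

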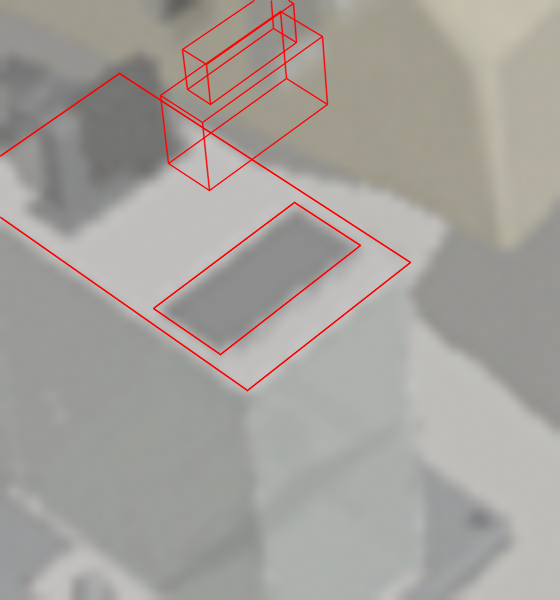

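View pics/s47.png

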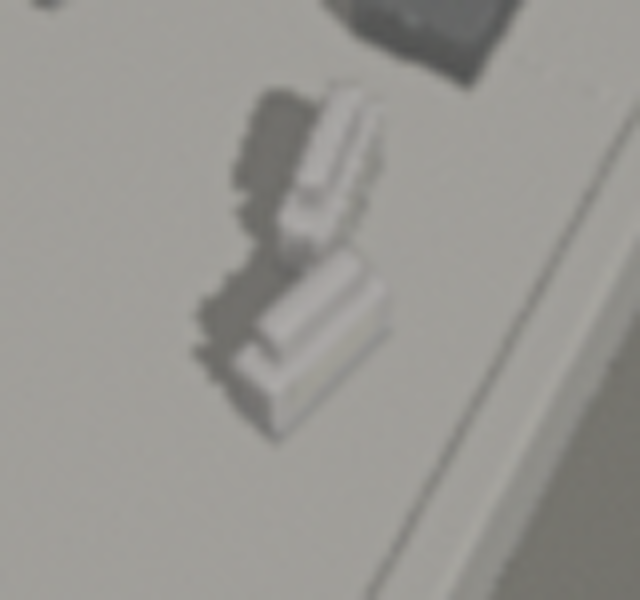

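```bash
python3 - <<'E'
from h import *
s=grab("side",4)
def L(a,b,k,x0,y0,z=.044):
    A,B=[ray(s,(x0+q[0]/k-.5,y0+q[1]/k-.5),z) for q in (a,b)]
    d=B-A; m=(A+B)/2; print("len %.4f"%np.hypot(*d[:2])); yaw=np.arctan2(d[1],d[0])-np.pi/2; yaw=(yaw+np.pi/2)%np.pi-np.pi/2
    return [m[0],m[1],yaw]
g=L((352,260),(268,337),8,225,325); print(np.round(g,4))
draw(s,[(CAS,g),(CAS,[.446,.240,.21])],235,330,285,385,"s48.png",.8)
plan([(.48,.23,.265,None),(.446,.24,.265,.21)])
E
```

```text
len 0.0340
[ 0.4245  0.2884 -0.2893]
t 57.8 tcp [0.5834 0.1344 0.2627] jaw yaw -0.234 tilt [-0.001 -0.    -1.   ] q [0.14 0.11 1.43 0.   1.6  0.37] F [-0.3  0.2 -0.1] op 0.0373
  shift [  69.  -122.8   -2.3] turn 0.000 |d| 141 -> 3 rows
  shift [  1.8 -35.4   0. ] turn -0.444 |d| 35 -> 3 rows
```

View pics/s48.png

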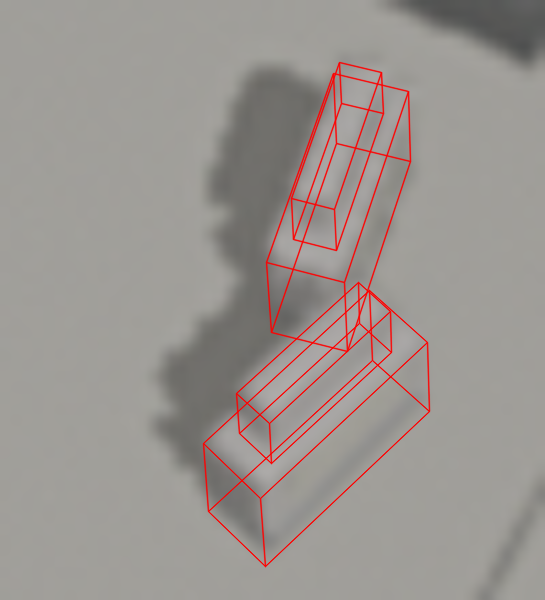

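Emit:
send_rows(targets=[[0, [17, -31, 0], 0], [0, [26, -46, 0], 0], [0, [26, -46, 0], 0], [0, [1.8, -35.4, 0], 0], [0, [0, 0, 30], -0.14], [0, [0, 0, 45], -0.14], [0, [0, 0, 45], -0.14], [0, [0, 0, 40], -0.024], [0, [0, 0, 12], 0], [0, [0, 0, 0], 0], [0, [0, 0, 0], 0], [0, [0, 0, 0], 0]])

```text
t: 59.0
tool_pos: [0.4521, 0.237, 0.0942]
orientation: [1.976, 2.44, 0.006]
force: [-1.5, -0.0, 0.2]
opening: 0.0465
```

```bash
python3 - <<'E'
from h import *
plan([(.446,.24,.03,.21)])
s=grab("side",2);crop(s,235,290,305,375,"s49.png",.6)
E
```

```text
t 59.0 tcp [0.4521 0.237  0.0942] jaw yaw 0.209 tilt [ 0.004  0.002 -1.   ] q [ 0.38 -0.02  1.88  0.    1.28  0.17] F [-1.5 -0.   0.2] op 0.0465
  shift [ 4.2 -5.4 64.2] turn -0.001 |d| 65 -> 2 rows
```

View pics/s49.png

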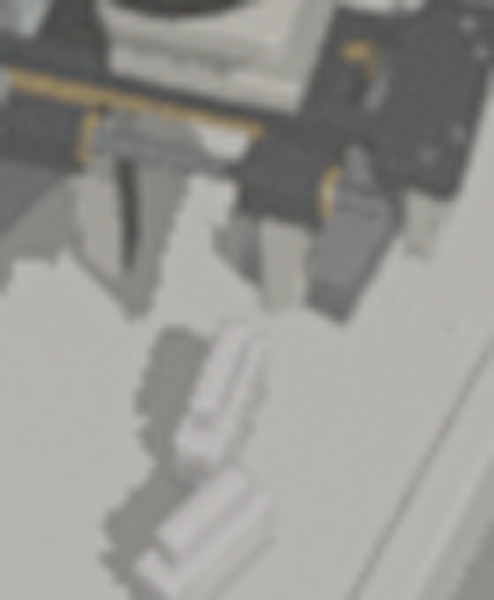

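Emit:
send_rows(targets=[[0, [4, -4, 25], 0], [0, [0, 0, 22], 0], [0, [0, 0, 13], 0], [0, [0, 0, 0], 0], [0, [0, 0, 0], 0], [0, [0, 0, 0], 0]])

```text
t: 59.7
tool_pos: [0.4466, 0.2397, 0.0328]
orientation: [1.976, 2.441, 0.003]
force: [0.1, 0.5, 0.8]
opening: 0.0465
```

```bash
python3 - <<'E'
from h import *
plan([(.446,.24,.03,.21)])
s=grab("side",2);crop(s,235,290,305,375,"s50.png",.6)
E
```

```text
t 59.7 tcp [0.4466 0.2397 0.0328] jaw yaw 0.210 tilt [ 0.002  0.001 -1.   ] q [0.39 0.05 1.93 0.   1.16 0.18] F [0.1 0.5 0.8] op 0.0465
  shift [ 0.4 -0.5  2.8] turn -0.000 |d| 3 -> 1 rows
```

View pics/s50.png

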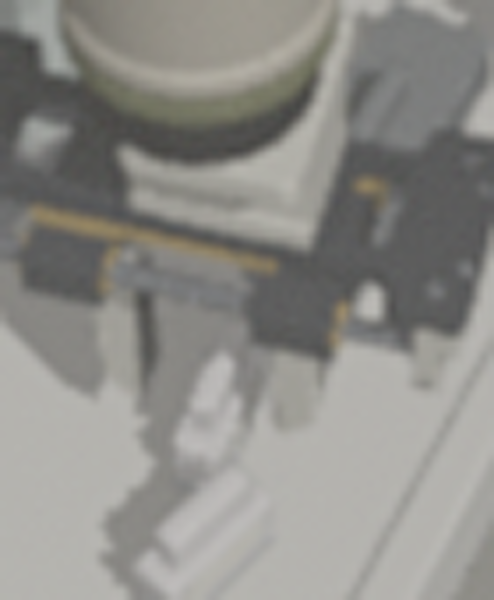

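Emit:
send_rows(targets=[[0, [0, 0, 1.3], 0], [-1, [0, 0, 0], 0], [-1, [0, 0, 0], 0], [-1, [0, 0, 0], 0], [-1, [0, 0, 0], 0], [-1, [0, 0, 0], 0], [-1, [0, 0, 0], 0], [-1, [0, 0, 0], 0], [-1, [0, 0, 0], 0]])

```text
t: 60.7
tool_pos: [0.4453, 0.2393, 0.0299]
orientation: [-1.976, -2.442, 0.0]
force: [0.0, -0.0, -0.9]
opening: 0.0101
```

```bash
python3 - <<'E'
from h import *
plan([(.446,.24,.03,.21)])
E
```

```text
t 60.7 tcp [0.4453 0.2393 0.0299] jaw yaw 0.210 tilt [-0. -0. -1.] q [0.39 0.06 1.93 0.   1.16 0.18] F [ 0.  -0.  -0.9] op 0.0101
  shift [ 0.6  0.8 -0.1] turn 0.000 |d| 1 -> 1 rows
```

Emit:
send_rows(targets=[[-1, [0, 0, -20], 0], [-1, [0, 0, -45], 0], [-1, [0, 0, -45], 0], [-1, [0, 0, -45], 0], [-1, [0, 0, -45], 0], [-1, [0, 0, -10], 0], [-1, [0, 0, 0], 0.14], [-1, [0, 0, 0], 0.14], [-1, [0, 0, 0], 0.14], [-1, [0, 0, 0], 0.024], [-1, [0, 0, 0], 0]])

```text
t: 61.8
tool_pos: [0.4451, 0.2392, 0.2393]
orientation: [-2.463, -1.95, 0.002]
force: [-0.5, 0.1, -0.5]
opening: 0.0103
```

```bash
python3 - <<'E'
from h import *
plan([(.50,.155,.24,None),(.584,.1355,.24,-.234)])
E
```

```text
t 61.8 tcp [0.4451 0.2392 0.2393] jaw yaw -0.231 tilt [-0.001 -0.    -1.   ] q [ 0.39 -0.13  1.72  0.    1.56  0.62] F [-0.5  0.1 -0.5] op 0.0103
  shift [-69.4  72.7  -0.7] turn 0.000 |d| 100 -> 3 rows
  shift [ 0.3 86.2  0. ] turn 0.003 |d| 86 -> 2 rows
```

Emit:
send_rows(targets=[[-1, [-21, 22, 0], 0], [-1, [-28, 29, 0], 0], [-1, [-20.4, 21.7, 0], 0], [-1, [0, 40, 0], 0], [-1, [0.3, 46.2, 0], 0.003], [-1, [0, 0, 0], 0], [-1, [0, 0, 15], 0], [-1, [0, 0, 15], 0], [-1, [0, 0, 3], 0], [-1, [0, 0, 0], 0], [-1, [0, 0, 0], 0]])

```text
t: 62.9
tool_pos: [0.5836, 0.1356, 0.2078]
orientation: [2.467, 1.944, 0.002]
force: [0.7, 0.9, -0.8]
opening: 0.0095
```

```bash
cat > z.py <<'E'
from h import *
import sys
plan([(.5839,.1352,.173,-.234)])
s=grab("side",4)
im=np.clip((s["f"][240:275,222:257,::-1]-60)/130,0,1)*255
st,M=tool(); p=st["tool_pos"]
im=cv2.resize(im.astype(np.uint8),(600,600),interpolation=cv2.INTER_CUBIC); k=600/35
W=place(CAS,[p[0],p[1],-.234,p[2]-.03])
for a,b in zip(proj(s,W[:,0]),proj(s,W[:,1])):
    f=lambda q:tuple(int(v) for v in ((q-[222,240]+.5)*k)); cv2.line(im,f(a),f(b),(0,0,255),1,cv2.LINE_AA)
cv2.imwrite(f"pics/{sys.argv[1]}.png",im)
E
python3 z.py s51
```

```text
t 62.9 tcp [0.5836 0.1356 0.2078] jaw yaw -0.236 tilt [ 0.001  0.    -1.   ] q [0.14 0.13 1.51 0.   1.5  0.38] F [ 0.7  0.9 -0.8] op 0.0095
  shift [-0.4  0.4 34.8] turn -0.002 |d| 35 -> 1 rows
```

View pics/s51.png

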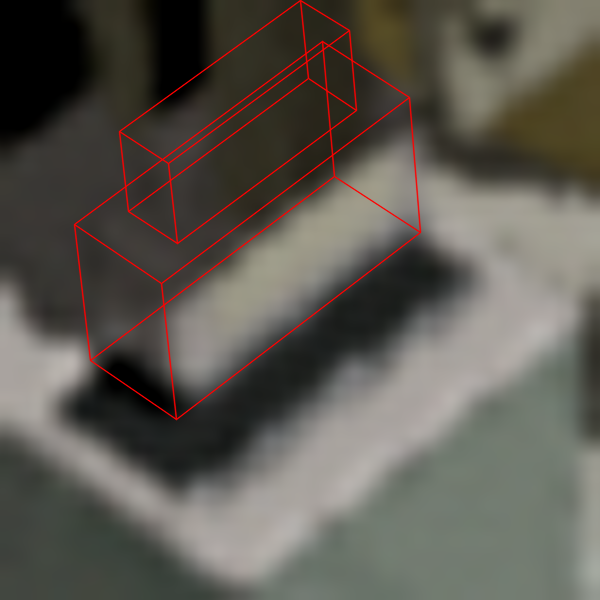

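Emit:
send_rows(targets=[[-1, [1.3, 0, 6], 0], [-1, [0, 0, 6], 0], [-1, [0, 0, 6], 0], [-1, [0, 0, 6], 0], [-1, [0, 0, 0], 0], [-1, [0, 0, 0], 0]])

```text
t: 63.7
tool_pos: [0.584, 0.1364, 0.1825]
orientation: [-2.468, -1.943, 0.001]
force: [0.4, 0.4, -1.7]
opening: 0.0096
```

```bash
python3 z.py s52
```

```text
t 63.7 tcp [0.584  0.1364 0.1825] jaw yaw -0.237 tilt [-0.001 -0.    -1.   ] q [ 0.14  0.15  1.53 -0.    1.46  0.38] F [ 0.4  0.4 -1.7] op 0.0096
  shift [-1.2  0.2  9.5] turn -0.003 |d| 10 -> 1 rows
```

View pics/s52.png

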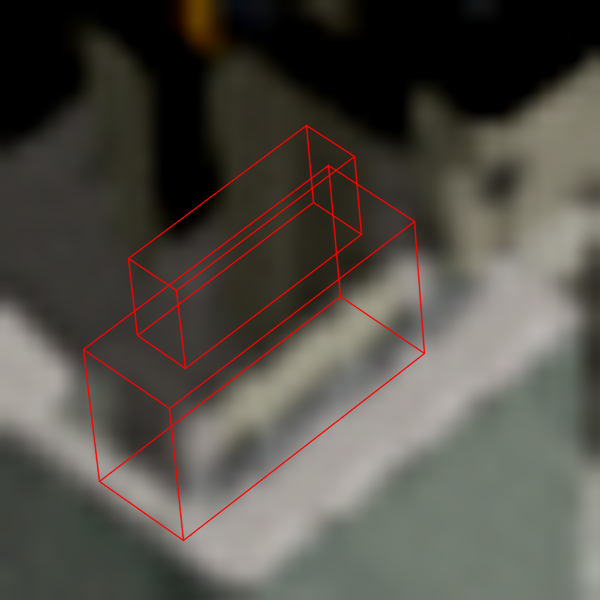

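In the slot without resistance. Finish and release.

Emit:
send_rows(targets=[[-1, [0, 0, 5], 0], [-1, [0, 0, 4.5], 0], [-1, [0, 0, 0], 0], [-1, [0, 0, 0], 0], [-0.5, [0, 0, 0], 0], [-0.4, [0, 0, 0], 0], [-0.4, [0, 0, 0], 0], [-0.4, [0, 0, 0], 0], [-0.4, [0, 0, -20], 0], [-0.4, [0, 0, -40], 0], [-0.2, [0, 0, -30], 0]])

```text
t: 65.0
tool_pos: [0.5843, 0.1365, 0.2653]
orientation: [2.468, 1.943, 0.001]
force: [1.1, 0.8, 0.3]
opening: 0.0322
```

```bash
python3 post.py 53
python3 - <<'E'
from h import *
s=grab("side",3)
draw(s,[(CAS,[.4245,.2884,-.289])],235,330,285,385,"s54.png",.8)
plan([(.46,.27,.265,None),(.4245,.2884,.265,-.289)])
E
```

```text
t 65.0 tcp [0.5843 0.1365 0.2653] jaw yaw -0.237 tilt [ 0.001  0.    -1.   ] q [0.14 0.12 1.42 0.   1.61 0.38] F [1.1 0.8 0.3] op 0.0322
  shift [-1.1 -0.1 93.3] turn -0.003 |d| 93 -> 2 rows
t 65.5 tcp [0.5835 0.1364 0.2618] jaw yaw -0.237 tilt [-0.003 -0.    -1.   ] q [ 0.14  0.12  1.42 -0.    1.6   0.38] F [-0.3 -0.4  0.5] op 0.0372
  shift [ 100.9 -151.4   -3.2] turn 0.000 |d| 182 -> 4 rows
  shift [  9.6 -38.8   0. ] turn 0.052 |d| 40 -> 1 rows
```

View pics/s53.png

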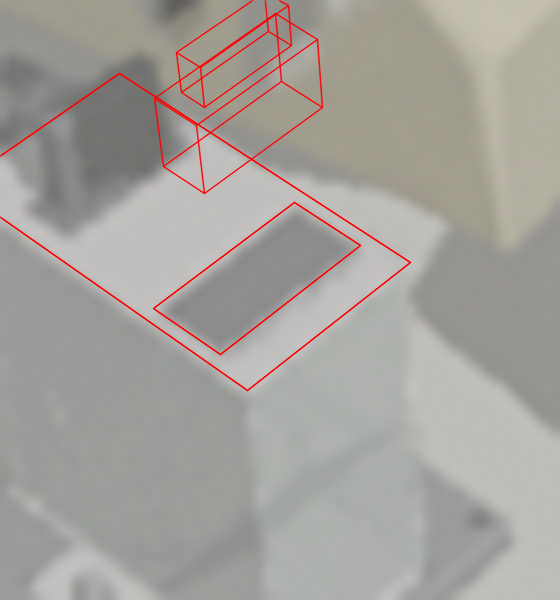

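View pics/s54.png

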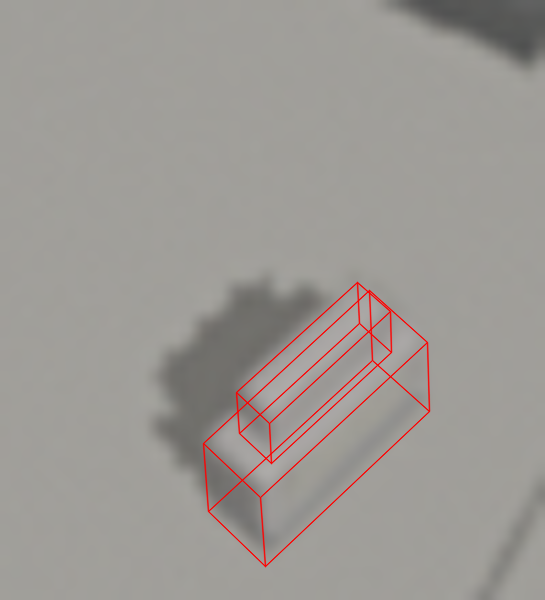

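Emit:
send_rows(targets=[[0, [20, -30, 0], 0], [0, [27, -40, 0], 0], [0, [27, -41, 0], 0], [0, [27, -40, 0], 0], [0, [9.6, -38.8, 0], 0.052], [0, [0, 0, 30], 0], [0, [0, 0, 45], 0], [0, [0, 0, 45], 0], [0, [0, 0, 40], 0], [0, [0, 0, 10], 0], [0, [0, 0, 0], 0], [0, [0, 0, 0], 0]])

```text
t: 66.65
tool_pos: [0.4268, 0.2891, 0.0954]
orientation: [2.518, 1.878, 0.003]
force: [1.6, 0.4, 0.3]
opening: 0.0466
```

```bash
python3 - <<'E'
from h import *
plan([(.425,.288,.03,-.289)])
E
```

```text
t 66.7 tcp [0.4268 0.2891 0.0954] jaw yaw -0.289 tilt [ 0.002  0.001 -1.   ] q [ 0.5  -0.    1.86  0.    1.28  0.78] F [1.6 0.4 0.3] op 0.0466
  shift [-1.6 -1.4 65.4] turn -0.000 |d| 65 -> 2 rows
```

Emit:
send_rows(targets=[[0, [-1, -0.5, 25], 0], [0, [0, 0, 25], 0], [0, [0, 0, 13], 0], [0, [0, 0, 0], 0], [0, [0, 0, 0], 0], [0, [0, 0, 0], 0], [0, [0, 0, 0], 0]])

```text
t: 67.35
tool_pos: [0.426, 0.2883, 0.0321]
orientation: [2.518, 1.878, 0.004]
force: [0.8, -0.4, -0.3]
opening: 0.0463
```

```bash
python3 - <<'E'
from h import *
plan([(.425,.288,.03,-.289)])
s=grab("side",2);crop(s,225,300,305,395,"s55.png",.6)
E
```

```text
t 67.3 tcp [0.426  0.2883 0.0321] jaw yaw -0.289 tilt [ 0.002  0.001 -1.   ] q [ 0.5   0.08  1.9  -0.    1.16  0.78] F [ 0.8 -0.4 -0.3] op 0.0463
  shift [-0.6 -0.9  2.1] turn 0.000 |d| 2 -> 1 rows
```

View pics/s55.png

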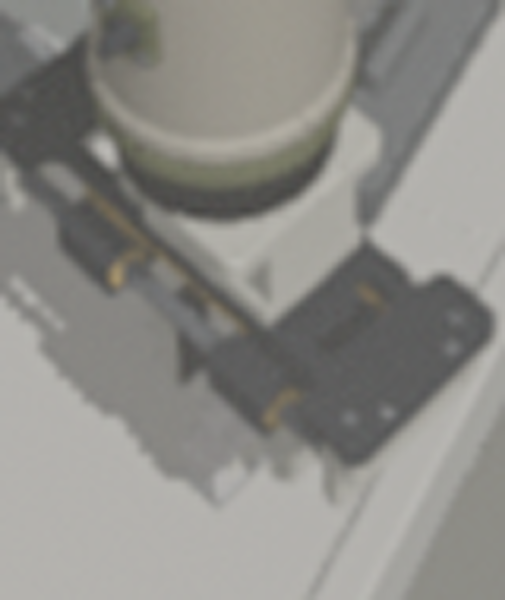

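Emit:
send_rows(targets=[[0, [0, 0, 0.6], 0], [-1, [0, 0, 0], 0], [-1, [0, 0, 0], 0], [-1, [0, 0, 0], 0], [-1, [0, 0, 0], 0], [-1, [0, 0, 0], 0], [-1, [0, 0, 0], 0], [-1, [0, 0, 0], 0], [-1, [0, 0, 0], 0]])

```text
t: 68.35
tool_pos: [0.4249, 0.2877, 0.0299]
orientation: [-2.518, -1.878, 0.0]
force: [1.2, -0.4, 0.1]
opening: 0.0097
```

```bash
python3 - <<'E'
from h import *
plan([])
E
```

```text
t 68.3 tcp [0.4249 0.2877 0.0299] jaw yaw -0.289 tilt [-0. -0. -1.] q [0.5  0.08 1.91 0.   1.16 0.78] F [ 1.2 -0.4  0.1] op 0.0097
```

Emit:
send_rows(targets=[[-1, [0, 0, -20], 0], [-1, [0, 0, -45], 0], [-1, [0, 0, -45], 0], [-1, [0, 0, -45], 0], [-1, [0, 0, -45], 0], [-1, [0, 0, -10], 0], [-1, [0, 0, 0], -0.055], [-1, [0, 0, 0], 0], [-1, [0, 0, 0], 0]])

```text
t: 69.25
tool_pos: [0.4245, 0.2875, 0.2388]
orientation: [-2.467, -1.945, 0.003]
force: [-0.2, 0.9, -1.3]
opening: 0.0098
```

```bash
python3 - <<'E'
from h import *
plan([(.50,.155,.24,None),(.584,.1355,.24,-.234)])
E
```

```text
t 69.2 tcp [0.4245 0.2875 0.2388] jaw yaw -0.235 tilt [-0.002 -0.001 -1.   ] q [ 0.5  -0.11  1.7   0.    1.56  0.73] F [-0.2  0.9 -1.3] op 0.0098
  shift [-111.2  104.4   -1.2] turn 0.000 |d| 153 -> 4 rows
  shift [ 0.6 86.2  0. ] turn -0.001 |d| 86 -> 2 rows
```

Emit:
send_rows(targets=[[-1, [-25, 24, 0], 0], [-1, [-31, 29, 0], 0], [-1, [-31, 29, 0], 0], [-1, [-24.2, 22.4, 0], 0], [-1, [0, 42, 0], 0], [-1, [0.6, 44.2, 0], 0], [-1, [0, 0, 15], 0], [-1, [0, 0, 15], 0], [-1, [0, 0, 3], 0], [-1, [0, 0, 0], 0], [-1, [0, 0, 0], 0], [-1, [0, 0, 0], 0]])

```text
t: 70.45
tool_pos: [0.5848, 0.1365, 0.2084]
orientation: [2.464, 1.947, 0.003]
force: [0.2, 0.1, -0.1]
opening: 0.0095
```

```bash
python3 z.py s56
```

```text
t 70.5 tcp [0.5848 0.1365 0.2084] jaw yaw -0.233 tilt [ 0.002  0.    -1.   ] q [0.14 0.13 1.5  0.   1.5  0.38] F [ 0.2  0.1 -0.1] op 0.0095
  shift [-1.4 -0.6 35.4] turn 0.001 |d| 35 -> 1 rows
```

View pics/s56.png

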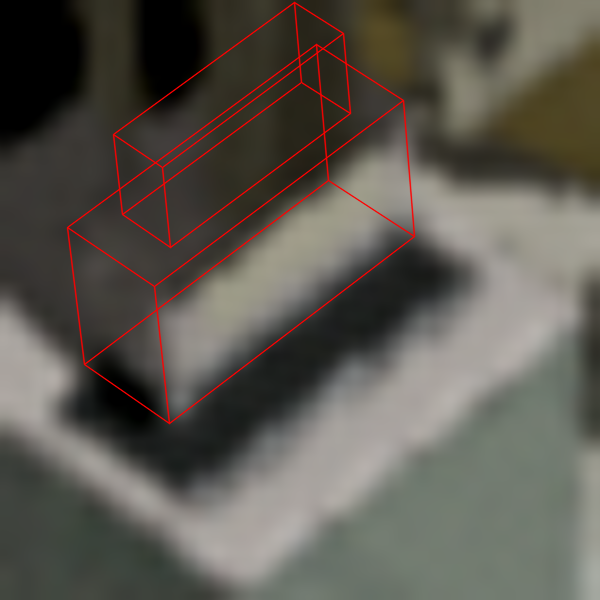

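Emit:
send_rows(targets=[[-1, [-0.8, 0, 6], 0], [-1, [0, 0, 6], 0], [-1, [0, 0, 6], 0], [-1, [0, 0, 6], 0], [-1, [0, 0, 0], 0], [-1, [0, 0, 0], 0]])

```text
t: 71.25
tool_pos: [0.5843, 0.1351, 0.1824]
orientation: [-2.465, -1.947, 0.001]
force: [0.3, -0.1, -0.5]
opening: 0.0102
```

```bash
python3 z.py s57
```

```text
t 71.2 tcp [0.5843 0.1351 0.1824] jaw yaw -0.234 tilt [-0.001 -0.    -1.   ] q [ 0.14  0.15  1.53 -0.    1.46  0.38] F [ 0.3 -0.1 -0.5] op 0.0102
  shift [-0.  -0.4  9.4] turn -0.000 |d| 9 -> 1 rows
```

Emit:
send_rows(targets=[[-1, [0, 0, 5], 0], [-1, [0, 0, 4.5], 0], [-1, [0, 0, 0], 0], [-1, [0, 0, 0], 0], [-0.5, [0, 0, 0], 0], [-0.4, [0, 0, 0], 0], [-0.4, [0, 0, 0], 0], [-0.4, [0, 0, 0], 0], [-0.4, [0, 0, -20], 0], [-0.4, [0, 0, -40], 0], [-0.2, [0, 0, -40], 0], [0, [0, -40, -40], 0]])

```text
t: 72.65
tool_pos: [0.5515, 0.1424, 0.3095]
orientation: [2.467, 1.944, -0.001]
force: [0.9, 0.5, 0.7]
opening: 0.0395
```

Emit:
send_rows(targets=[[0, [0, -45, 0], 0], [0, [0, -45, 0], 0], [0, [0, -30, 0], 0], [0, [0, 0, 0], 0], [0, [0, 0, 0], 0], [0, [0, 0, 0], 0]])

```text
t: 73.25
tool_pos: [0.4341, 0.171, 0.3089]
orientation: [2.466, 1.946, 0.0]
force: [-0.8, 0.1, -0.4]
opening: 0.0464
```

```bash
python3 post.py 58; python3 - <<'E'
from h import *
s=grab("side",3);t=grab("top",3)
crop(s,120,140,400,400,"s59.png",.45); crop(t,0,60,500,300,"t59.png",.45)
E
```

```text
t 73.2 tcp [0.4341 0.171  0.3089] jaw yaw -0.234 tilt [ 0. -0. -1.] q [ 0.27 -0.26  1.7  -0.    1.7   0.5 ] F [-0.8  0.1 -0.4] op 0.0464
  shift [  0.2 154.  136.9] turn -0.000 |d| 206 -> 5 rows
```

View pics/s58.png

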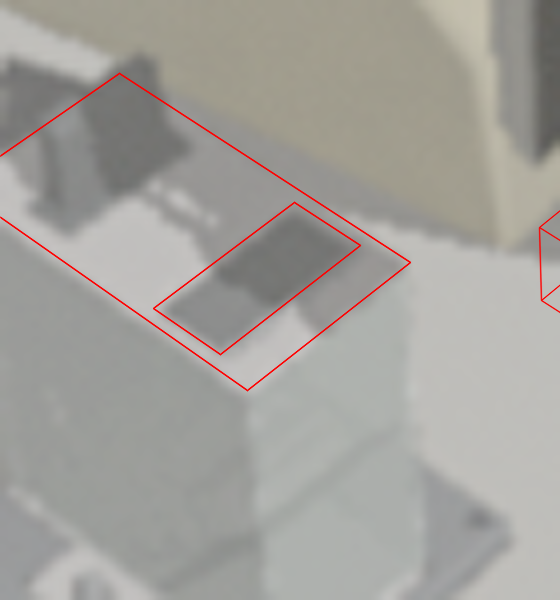

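View pics/s59.png

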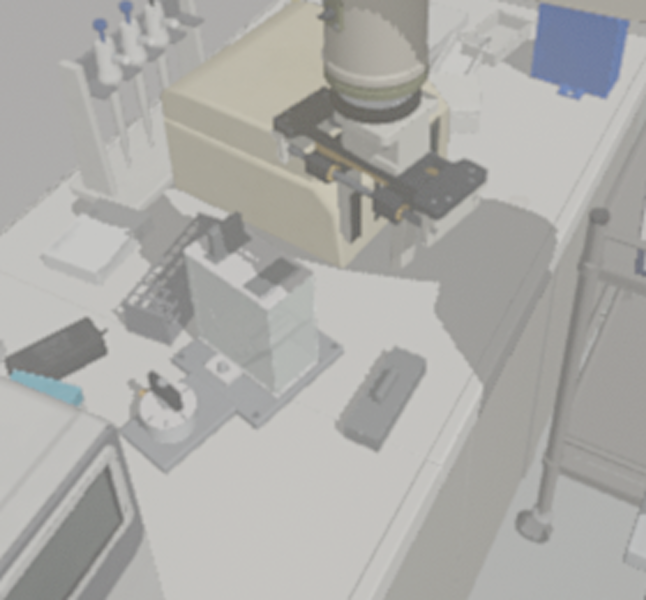

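View pics/t59.png

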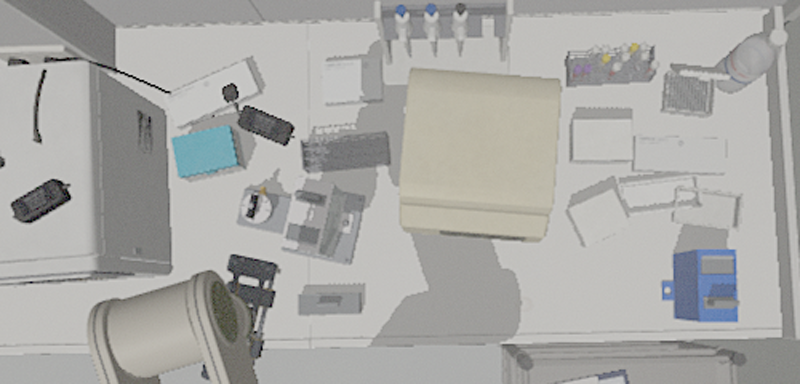

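```bash
python3 - <<'E'
from h import *
for n in ("side","top"):
    cam(n)
    print(n,[(np.round(d["point"]).tolist(),round(d["confidence"],2),int(d["region"].sum())) for d in optics.cut_out(n,"cassette1_centre")])
t=cam("top"); crop(t,80,60,330,290,"t60.png",.45); crop(t,330,60,560,290,"t61.png",.45)
E
```

```text
side [([236.0, 258.0], 0.42, 162)]
top []
```

View pics/t60.png

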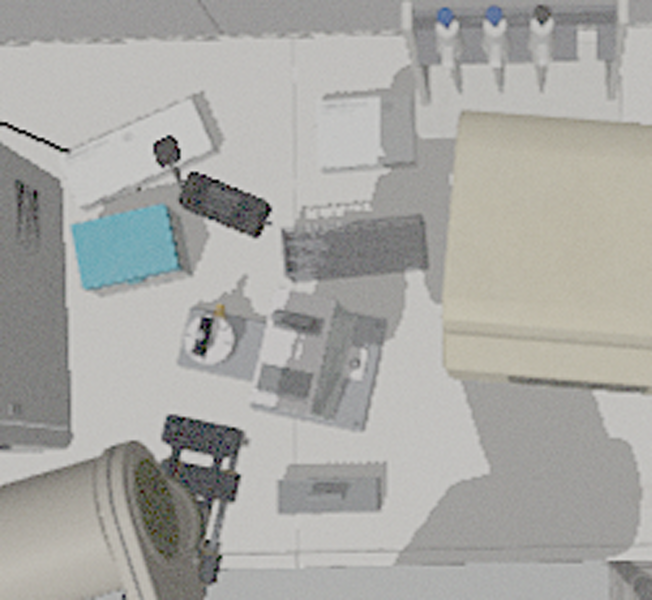

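View pics/t61.png

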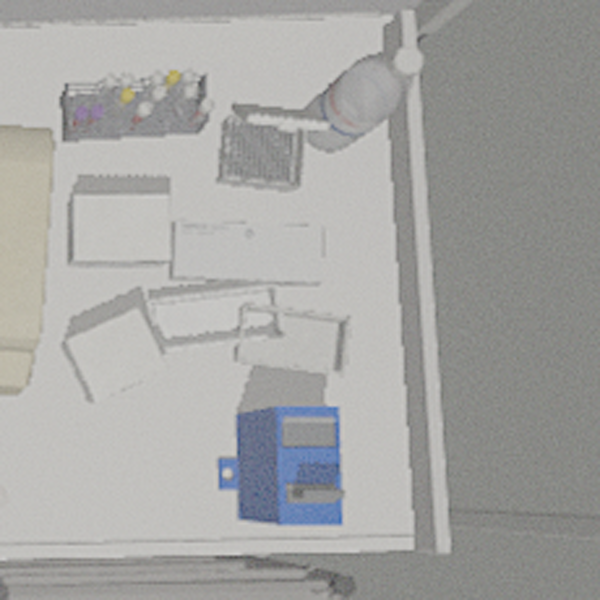

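```bash
python3 - <<'E'
from h import *
plan([(.434,.171,.309,.551),(.6503,.2585,.309,None),(.6503,.2585,.11,None)])
E
```

```text
t 74.1 tcp [0.4334 0.1712 0.3088] jaw yaw -0.234 tilt [ 0.  0. -1.] q [ 0.27 -0.26  1.7   0.    1.7   0.5 ] F [ 0.7 -0.1  1. ] op 0.0465
  shift [-0.1  0.6 -0.2] turn -0.785 |d| 1 -> 6 rows
  shift [-38.7 230.1   0. ] turn 0.000 |d| 233 -> 5 rows
  shift [  0.   0. 199.] turn 0.000 |d| 199 -> 4 rows
```

Emit:
send_rows(targets=[[0.3, [0, 0, 0], -0.14], [0.3, [0, 0, 0], -0.14], [0.3, [0, 0, 0], -0.14], [0.3, [0, 0, 0], -0.14], [0.3, [0, 0, 0], -0.14], [0.3, [0, 0, 0], -0.085], [0.3, [-5, 30, 0], 0], [0.3, [-8, 45, 0], 0], [0.3, [-8, 46, 0], 0], [0.3, [-8, 46, 0], 0], [0.3, [-6, 40, 0], 0], [0.3, [-4, 23, 0], 0]])

```text
t: 75.3
tool_pos: [0.6516, 0.2593, 0.3071]
orientation: [-1.533, -2.741, 0.001]
force: [-0.3, -0.7, -0.0]
opening: 0.0606
```

Emit:
send_rows(targets=[[0.3, [0, 0, 40], 0], [0.3, [0, 0, 45], 0], [0.3, [0, 0, 45], 0], [0.3, [0, 0, 40], 0], [0.3, [0, 0, 20], 0], [0.3, [0, 0, 0], 0], [0.3, [0, 0, 0], 0], [0.3, [0, 0, 0], 0]])

```text
t: 76.1
tool_pos: [0.6513, 0.2589, 0.1216]
orientation: [1.532, 2.74, 0.004]
force: [0.1, -0.2, 0.7]
opening: 0.0606
```

```bash
python3 - <<'E'
from h import *
plan([(.6503,.2585,.066,.551)])
s=grab("side",2);crop(s,150,230,260,330,"s62.png")
E
```

```text
t 76.1 tcp [0.6513 0.2589 0.1216] jaw yaw 0.551 tilt [ 0.004  0.001 -1.   ] q [ 0.31  0.45  1.28 -0.    1.4  -0.25] F [ 0.1 -0.2  0.7] op 0.0606
  shift [ 0.2 -1.1 55.6] turn 0.000 |d| 56 -> 2 rows
```

View pics/s62.png

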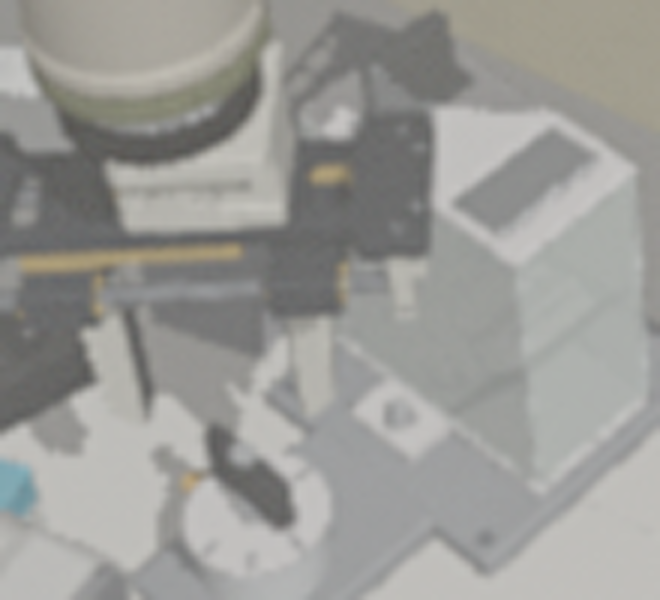

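Emit:
send_rows(targets=[[0.3, [0, -0.5, 20], 0], [0.3, [0, 0, 20], 0], [0.3, [0, 0, 13], 0], [0.3, [0, 0, 0], 0], [0.3, [0, 0, 0], 0], [0.3, [0, 0, 0], 0]], newtons=30)

```text
t: 76.8
tool_pos: [0.6504, 0.2585, 0.0675]
orientation: [1.533, 2.741, 0.003]
force: [0.3, -0.3, 0.5]
opening: 0.0602
```

```bash
python3 - <<'E'
from h import *
plan([(.6503,.2585,.066,.551)])
E
```

```text
t 76.8 tcp [0.6504 0.2585 0.0675] jaw yaw 0.551 tilt [ 0.002  0.001 -1.   ] q [ 0.31  0.5   1.32  0.    1.32 -0.25] F [ 0.3 -0.3  0.5] op 0.0602
  shift [ 0.1 -0.1  1.5] turn -0.000 |d| 2 -> 1 rows
```

Emit:
send_rows(targets=[[-1, [0, 0, 0], 0], [-1, [0, 0, 0], 0], [-1, [0, 0, 0], 0], [-1, [0, 0, 0], 0], [-1, [0, 0, 0], 0], [-1, [0, 0, 0], 0], [-1, [0, 0, 0], 0], [-1, [0, 0, 0], 0], [-1, [0, 0, 0], 0], [-1, [0, 0, 0], 0]])

```text
t: 77.8
tool_pos: [0.6494, 0.2583, 0.0654]
orientation: [-1.533, -2.742, -0.0]
force: [2.4, 0.9, -4.3]
opening: 0.0099
```

```bash
python3 - <<'E'
from h import *
plan([(.6503,.2585,.066,.551)])
s=grab("side",2);crop(s,150,230,260,330,"s63.png")
E
```

```text
t 77.8 tcp [0.6494 0.2583 0.0654] jaw yaw 0.551 tilt [ 0.  0. -1.] q [ 0.31  0.5   1.33  0.    1.32 -0.25] F [ 2.4  0.9 -4.3] op 0.0099
  shift [-0.3  0.9 -0.6] turn 0.000 |d| 1 -> 1 rows
```

View pics/s63.png

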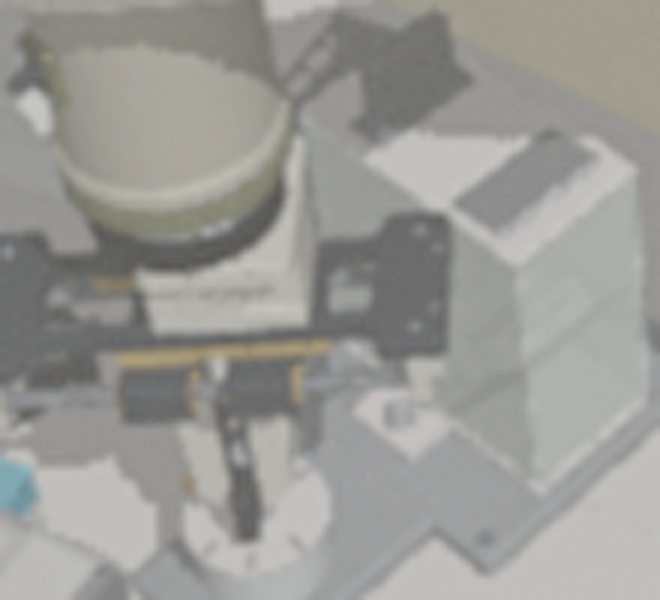

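Emit:
send_rows(targets=[[-0.7, [0, 0, 0], 0], [-0.4, [0, 0, 0], 0], [-0.2, [0, 0, 0], 0], [-0.2, [0, 0, 0], 0], [-0.2, [0, 0, -15], 0], [-0.2, [0, 0, -30], 0], [-0.2, [0, 0, -45], 0], [-0.2, [0, 0, -45], 0], [-0.2, [0, 0, -45], 0], [-0.2, [0, 0, -45], 0], [-0.2, [0, -40, 0], 0], [-0.2, [0, -45, 0], 0]])

```text
t: 79.1
tool_pos: [0.5784, 0.214, 0.2946]
orientation: [1.53, 2.738, 0.007]
force: [-0.2, 0.0, 0.0]
opening: 0.0369
```

Emit:
send_rows(targets=[[-0.2, [0, -45, 0], 0], [-0.2, [0, -45, 0], 0], [-0.2, [0, -45, 0], 0], [-0.2, [0, 0, 0], 0], [-0.2, [0, 0, 0], 0], [-0.2, [0, 0, 0], 0]])

```text
t: 79.7
tool_pos: [0.4629, 0.1433, 0.2922]
orientation: [1.533, 2.74, 0.003]
force: [-0.7, -0.7, -0.1]
opening: 0.0371
```

```bash
python3 - <<'E'
from h import *
plan([])
s=grab("side",4);t=grab("top",4)
H=box(0,0,10,50,57,87)
draw(s,[(H,[.6502,.2585,-.234+.785])],165,285,215,325,"s64.png")
crop(s,150,190,290,330,"s65.png"); crop(t,130,150,260,250,"t65.png")
for a in np.arange(.5,1.1,.05): print(round(a,2),round(score(s,H,[.6502,.2585,-.234+a],1.0),4),end="; ")
E
```

```text
t 79.7 tcp [0.4629 0.1433 0.2922] jaw yaw 0.551 tilt [ 0.002  0.001 -1.   ] q [ 0.19 -0.21  1.68  0.    1.66 -0.36] F [-0.7 -0.7 -0.1] op 0.0371
0.5 0.5104; 0.55 0.4887; 0.6 0.4594; 0.65 0.4465; 0.7 0.4711; 0.75 0.5145; 0.8 0.5264; 0.85 0.5331; 0.9 0.533; 0.95 0.5167; 1.0 0.4805; 1.05 0.4441; 1.1 0.4247;
```

View pics/s64.png

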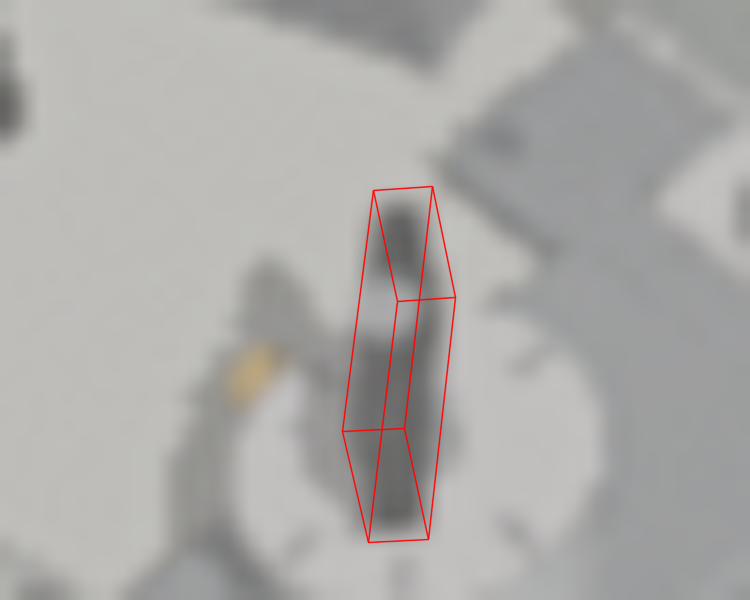

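View pics/s65.png

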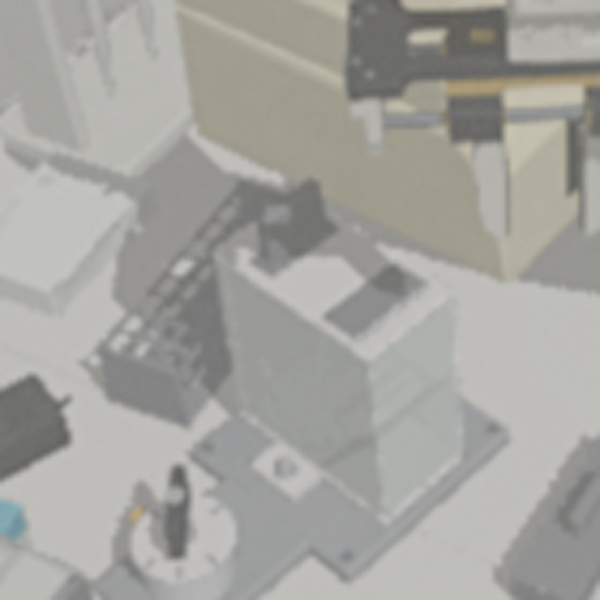

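View pics/t65.png

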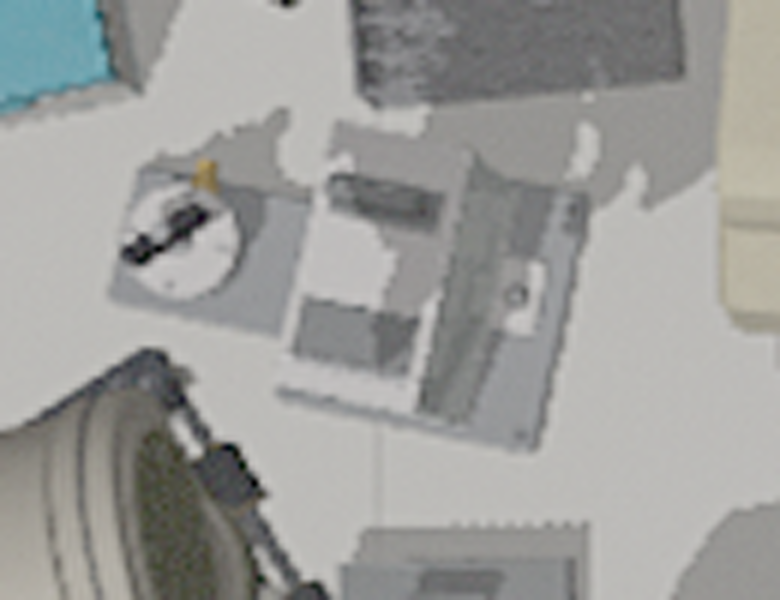

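```bash
python3 - <<'E'
from h import *
print(ticket.close_job())
E
```

```text
the job is handed in; nothing more can be done
None
```

I finished the task and handed the job in at about 80 s of the 208 s. No verdict was reported.

**What I did**
- **Dust cover:** I lifted it off the pegs and set it down upright at about (0.45, 0.11), roughly 0.17 m from the seat.
- **Canister:** I carried it round the front of the instrument and lowered it onto both pegs. It met no resistance until it touched the plate, and a peg shows in the hole of the near ear; the far ear was not visible from there.
- **Valve opening:** I gripped it to 45 degrees, then pushed it on with shut fingers until the force rose to about 11 N, which I took as the end stop. The handle then lay along the dock's x axis.
- **Cassettes:** Four were present. One had been knocked aside and was lying close to a neighbour, so I measured it again. I posted all four foot first, and the flap was shut after each one.
- **Valve back to 45 degrees:** I closed the jaws on the handle at a 45 degree yaw so that it lined up with them.

**Last checks**
- The flap is shut, the canister is seated and the cover is upright.
- No cassettes are left on the worktop, the slide box and tube rack look unmoved, and the gripper is clear.
- The handle lines up with the 45 degree mark.

**Checks that were weak or disagreed**
- My automatic edge fits for the canister and cassettes were unreliable, mostly because of shadows. I corrected those poses by hand against the side view.
- The automatic estimate of the handle angle came out at about 0.85 to 0.9 rad, against 0.785 rad from the gripper yaw. I trusted the gripper yaw and the dial mark.
- The network reported one cassette near the canister at low confidence (0.42). I took it to be the posted ones showing through the clear wall.

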